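# Stamp a batch of brass bars on the swing-table press

### The job

Lay every brass bar from the dark plate into the swing table's slots, one to a slot; then lift the sprung plunger knob, swing the table in under the ram, let the plunger drop fully home and let go of it, and press the pedal right down to its stop and hold it there for about a second. Let the pedal up, swing the table back out the same way until the plunger is home again with the bars still in their slots, and then move all the bars into the wooden tray, lying flat on its floor side by side. Never press the pedal unless the table is locked under the ram, and leave the other things on the bench where they are.

Things in the scene. Friction and masses are not known exactly. Their poses are not given: they have to be found in the camera images.
- bar0: plain brass bar, 90 mm long (its x axis) and 20 x 20 mm in section, 0.2 to 0.4 kg. Origin at the centre of the underside it starts on. There are two or three bars in all; an absent one reads None. They start on the dark plate, roughly along its x axis, about 65 mm apart.
- bar1: plain brass bar, 90 mm long (its x axis) and 20 x 20 mm in section, 0.2 to 0.4 kg. Origin at the centre of the underside it starts on. There are two or three bars in all; an absent one reads None. They start on the dark plate, roughly along its x axis, about 65 mm apart.
- bar2: plain brass bar, 90 mm long (its x axis) and 20 x 20 mm in section, 0.2 to 0.4 kg. Origin at the centre of the underside it starts on. There are two or three bars in all; an absent one reads None. They start on the dark plate, roughly along its x axis, about 65 mm apart.
- bar0_mid (a point): centre of bar0 (10 mm inside from every long face)
- bar1_mid (a point): centre of bar1 (10 mm inside from every long face)
- bar2_mid (a point): centre of bar2 (10 mm inside from every long face)
- plate: thin dark steel plate 170 (x) x 210 (y) x 4 mm lying fixed on the bench, where the bars start. Origin: centre of its underside.
- tray: fixed open wooden tray, 160 (x) x 200 (y) x 20 mm outside, walls and floor 5 mm thick, for the finished bars. Origin: centre of its underside. Room for three bars lying along its x axis, 50 to 60 mm apart.
- press: fixed grey bench press with a swing table. Its frame is at the table's pivot on the bench top; +x points to the press head. The head, 110 mm wide, 200 mm high (a cap rises to 216 mm), starts 110 mm from the pivot and its column ends 300 mm from it, about 0.17 rad to the left of +x. The ram, a flat plate, hangs under the head; its underside stands 106 mm above the bench and goes down 34.5 mm with the pedal, to just above the tops of the bars.
- table_arm (a joint): angle of the swing table: 0 is the loading station (pallet out to the press's +y side, clear of the head), 1.40 is the pressing station under the ram; grows clockwise seen from above; end stops at -0.01 and 1.41. It stays where it is left (light friction, about 0.12 N m). It is locked by the plunger at 0 and 1.40.
- slot0 (a point): centre of slot 0's floor on the table's pallet, turning with it; its x axis points from the pivot outwards, along the slot. Slot floor 50 mm above the bench; slot 97 mm long and 27 mm wide inside, marked by 10 mm high, 4 mm thick stops: one across each end, and side stops over the last 16 mm only, leaving the middle open for fingers. The pallet is 100 mm (x) by 160 mm. Slots lie 52 mm apart, side by side; the middle slot's centre is 170 mm from the pivot.
- slot1 (a point): centre of slot 1's floor on the table's pallet, turning with it; its x axis points from the pivot outwards, along the slot. Slot floor 50 mm above the bench; slot 97 mm long and 27 mm wide inside, marked by 10 mm high, 4 mm thick stops: one across each end, and side stops over the last 16 mm only, leaving the middle open for fingers. The pallet is 100 mm (x) by 160 mm. Slots lie 52 mm apart, side by side; the middle slot's centre is 170 mm from the pivot.
- slot2 (a point): centre of slot 2's floor on the table's pallet, turning with it; its x axis points from the pivot outwards, along the slot. Slot floor 50 mm above the bench; slot 97 mm long and 27 mm wide inside, marked by 10 mm high, 4 mm thick stops: one across each end, and side stops over the last 16 mm only, leaving the middle open for fingers. The pallet is 100 mm (x) by 160 mm. Slots lie 52 mm apart, side by side; the middle slot's centre is 170 mm from the pivot.
- plunger (a joint): lift of the sprung index plunger (m): 0 is fully home with its 10 mm pin in a hole of the fixed index plate; it must be lifted at least 10 mm (15 to 18 is good) to free the table, 22 mm is the upper stop. Between the holes the pin rides on the plate and the plunger reads about 0.010. Lifting takes about 5 N when home, 9 N at the top.
- knob (a point): grip point of the plunger's black knob, an upright cylinder 26 mm across and 28 mm high (14 mm above and below this point) with a 34 mm cap, 7 mm thick, on top. It stands on the table's tail, 90 mm from the pivot, opposite the pallet, and turns with the table: holding the knob lifted, swing the table by it. The tail below the knob is 62 mm above the bench, the knob's grip point 92 mm when home.
- pedal: fixed pedal unit, base 170 (x) x 110 (y) mm; origin at the centre of the base's underside; the treadle's hinge is 65 mm towards its -x, 26 mm up; the free end of the treadle points to +x
- treadle (a joint): angle of the black rubber treadle: 0 up, 0.30 fully down on its stop; springs back by itself; at the pad it takes about 4 N to start and 9 N at the stop
- pad (a point): top face of the treadle near its free end, 110 mm from the hinge, in the middle of its 82 mm width: the place to press. About 62 mm above the bench when up, 30 mm when down.
- pliers: bystander: black-handled pliers, 130 mm, lying
- jar: bystander: amber glass jar with steel cap, 60 mm across, 70 mm high
- hammer: bystander: small hammer, 200 mm, lying
- wedge: bystander: stepped wooden block, 100 x 60 x 47 mm
- file: bystander: file with a wooden handle, 160 mm, lying
- tin: bystander: closed aluminium tin, 64 mm across, 60 mm high
There are look-alikes about, which are no part of the job. What is shaped like the bar1 but green is not meant.

How it is judged:
On the way, in this order (a step that is already met when the one before it is completed fails the run):
1. every bar lies in a slot of the table, table at the loading station (((horizontal distance between bar0_mid and slot0 below 0.0065 m and z of bar0_mid in the frame of slot0 between 0.006 and 0.0135 m and angle between the x axis of bar0 and the x axis of slot0, either way round below 0.12 rad) or (horizontal distance between bar0_mid and slot1 below 0.0065 m and z of bar0_mid in the frame of slot1 between 0.006 and 0.0135 m and angle between the x axis of bar0 and the x axis of slot1, either way round below 0.12 rad) or (horizontal distance between bar0_mid and slot2 below 0.0065 m and z of bar0_mid in the frame of slot2 between 0.006 and 0.0135 m and angle between the x axis of bar0 and the x axis of slot2, either way round below 0.12 rad)) and ((horizontal distance between bar1_mid and slot0 below 0.0065 m and z of bar1_mid in the frame of slot0 between 0.006 and 0.0135 m and angle between the x axis of bar1 and the x axis of slot0, either way round below 0.12 rad) or (horizontal distance between bar1_mid and slot1 below 0.0065 m and z of bar1_mid in the frame of slot1 between 0.006 and 0.0135 m and angle between the x axis of bar1 and the x axis of slot1, either way round below 0.12 rad) or (horizontal distance between bar1_mid and slot2 below 0.0065 m and z of bar1_mid in the frame of slot2 between 0.006 and 0.0135 m and angle between the x axis of bar1 and the x axis of slot2, either way round below 0.12 rad)) and ((horizontal distance between bar2_mid and slot0 below 0.0065 m and z of bar2_mid in the frame of slot0 between 0.006 and 0.0135 m and angle between the x axis of bar2 and the x axis of slot0, either way round below 0.12 rad) or (horizontal distance between bar2_mid and slot1 below 0.0065 m and z of bar2_mid in the frame of slot1 between 0.006 and 0.0135 m and angle between the x axis of bar2 and the x axis of slot1, either way round below 0.12 rad) or (horizontal distance between bar2_mid and slot2 below 0.0065 m and z of bar2_mid in the frame of slot2 between 0.006 and 0.0135 m and angle between the x axis of bar2 and the x axis of slot2, either way round below 0.12 rad)) and value of joint table_arm below 0.03 rad and value of joint plunger below 0.0025 m), for 0.2 s.
2. the table is under the ram, plunger home and let go, bars still in their slots (((horizontal distance between bar0_mid and slot0 below 0.0065 m and z of bar0_mid in the frame of slot0 between 0.006 and 0.0135 m and angle between the x axis of bar0 and the x axis of slot0, either way round below 0.12 rad) or (horizontal distance between bar0_mid and slot1 below 0.0065 m and z of bar0_mid in the frame of slot1 between 0.006 and 0.0135 m and angle between the x axis of bar0 and the x axis of slot1, either way round below 0.12 rad) or (horizontal distance between bar0_mid and slot2 below 0.0065 m and z of bar0_mid in the frame of slot2 between 0.006 and 0.0135 m and angle between the x axis of bar0 and the x axis of slot2, either way round below 0.12 rad)) and ((horizontal distance between bar1_mid and slot0 below 0.0065 m and z of bar1_mid in the frame of slot0 between 0.006 and 0.0135 m and angle between the x axis of bar1 and the x axis of slot0, either way round below 0.12 rad) or (horizontal distance between bar1_mid and slot1 below 0.0065 m and z of bar1_mid in the frame of slot1 between 0.006 and 0.0135 m and angle between the x axis of bar1 and the x axis of slot1, either way round below 0.12 rad) or (horizontal distance between bar1_mid and slot2 below 0.0065 m and z of bar1_mid in the frame of slot2 between 0.006 and 0.0135 m and angle between the x axis of bar1 and the x axis of slot2, either way round below 0.12 rad)) and ((horizontal distance between bar2_mid and slot0 below 0.0065 m and z of bar2_mid in the frame of slot0 between 0.006 and 0.0135 m and angle between the x axis of bar2 and the x axis of slot0, either way round below 0.12 rad) or (horizontal distance between bar2_mid and slot1 below 0.0065 m and z of bar2_mid in the frame of slot1 between 0.006 and 0.0135 m and angle between the x axis of bar2 and the x axis of slot1, either way round below 0.12 rad) or (horizontal distance between bar2_mid and slot2 below 0.0065 m and z of bar2_mid in the frame of slot2 between 0.006 and 0.0135 m and angle between the x axis of bar2 and the x axis of slot2, either way round below 0.12 rad)) and value of joint table_arm above 1.37 rad and value of joint plunger below 0.0025 m and contact force between the fingers and plunger below 0.5 N), for 0.2 s.
3. the pedal is held on its stop with the loaded table locked under the ram (((horizontal distance between bar0_mid and slot0 below 0.0065 m and z of bar0_mid in the frame of slot0 between 0.006 and 0.0135 m and angle between the x axis of bar0 and the x axis of slot0, either way round below 0.12 rad) or (horizontal distance between bar0_mid and slot1 below 0.0065 m and z of bar0_mid in the frame of slot1 between 0.006 and 0.0135 m and angle between the x axis of bar0 and the x axis of slot1, either way round below 0.12 rad) or (horizontal distance between bar0_mid and slot2 below 0.0065 m and z of bar0_mid in the frame of slot2 between 0.006 and 0.0135 m and angle between the x axis of bar0 and the x axis of slot2, either way round below 0.12 rad)) and ((horizontal distance between bar1_mid and slot0 below 0.0065 m and z of bar1_mid in the frame of slot0 between 0.006 and 0.0135 m and angle between the x axis of bar1 and the x axis of slot0, either way round below 0.12 rad) or (horizontal distance between bar1_mid and slot1 below 0.0065 m and z of bar1_mid in the frame of slot1 between 0.006 and 0.0135 m and angle between the x axis of bar1 and the x axis of slot1, either way round below 0.12 rad) or (horizontal distance between bar1_mid and slot2 below 0.0065 m and z of bar1_mid in the frame of slot2 between 0.006 and 0.0135 m and angle between the x axis of bar1 and the x axis of slot2, either way round below 0.12 rad)) and ((horizontal distance between bar2_mid and slot0 below 0.0065 m and z of bar2_mid in the frame of slot0 between 0.006 and 0.0135 m and angle between the x axis of bar2 and the x axis of slot0, either way round below 0.12 rad) or (horizontal distance between bar2_mid and slot1 below 0.0065 m and z of bar2_mid in the frame of slot1 between 0.006 and 0.0135 m and angle between the x axis of bar2 and the x axis of slot1, either way round below 0.12 rad) or (horizontal distance between bar2_mid and slot2 below 0.0065 m and z of bar2_mid in the frame of slot2 between 0.006 and 0.0135 m and angle between the x axis of bar2 and the x axis of slot2, either way round below 0.12 rad)) and value of joint table_arm above 1.37 rad and value of joint plunger below 0.0025 m and value of joint treadle above 0.28 rad), for 0.5 s.
4. the pedal is up, the table is back at the loading station with the plunger home and the bars in their slots (all of step 1 and value of joint treadle below 0.04 rad), for 0.2 s.
At the end, for the whole second after the job is handed in: Every bar lies flat and still on the tray's floor, none on a wall or on another bar; the table is at the loading station (within 0.03 rad) with the plunger home (within 2.5 mm); the pedal is up; no bystander has moved more than 60 mm (x of bar0_mid in the frame of tray between -0.07 and 0.07 m and y of bar0_mid in the frame of tray between -0.09 and 0.09 m and z of bar0_mid in the frame of tray between 0.01 and 0.021 m and linear speed of each of bar0, bar1, bar2 below 0.03 m/s and x of bar1_mid in the frame of tray between -0.07 and 0.07 m and y of bar1_mid in the frame of tray between -0.09 and 0.09 m and z of bar1_mid in the frame of tray between 0.01 and 0.021 m and x of bar2_mid in the frame of tray between -0.07 and 0.07 m and y of bar2_mid in the frame of tray between -0.09 and 0.09 m and z of bar2_mid in the frame of tray between 0.01 and 0.021 m and value of joint table_arm below 0.03 rad and value of joint plunger below 0.0025 m and value of joint treadle below 0.04 rad and distance of each of pliers, jar, hammer, wedge, file, tin from where it was at the start of the episode below 0.06 m); the robot touches nothing.
It fails at once if the pedal is pressed more than halfway while the table is not locked under the ram (value of joint treadle above 0.15 rad and not (value of joint table_arm above 1.37 rad and value of joint plunger below 0.0025 m)).
Of bar0, bar1, bar2 only 2 to 3 are there at a start; the rules pass over those that are not, and their reading is None.
At some moment in a run one of bar0, bar1, bar2 may be knocked a few centimetres aside while the robot is not near it.
Once in a run the grip may slacken for a moment while it holds something.
It also fails if it takes over 210 s, if anything falls off the work surface, if the arm or the gripper's body presses on something with over 40 N, if the wrist force passes 120 N, or if a joint passes its speed limit or range.

### The arm

A 6-joint arm with a two-finger parallel gripper is mounted at the origin on the work surface. World frame = base frame: x ahead of the robot, y to its left, z up, the work surface at z = 0. Lengths are in m, angles in rad, forces in N, time in s.
With the tool pointing down it reaches from about 0.35 to 0.925 m from the base axis. Payload 6.4 kg.
Tool frame: the origin (TCP) lies between the finger pads; the fingertips stand 8 mm ahead of it and the grasp point (between the pads) lies 11 mm behind it; x points along the fingers, y is the direction in which the jaws open and shut, and the axes are right-handed (so a half turn about x gives the same grasp; the last joint's range is limited). The gripper opens to 94 mm and grips with 3 to 60 N. Pads are 16 mm wide; open, the fingers measure 119 mm over their backs; the gripper's body (75 mm by 177 mm) begins 78 mm behind the grasp point.
Start: joints at [-1.501, 0.245, 1.558, -0, 1.339, -0.174], TCP at [0.157, -0.631, 0.183] pointing down, gripper open.
Joint ranges: [-3.13, 3.13], [-1.02, 2.26], [0.13, 2.54], [-0.95, 4.09], [0.21, 2.88], [-2.74, 2.74]. Speed limits (rad/s): [2.57, 2.57, 3.14, 3.14, 3.14, 3.14].

### API

Orientations are given as a rotation vector (axis times angle).
In Python, from station import state, vision, bot gives the robot as it stands. The module is installed in compiled form; this text tells all that it offers.
- The arm moves only by the tool arm_command, never from a script. Its arguments are lists of equal length, an entry for each row: "hand": the closure in counts, from 0 (fully open) to 255 (shut); "offset": the shift along the tool's x, y, z in mm, a list of three; "roll": the turn about the tool's x in degrees. In form: {"hand": [hand, ...], "offset": [[dx, dy, dz], ...], "roll": [roll, ...]}. A call has 1 to 12 rows; each row shifts and turns the pose as measured when the row begins, along the tool's axes as they then stand; what a row does not reach is not made up. A row lasts 1/8 s, in which the tool goes at most 62.5 mm and 10.7 degrees, less where a joint would pass 70% of its speed; a pose out of reach is approached as far as the arm can. A call is refused whole if a number of a shift passes 62.5 or a number of a turn 10.7, either way. A call with a gripper value outside its range is refused whole. The fingers move at their own pace and stop on an object; the grip force is fixed at half the most. Time passes only in rows, so rows that do not move let the fingers close. It gives the time, the measured TCP pose, the force and the opening at its end, in the units of the state.
- state(): the state, without advancing time (a new reading comes with each control period).
- vision.get_image(name): name is "scene" or "top" or "wrist"; returns a dict with "frame" (400x640x3 uint8, red, green, blue), "mtx" (3x3 intrinsics, pixels), "extrinsics" (4x4, takes a point from world to camera coordinates). Camera axes: x right, y down, z forward; pixel columns grow to the right and rows downward; lengths in m; the calibration is good to about 2 mm. The wrist camera is an equidistant fisheye: a pixel r from the principal point sees the ray r / f radians off the axis. A picture is of the moment at which its call begins. There is no depth.
- bot.sign_off(): hands the job in, once; it reports no verdict.
The state is a dict: "time": time; "qpos": joint angles; "joint_vel": joint speeds; "joint_torque": joint torques, N m; "tcp_pos": TCP position; "tool_rot": TCP orientation; "contact_force": force on the tool from outside, world axes, zero at the start; "ft_torque": the same for the moment, N m; "finger_gap": finger opening in m.
Only numpy, scipy, OpenCV 4.12 (cv2) and the standard library are available. Lean on these libraries where they do the work, as an engineer would, in place of code of your own. Each camera call takes 0.05 s, during which the arm holds its last target.

## Working session

There is one attempt and no reset: what is moved stays moved. The work goes in short steps, Python scripts to look and compute and a tool call to move; the robot and the scene stay as the last step left them, time stands still between calls to the robot, and variables do not carry over. Pictures are saved under pics/ and viewed, and the job is handed in when it is done.

Besides the shell and the picture viewer there is one more tool, called after "Request:" as a command line: name --pt "numbers of a row" for each row, then --argument value for the rest. arm_command: Moves the arm, as the interface text tells. Its arguments: {"type":"object","properties":{"hand":{"type":"array","items":{"type":"number"}},"offset":{"type":"array","items":{"type":"array","items":{"type":"number"}}},"roll":{"type":"array","items":{"type":"number"}}},"required":["hand","offset","roll"]}

```bash
mkdir -p pics; python3 - <<'E'
from station import state, vision, bot
import cv2
s=state(); print({k:(v if not hasattr(v,'round') else v) for k,v in s.items()})
for n in ['scene','top','wrist']:
    im=vision.get_image(n); cv2.imwrite(f'pics/{n}0.png',im['frame'][:,:,::-1]); print(n,im['mtx'],im['extrinsics'])
E
```

```text
{'time': 0.0, 'qpos': array([-1.50109347e+00,  2.45787237e-01,  1.55898872e+00, -1.16549803e-05,
        1.33869147e+00, -1.74110676e-01]), 'joint_vel': array([ 0.00136521, -0.00229033, -0.00135663,  0.0004396 , -0.00064461,
       -0.0006678 ]), 'joint_torque': array([-1.26075862e-03, -4.15839458e+01, -3.14603126e+01,  6.83779106e-02,
        3.31943971e-02, -1.44980363e-04]), 'tcp_pos': array([ 0.15686421, -0.63013615,  0.18187616]), 'tool_rot': array([ 2.09275679,  0.2583585 , -2.09257441]), 'contact_force': array([ 0.19037851,  0.33965442, -1.19755518]), 'ft_torque': array([-0.0280332 , -0.00865992,  0.00891308]), 'finger_gap': 0.09377402029801327}
scene [[392.23203294   0.         319.09646982]
 [  0.         392.23203294 191.75403303]
 [  0.           0.           1.        ]] [[-0.7996973   0.60018805 -0.016079    0.39693408]
 [ 0.4489241   0.57993953 -0.6798068  -0.16148903]
 [-0.39868707 -0.55085792 -0.73321496  1.35293625]
 [ 0.          0.          0.          1.        ]]
top [[408.81036657   0.         320.9671979 ]
 [  0.         408.81036657 208.79336768]
 [  0.           0.           1.        ]] [[ 0.03140955 -0.99949042 -0.00568693 -0.01223358]
 [-0.97661084 -0.0294787  -0.2129842   0.4965425 ]
 [ 0.21270803  0.01224365 -0.97703909  1.26614988]
 [ 0.          0.          0.          1.        ]]
wrist [[309.70691629   0.         320.05909811]
 [  0.         309.70691629 199.11703864]
 [  0.           0.           1.        ]] [[ 0.24285624 -0.97006144 -0.00128684 -0.65010876]
 [-0.93390447 -0.23416269  0.27016714 -0.02942475]
 [-0.26238005 -0.06440999 -0.96281258  0.39197162]
 [ 0.          0.          0.          1.        ]]
```

View pics/scene0.png

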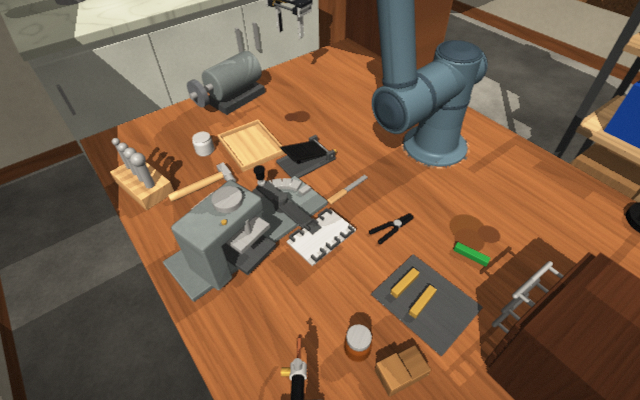

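View pics/top0.png

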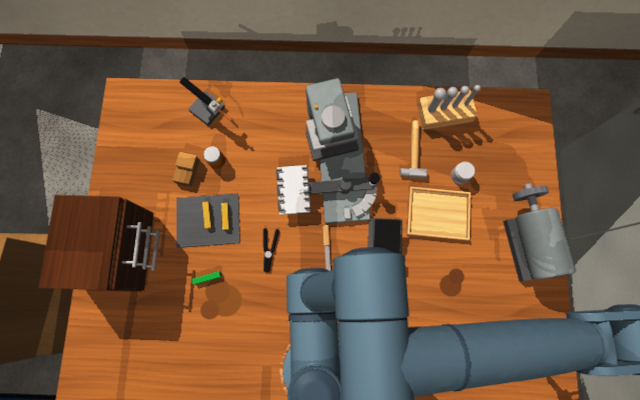

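View pics/wrist0.png

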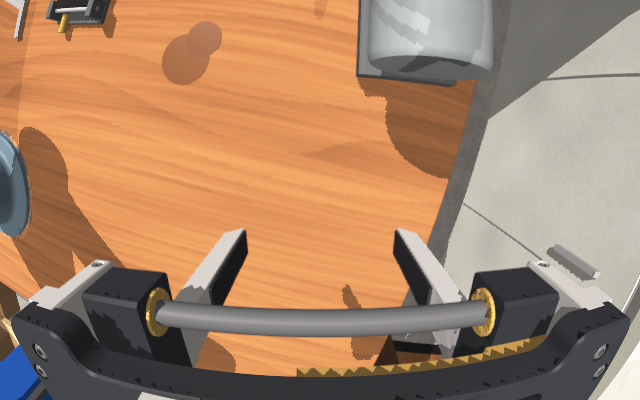

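Two brass bars lie on the dark plate (top ~(208,215), (225,216)); a green decoy lies near (207,278). The pallet is out at (293,190), the knob at (374,179), the pedal at (385,235) and the tray at (440,214).

```bash
cat > h.py <<'E'
import numpy as np, cv2
from scipy.spatial.transform import Rotation as R
from station import state, vision, bot
def get(n): return vision.get_image(n)
def ray(im,uv,fish=False):
    K=im['mtx'];E=im['extrinsics'];x=(uv[0]-K[0,2])/K[0,0];y=(uv[1]-K[1,2])/K[1,1]
    if fish:
        r=np.hypot(x,y); d=np.array([x/r*np.sin(r),y/r*np.sin(r),np.cos(r)]) if r>1e-9 else np.array([0,0,1.])
    else: d=np.array([x,y,1.])
    Rw=E[:3,:3].T; return -Rw@E[:3,3], Rw@d
def onz(im,uv,z,fish=False):
    c,d=ray(im,uv,fish); return c+d*(z-c[2])/d[2]
def proj(im,p,fish=False):
    E=im['extrinsics'];K=im['mtx'];q=E[:3,:3]@np.asarray(p,float)+E[:3,3]
    if fish:
        r=np.hypot(q[0],q[1]);t=np.arctan2(r,q[2]);x,y=q[0]/r*t,q[1]/r*t
    else: x,y=q[0]/q[2],q[1]/q[2]
    return np.array([K[0,0]*x+K[0,2],K[1,1]*y+K[1,2]])
def tri(i1,u1,i2,u2,f1=False,f2=False):
    c1,d1=ray(i1,u1,f1);c2,d2=ray(i2,u2,f2)
    A=np.stack([d1,-d2],1);t=np.linalg.lstsq(A,c2-c1,rcond=None)[0]
    a,b=c1+t[0]*d1,c2+t[1]*d2
    return (a+b)/2,np.linalg.norm(a-b)
def crop(im,x0,y0,x1,y1,k,name):
    f=im['frame'][y0:y1,x0:x1,::-1];cv2.imwrite('pics/'+name,cv2.resize(f,None,fx=k,fy=k,interpolation=cv2.INTER_CUBIC))
def delta(target,yaw=None):
    "tool-frame mm from the present pose to world target TCP"
    s=state();T=R.from_rotvec(s['tool_rot']).as_matrix()
    return (T.T@(np.asarray(target)-s['tcp_pos'])*1000).round(1)
E
python3 - <<'E'
from h import *
t=get('top');s=get('scene')
crop(t,160,150,320,270,5,'t1.png');crop(t,290,70,490,220,4,'t2.png');crop(t,290,150,480,280,4,'t3.png')
crop(s,160,120,360,270,4,'s1.png');crop(s,360,200,500,380,4,'s2.png')
T=R.from_rotvec(state()['tool_rot']).as_matrix();print(T)
E
```

```text
[[-5.56963370e-05  2.41336336e-01 -9.70441534e-01]
 [ 9.03914717e-04 -9.70441126e-01 -2.41336286e-01]
 [-9.99999590e-01 -8.90637931e-04 -1.64097450e-04]]
```

View pics/t1.png

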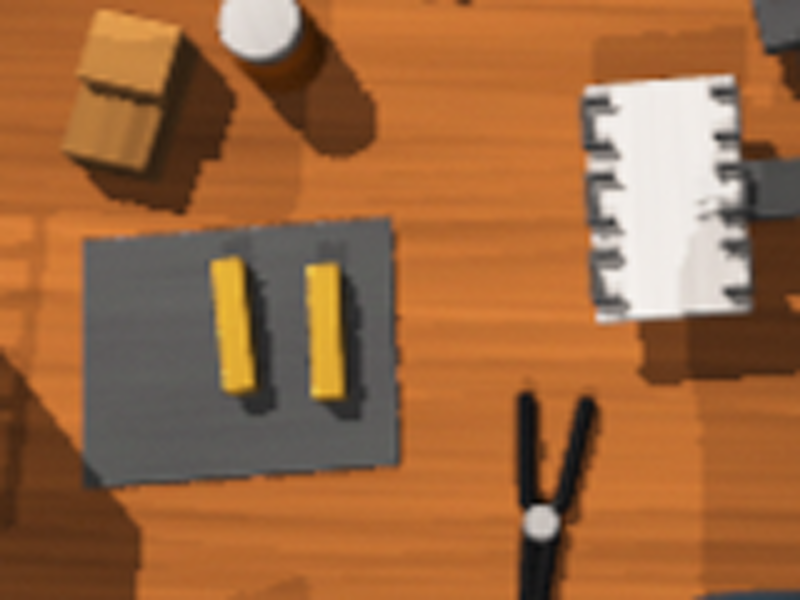

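View pics/t2.png

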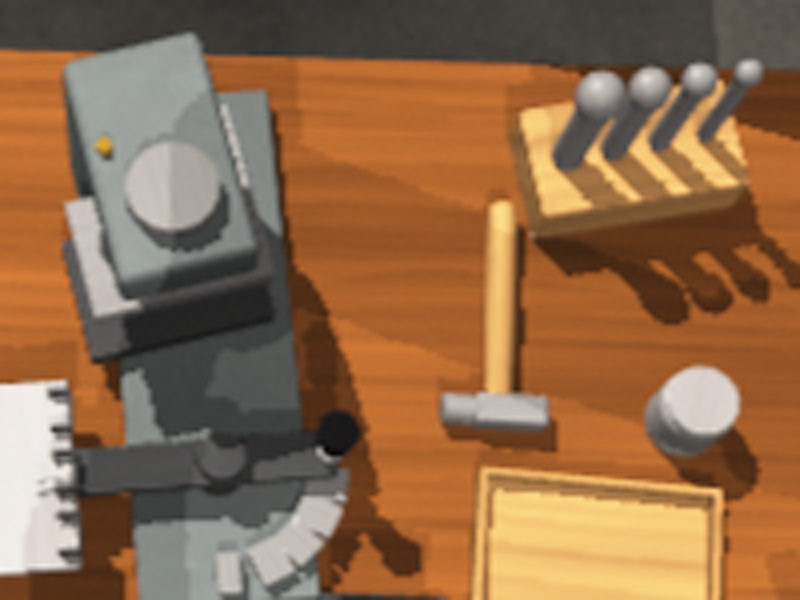

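View pics/t3.png

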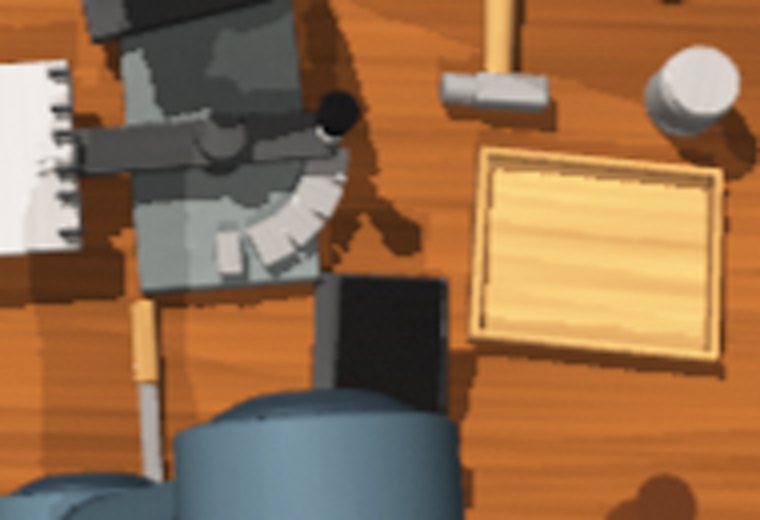

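View pics/s1.png

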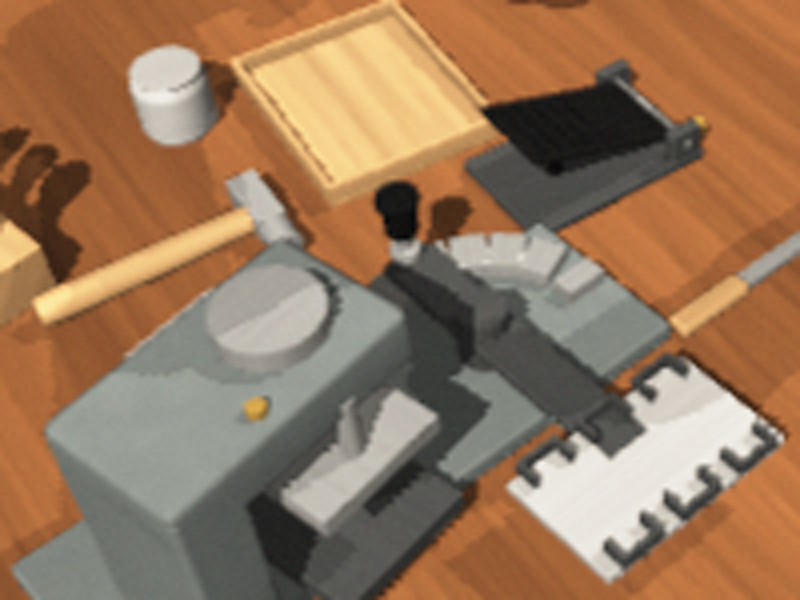

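```bash
python3 - <<'E'
from h import *
t=get('top');s=get('scene')
def m(a,b,roi,im,hsv=True):
    f=im['frame'];h=cv2.cvtColor(f,cv2.COLOR_RGB2HSV)
    k=cv2.inRange(h,a,b);z=np.zeros_like(k);x0,y0,x1,y1=roi;z[y0:y1,x0:x1]=k[y0:y1,x0:x1];return z
def cs(k,amin):
    return sorted([c for c in cv2.findContours(k,cv2.RETR_EXTERNAL,cv2.CHAIN_APPROX_NONE)[0] if cv2.contourArea(c)>amin],key=lambda c:-cv2.contourArea(c))
# bars
for c in cs(m((20,150,120),(32,255,255),(170,190,245,250),t),30):
    r=cv2.minAreaRect(c);b=cv2.boxPoints(r);P=np.array([onz(t,u,.024) for u in b])
    M=cv2.moments(c);e=[np.linalg.norm(P[i]-P[(i+1)%4]) for i in range(4)]
    i=int(np.argmax(e));d=P[(i+1)%4]-P[i];print('bar',r[0],P.mean(0).round(4),np.round(e,3),'yaw',np.degrees(np.arctan2(d[1],d[0])).round(1))
# pallet
for c in cs(m((0,0,150),(180,60,255),(265,155,318,225),t),300):
    r=cv2.minAreaRect(c);b=cv2.boxPoints(r);P=np.array([onz(t,u,.05) for u in b]);print('pallet',r,P.round(3),P.mean(0).round(4))
for c in cs(m((0,0,20),(180,90,110),(170,190,245,250),t),500):
    r=cv2.minAreaRect(c);b=cv2.boxPoints(r);P=np.array([onz(t,u,.004) for u in b]);print('plate',P.round(3),P.mean(0).round(4))
# tray outer corners from crop t3 (x4, off 290,150)
for nm,u in dict(TL=(480,147),TR=(724,168),BR=(720,361),BL=(470,341)).items():
    print('tray',nm,onz(t,(290+u[0]/4,150+u[1]/4),.02).round(3))
print('pivot top',onz(t,(290+222/4,150+138/4),.07).round(3), 'knobcap',onz(t,(290+338/4,150+112/4),.106+.007).round(3))
for nm,u in dict(TL=(320,274),TR=(447,278),BR=(445,410)).items():print('pedal',nm,onz(t,(290+u[0]/4,150+u[1]/4),.05).round(3))
print('knob scene',tri(t,(290+338/4,150+112/4),s,(160+397/4,120+188/4)))
E
```

```text
bar (224.67835998535156, 215.92372131347656) [0.4698 0.3197 0.024 ] [0.019 0.088 0.019 0.088] yaw 7.3
bar (206.24256896972656, 214.4257354736328) [0.473 0.381 0.024] [0.019 0.086 0.019 0.086] yaw -169.3
pallet ((292.80352783203125, 189.35604858398438), (47.469879150390625, 30.50298309326172), 86.42366790771484) [[0.636 0.156 0.05 ]
 [0.645 0.056 0.05 ]
 [0.485 0.04  0.05 ]
 [0.476 0.138 0.05 ]] [0.5607 0.0974 0.05  ]
plate [[0.529 0.505 0.004]
 [0.552 0.287 0.004]
 [0.386 0.263 0.004]
 [0.364 0.475 0.004]] [0.4578 0.3823 0.004 ]
tray TL [ 0.588 -0.292  0.02 ]
tray TR [ 0.576 -0.495  0.02 ]
tray BR [ 0.414 -0.484  0.02 ]
tray BL [ 0.424 -0.281  0.02 ]
pivot top [ 0.576 -0.074  0.07 ] knobcap [ 0.587 -0.162  0.113]
pedal TL [ 0.47  -0.156  0.05 ]
pedal TR [ 0.47  -0.258  0.05 ]
pedal BR [ 0.364 -0.255  0.05 ]
knob scene (array([ 0.58659972, -0.16175502,  0.11600374]), np.float64(0.0005031289673298863))
```

Request:
arm_command --hand '[0,0,0,0,0,0,0,0,0]' --pt "-60 0 0" --pt "-60 0 0" --pt "0 -28.7 -50.3" --pt "0 -28.7 -50.3" --pt "0 -28.7 -50.3" --pt "0 -28.7 -50.3" --pt "0 -28.7 -50.3" --pt "0 -28.7 -50.3" --pt "0 -28.7 -50.3" --roll '[0,0,0,0,0,0,0,0,0]'

```text
time: 1.48
tcp_pos: [0.4565, -0.3453, 0.3075]
tool_rot: [2.099, 0.247, -2.093]
contact_force: [0.1, -0.7, -0.3]
finger_gap: 0.094
```

Request:
arm_command --hand '[120,120,120,120,120,120,120,120,120,120,120]' --pt "0 -58.4 -15.5" --pt "0 -58.4 -15.5" --pt "0 -58.4 -15.5" --pt "0 -58.4 -15.5" --pt "0 -58.4 -15.5" --pt "0 -58.4 -15.5" --pt "0 -58.4 -15.5" --pt "0 -58.4 -15.5" --pt "0 -58.4 -15.5" --pt "0 -58.4 -15.5" --pt "0 -58.4 -15.5" --roll '[0,0,0,0,0,0,0,0,0,0,0]'

```text
time: 2.85
tcp_pos: [0.4713, 0.3407, 0.3092]
tool_rot: [2.107, 0.248, -2.086]
contact_force: [0.2, -0.3, 0.3]
finger_gap: 0.0496
```

```bash
python3 - <<'E'
from h import *
s=state();print(s['tcp_pos'],s['qpos'],s['finger_gap'])
w=get('wrist');cv2.imwrite('pics/w1.png',w['frame'][:,:,::-1])
t=get('top');cv2.imwrite('pics/t4.png',t['frame'][:,:,::-1])
print(proj(w,(.47,.32,.024),True),proj(w,(.473,.381,.024),True),proj(w,s['tcp_pos'],True))
E
```

```text
[0.47127257 0.34071674 0.3091815 ] [ 0.4328799   0.00265109  1.59526032 -0.00331788  1.53435938  1.76812095] 0.04955116678877364
[331.58823281 169.25545001] [294.79805273 158.65191596] [318.76995244 228.85613637]
```

View pics/w1.png

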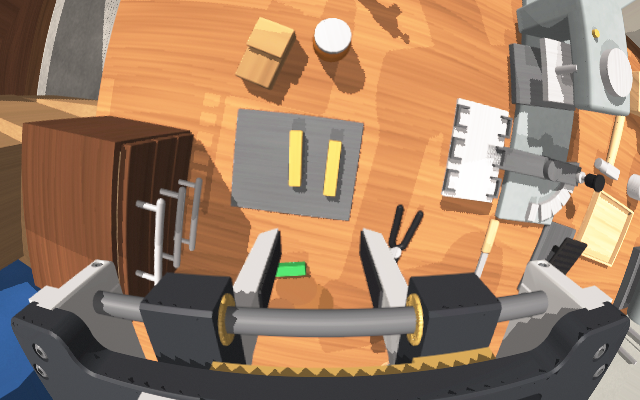

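View pics/t4.png

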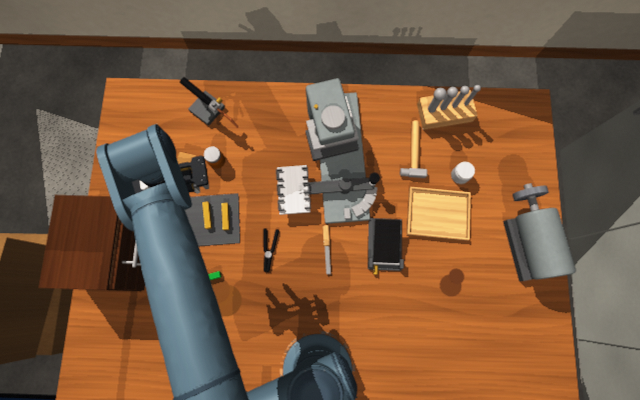

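The wrist view shows the bars at (295,158) and (332,168), and the pallet's three slot brackets around (476,150). Next I'll measure the bars from this view.

```bash
cat >> h.py <<'E'
def bars(im,fish,roi,ztop,amin=40,lo=(20,110,110),hi=(32,255,255)):
    f=im['frame'];h=cv2.cvtColor(f,cv2.COLOR_RGB2HSV);k=cv2.inRange(h,lo,hi);z=np.zeros_like(k);x0,y0,x1,y1=roi;z[y0:y1,x0:x1]=k[y0:y1,x0:x1]
    out=[]
    for c in cv2.findContours(z,cv2.RETR_EXTERNAL,cv2.CHAIN_APPROX_NONE)[0]:
        if cv2.contourArea(c)<amin: continue
        W=np.array([onz(im,u,ztop,fish)[:2]*1000 for u in c[:,0]],np.float32)
        r=cv2.minAreaRect(W);b=cv2.boxPoints(r);e=[np.linalg.norm(b[i]-b[(i+1)%4]) for i in range(4)];i=int(np.argmax(e));d=b[(i+1)%4]-b[i]
        out.append((np.array(r[0])/1000,min(e),max(e),np.degrees(np.arctan2(d[1],d[0]))%180,c.reshape(-1,2).mean(0)))
    return out
E
python3 - <<'E'
from h import *
w=get('wrist')
for b in bars(w,True,(230,105,365,225),.024): print(b)
t=get('top')
for b in bars(t,False,(170,190,245,250),.024): print('top',b)
# pallet in wrist
f=w['frame'];crop(w,420,80,580,230,5,'w1p.png')
T=R.from_rotvec(state()['tool_rot']).as_matrix();print(np.degrees(np.arctan2(T[1,1],T[0,1])),T[:,0])
E
```

```text
(array([0.47148685, 0.32007205]), np.float32(19.478989), np.float32(90.0418), np.float32(7.198779), array([333.45669291, 167.70866142]))
(array([0.47363742, 0.38128012]), np.float32(19.217201), np.float32(88.6507), np.float32(10.145172), array([296.49618321, 157.22137405]))
top (array([0.46972852, 0.32016608]), np.float32(21.189365), np.float32(89.370384), np.float32(7.718979), array([224.5       , 215.96774194]))
top (array([0.47267133, 0.38191428]), np.float32(20.850122), np.float32(86.97012), np.float32(10.693542), array([206.11864407, 214.71186441]))
-76.40375629727531 [ 8.42538193e-03  4.30458979e-05 -9.99964505e-01]
```

View pics/w1p.png

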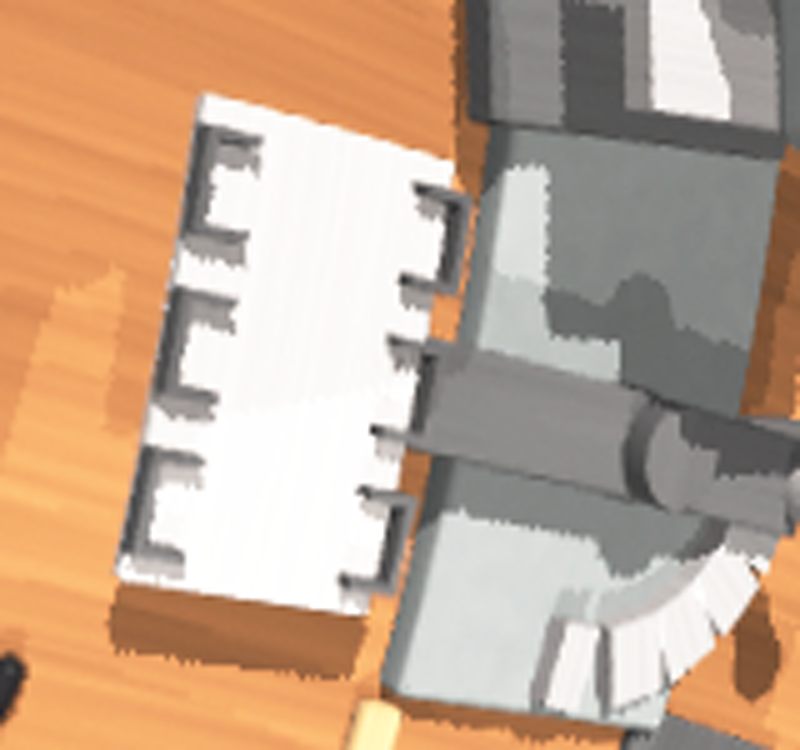

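Request:
arm_command --hand '[120,120,120,120,120]' --pt "0 19.5 6.9" --pt "60 0 0" --pt "60 0 0" --pt "60 0 0" --pt "30 0 0" --roll '[6.1,0,0,0,0]'

```text
time: 3.68
tcp_pos: [0.4768, 0.3114, 0.0993]
tool_rot: [2.185, 0.128, -2.139]
contact_force: [-0.4, 1.0, -0.3]
finger_gap: 0.0497
```

```bash
cat >> h.py <<'E'
def plan(x,y,z,yaw=None):
    s=state();T=R.from_rotvec(s['tool_rot']).as_matrix();psi=np.degrees(np.arctan2(T[1,1],T[0,1]))
    print('tcp',s['tcp_pos'].round(4),'psi',psi.round(2),'axis',T[:,0].round(3),'d',(T.T@(np.array([x,y,z])-s['tcp_pos'])*1000).round(1),'gap',round(s['finger_gap'],4),'q6',s['qpos'][5].round(2),'t',s['time'])
    if yaw is not None: print('roll',-(((yaw-psi)+180)%360-180))
E
python3 -c "
from h import *
plan(.471,.320,.0155,-82.5)
w=get('wrist');cv2.imwrite('pics/w2.png',w['frame'][:,:,::-1])"
```

```text
tcp [0.4768 0.3114 0.0993] psi -83.32 axis [ 0.021  0.003 -1.   ] d [83.7 -9.1  6.5] gap 0.0497 q6 1.84 t 3.675
roll -0.8247858939294588
```

View pics/w2.png

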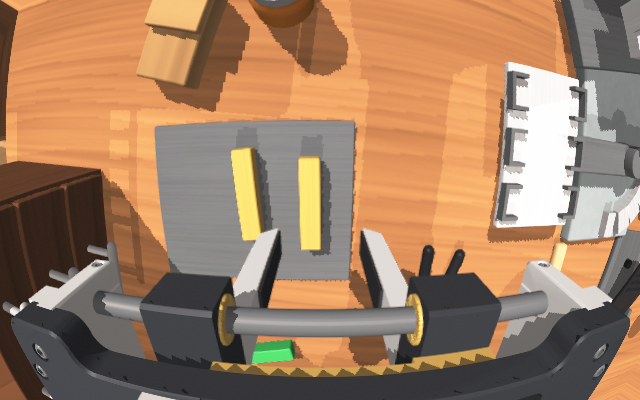

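Request:
arm_command --hand '[120,120]' --pt "0 -9 6.5" --pt "0 0 0" --roll '[-0.8,0]'

```text
time: 3.98
tcp_pos: [0.4683, 0.3177, 0.0979]
tool_rot: [2.175, 0.139, -2.136]
contact_force: [-0.1, -0.5, 0.3]
finger_gap: 0.0499
```

```bash
python3 -c "
from h import *
plan(.471,.320,.0155,-82.5)
w=get('wrist')
for b in bars(w,True,(150,105,365,260),.024): print(b)
plan(.471,.320,.0155,-82.5)"
```

```text
tcp [0.4683 0.3177 0.0979] psi -82.65 axis [ 0.018  0.002 -1.   ] d [82.5 -2.  -1.4] gap 0.0499 q6 1.84 t 3.975
roll -0.1527007548810957
(array([0.47213831, 0.31986325]), np.float32(19.054098), np.float32(89.541374), np.float32(6.832881), array([316.74660633, 195.78280543]))
(array([0.47420724, 0.3807951 ]), np.float32(20.400927), np.float32(89.26407), np.float32(10.912227), array([252.29090909, 185.43636364]))
tcp [0.4691 0.3178 0.0985] psi -82.67 axis [ 0.019  0.002 -1.   ] d [83.  -2.  -0.6] gap 0.0499 q6 1.84 t 4.025
roll -0.16759722618769501
```

Request:
arm_command --hand '[120,120,120,120]' --pt "30 -2 -0.5" --pt "30 0 0" --pt "18 0 0" --pt "0 0 0" --roll '[0,0,0,0]'

```text
time: 4.53
tcp_pos: [0.4772, 0.3226, 0.0267]
tool_rot: [2.194, 0.145, -2.121]
contact_force: [-1.2, -0.8, -0.4]
finger_gap: 0.0497
```

```bash
python3 -c "
from h import *
plan(.4718,.320,.0155,-82.7)"
```

```text
tcp [0.4772 0.3226 0.0267] psi -82.64 axis [ 0.033  0.008 -0.999] d [11.   1.9  6.1] gap 0.0497 q6 1.85 t 4.525
roll 0.06153334730862525
```

Request:
arm_command --hand '[120,120,255,255,255,255]' --pt "11 1.9 6" --pt "0 0 0" --pt "0 0 0" --pt "0 0 0" --pt "0 0 0" --pt "0 0 0" --roll '[0,0,0,0,0,0]'

```text
time: 5.28
tcp_pos: [0.4742, 0.3211, 0.0187]
tool_rot: [2.201, 0.147, -2.115]
contact_force: [0.7, 0.4, -0.6]
finger_gap: 0.0135
```

```bash
python3 -c "
from h import *
plan(.4718,.320,.0155,-82.7);print(state()['contact_force'])"
```

```text
tcp [0.4742 0.3211 0.0187] psi -82.63 axis [ 0.039  0.01  -0.999] d [3.1 0.8 2.7] gap 0.0135 q6 1.85 t 5.275
roll 0.0727515242086838
[ 0.65232515  0.42579299 -0.56330604]
```

```bash
python3 -c "
from h import *
w=get('wrist');cv2.imwrite('pics/w3.png',w['frame'][:,:,::-1]);t=get('top');crop(t,160,150,320,270,5,'t5.png');plan(.4718,.320,.0155,-82.7)"
```

```text
tcp [0.4742 0.3211 0.0187] psi -82.62 axis [ 0.039  0.01  -0.999] d [3.1 0.8 2.6] gap 0.0059 q6 1.85 t 5.375
roll 0.07565409607201445
```

View pics/w3.png

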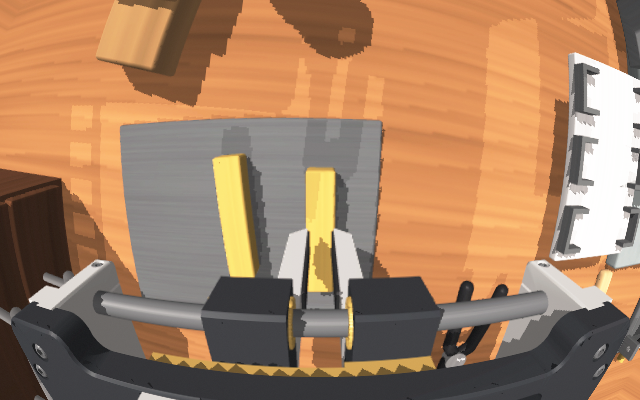

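View pics/t5.png

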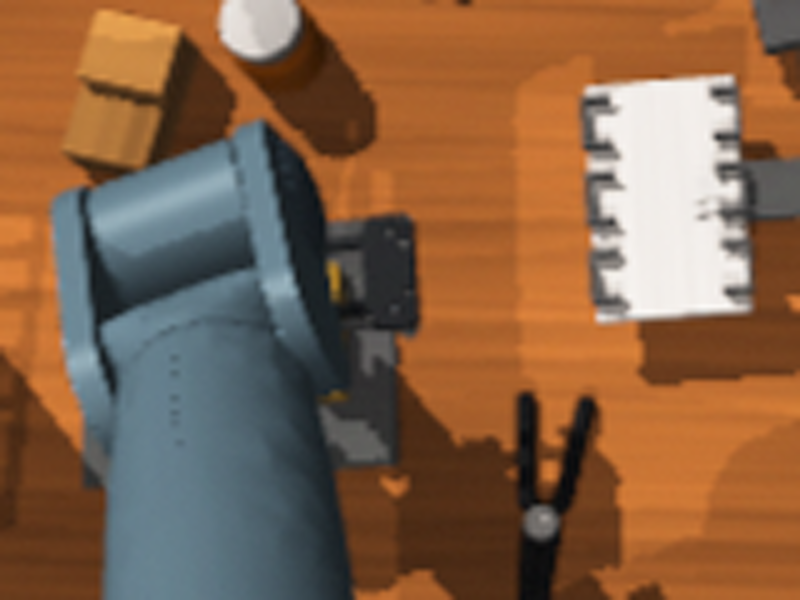

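```bash
python3 -c "
from h import *
w=get('wrist');crop(w,240,130,400,330,3.5,'w4.png');plan(.4718,.320,.0155,-82.7)
T=R.from_rotvec(state()['tool_rot']).as_matrix();p=state()['tcp_pos']
for q in [(0,0,0),(8,3,0),(8,-3,0),(8,3,8),(8,3,-8),(8,10,8)]: print(q,proj(w,p+T@np.array(q)/1000,True))
for b in bars(w,True,(150,105,365,300),.024): print(b)
"
```

```text
tcp [0.4741 0.3211 0.0186] psi -82.63 axis [ 0.039  0.01  -0.999] d [3.  0.8 2.5] gap 0.0021 q6 1.85 t 5.425
roll 0.07181275649435293
(0, 0, 0) [318.80911454 229.07660528]
(8, 3, 0) [322.98424728 225.09136047]
(8, -3, 0) [314.70838768 225.07924465]
(8, 3, 8) [322.93352409 235.28569514]
(8, 3, -8) [323.03395933 214.64011844]
(8, 10, 8) [332.46892343 235.27898386]
(array([0.47231638, 0.32002991]), np.float32(19.042395), np.float32(89.99071), np.float32(6.8477583), array([319.41275168, 227.3557047 ]))
(array([0.4746741, 0.3809751]), np.float32(20.164682), np.float32(89.671165), np.float32(11.136606), array([234.08681672, 216.88745981]))
```

View pics/w4.png

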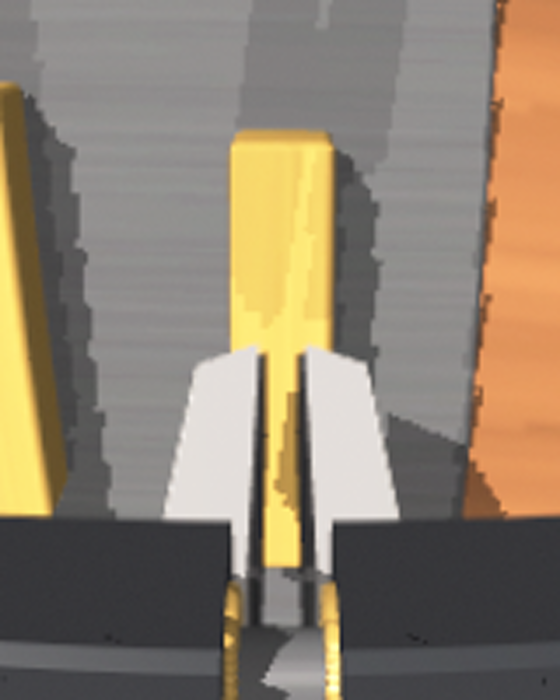

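```bash
python3 -c "
from h import *
from scipy.optimize import least_squares
w=get('wrist');T=R.from_rotvec(state()['tool_rot']).as_matrix();p=state()['tcp_pos']
f=lambda v,h:proj(w,p+T@np.array([v[0],h,v[1]])/1000,True)
for h,a,b,r in [(46.9,247,393,230),(24.8,280,362,230)]:
  g=lambda v:np.r_[f(v,h)[0]-f(v,-h)[0]-(b-a),f(v,h)[1]-r]
  s=least_squares(g,[0,0]);print(s.x,s.fun,f(s.x,h),f(s.x,-h))
print(state()['finger_gap'],T)
E=w['extrinsics'];print('cam in tool mm',T.T@(-E[:3,:3].T@E[:3,3]-p)*1000)
"
```

```text
[-20.53278817  -7.00230012] [1.87810656e-10 6.76436684e-11] [391.74353541 230.        ] [245.74353541 229.77977818]
[-28.89148387 -10.52052286] [6.24709173e-11 4.66116035e-12] [359.65355822 230.        ] [277.65355822 229.87501523]
0.0007347629344325987 [[ 0.03910669  0.12830047 -0.990964  ]
 [ 0.01000289 -0.9917232  -0.12800401]
 [-0.99918497 -0.00490669 -0.04006639]]
cam in tool mm [-202.55895346    0.66892574  -78.64265827]
```

Request:
arm_command --hand '[120,120,120,120]' --pt "-30 0 0" --pt "-20 0 0" --pt "0 0 0" --pt "0 0 0" --roll '[0,0,0,0]'

```text
time: 5.98
tcp_pos: [0.4711, 0.32, 0.0682]
tool_rot: [2.198, 0.146, -2.118]
contact_force: [-0.0, 0.4, -0.0]
finger_gap: 0.0373
```

```bash
python3 -c "
from h import *
plan(.4718,.320,.0155,-82.7)
s=get('scene');crop(s,340,180,500,340,5,'s3.png');T=R.from_rotvec(state()['tool_rot']).as_matrix();p=state()['tcp_pos']
for q in [(0,0,0),(8,25,8),(8,-25,8),(8,25,-8),(8,-25,-8),(-22,25,-8),(-22,-25,-8),(-22,25,8),(-22,-25,8)]: print(q,(proj(s,p+T@np.array(q)/1000)-[340,180])*5)
"
```

```text
tcp [0.4711 0.32   0.0682] psi -82.64 axis [ 0.037  0.009 -0.999] d [52.7  0.3  1.3] gap 0.0373 q6 1.85 t 5.975
roll 0.06122948992916122
(0, 0, 0) [336.66894952 454.25203841]
(8, 25, 8) [302.49145907 422.27522305]
(8, -25, 8) [386.41322694 485.87634092]
(8, 25, -8) [282.27378837 441.53708249]
(8, -25, -8) [366.36615003 506.19588996]
(-22, 25, -8) [291.64988389 406.05953606]
(-22, -25, -8) [377.98404919 471.2691125 ]
(-22, 25, 8) [312.24920712 386.6569566 ]
(-22, -25, 8) [398.39984819 450.77551839]
```

View pics/s3.png

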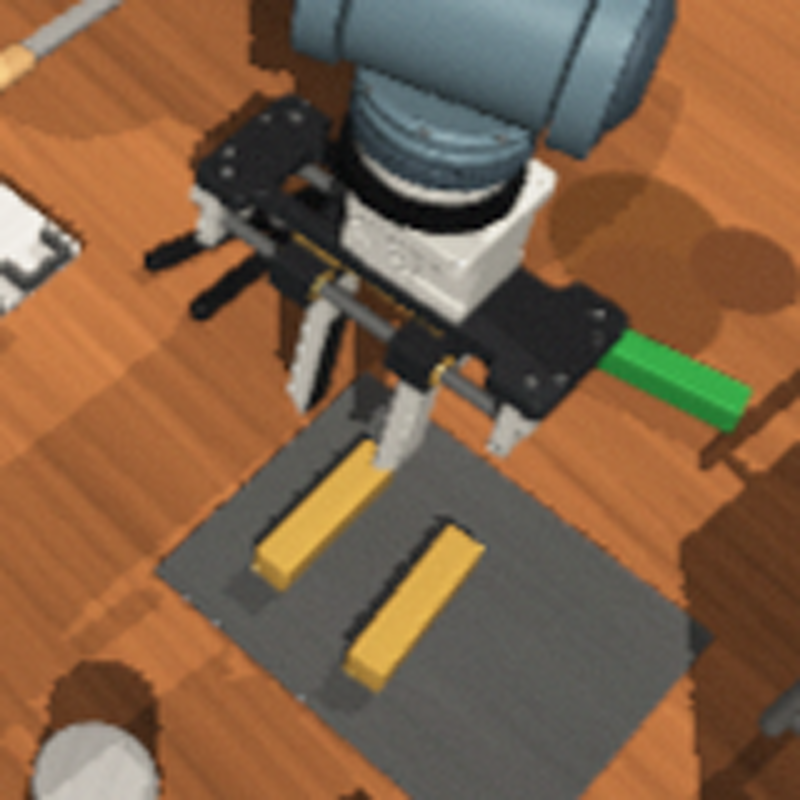

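Request:
arm_command --hand '[120,120,120,120,120,120]' --pt "20 0 0" --pt "20 0 0" --pt "20 0 0" --pt "8 0 0" --pt "0 0 0" --pt "0 0 0" --roll '[0,0,0,0,0,0]'

```text
time: 6.78
tcp_pos: [0.4718, 0.3198, -0.0051]
tool_rot: [2.192, 0.144, -2.122]
contact_force: [0.0, -0.5, -0.8]
finger_gap: 0.0501
```

```bash
python3 -c "
from h import *
plan(.4723,.320,-.013,-82.9)"
```

```text
tcp [ 0.4718  0.3198 -0.0051] psi -82.65 axis [ 0.032  0.007 -0.999] d [ 7.9 -0.1 -0.2] gap 0.0501 q6 1.85 t 6.775
roll 0.2536921575242559
```

Request:
arm_command --hand '[120,120,255,255,255,255,255]' --pt "7 0 0" --pt "0 0 0" --pt "0 0 0" --pt "0 0 0" --pt "0 0 0" --pt "0 0 0" --pt "0 0 0" --roll '[0,0,0,0,0,0,0]'

```text
time: 7.65
tcp_pos: [0.4734, 0.3206, -0.0107]
tool_rot: [2.196, 0.145, -2.119]
contact_force: [0.6, -0.2, -0.9]
finger_gap: 0.02
```

```bash
python3 -c "
from h import *
plan(.4723,.320,-.013,-82.9)"
```

```text
tcp [ 0.4734  0.3206 -0.0107] psi -82.64 axis [ 0.035  0.009 -0.999] d [2.3 0.5 1.3] gap 0.02 q6 1.85 t 7.65
roll 0.2589614881468947
```

Request:
arm_command --hand '[255,255,255,255,255,255,255,255,255,255]' --pt "-20 0 0" --pt "-40 0 0" --pt "-50 0 0" --pt "-50 0 0" --pt "0 0 0" --pt "0 0 0" --pt "0 0 0" --pt "0 0 0" --pt "0 0 0" --pt "0 0 0" --roll '[0,0,0,0,-9.8,-9.8,-9.8,-9.8,-9.8,-9.8]'

```text
time: 8.9
tcp_pos: [0.4631, 0.3172, 0.1604]
tool_rot: [1.509, 0.99, -1.454]
contact_force: [0.1, 0.6, -4.0]
finger_gap: 0.0199
```

```bash
python3 -c "
from h import *
plan(.509,.092,.15,5.7)"
```

```text
tcp [0.4631 0.3172 0.1604] psi -21.89 axis [ 0.032  0.006 -0.999] d [ 10.4 126.2 192. ] gap 0.0199 q6 0.79 t 8.9
roll -27.594268240069567
```

Request:
arm_command --hand '[255,255,255,255]' --pt "0 0 0" --pt "0 0 0" --pt "0 0 0" --pt "0 0 0" --roll '[-9.2,-9.2,-8.5,0]'

```text
time: 9.4
tcp_pos: [0.4609, 0.3162, 0.1625]
tool_rot: [1.151, 1.236, -1.109]
contact_force: [-0.4, 0.9, -3.2]
finger_gap: 0.0197
```

```bash
python3 -c "
from h import *
plan(.509,.13,.15,5.7)"
```

```text
tcp [0.4609 0.3162 0.1625] psi 5.87 axis [ 0.031  0.006 -0.999] d [ 12.9  28.4 190.2] gap 0.0197 q6 0.3 t 9.4
roll 0.16722821327428505
```

Request:
arm_command --hand '[255,255,255,255,255]' --pt "0 7 40" --pt "0 7 40" --pt "0 7 40" --pt "0 7 30" --pt "0 0 0" --roll '[0,0,0,0,0]'

```text
time: 10.02
tcp_pos: [0.5034, 0.1658, 0.165]
tool_rot: [1.16, 1.23, -1.117]
contact_force: [0.1, 1.0, -3.9]
finger_gap: 0.0195
```

```bash
python3 -c "
from h import *
plan(.509,.092,.15,5.7)
w=get('wrist');cv2.imwrite('pics/w5.png',w['frame'][:,:,::-1]);t=get('top');crop(t,230,140,390,260,5,'t6.png')"
```

```text
tcp [0.5034 0.1658 0.165 ] psi 5.19 axis [ 0.032  0.006 -0.999] d [14.7 -1.6 74. ] gap 0.0195 q6 0.01 t 10.025
roll -0.5074782206584132
```

View pics/w5.png

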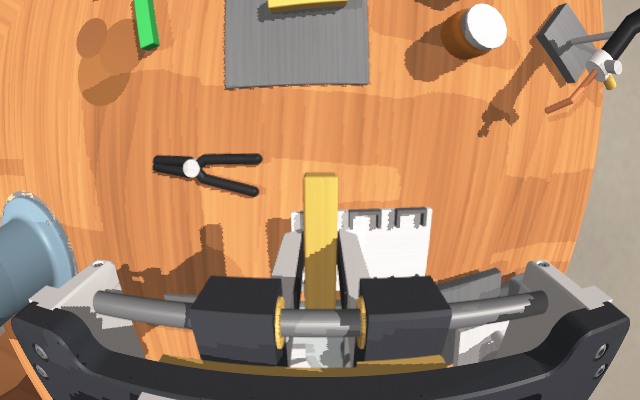

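View pics/t6.png

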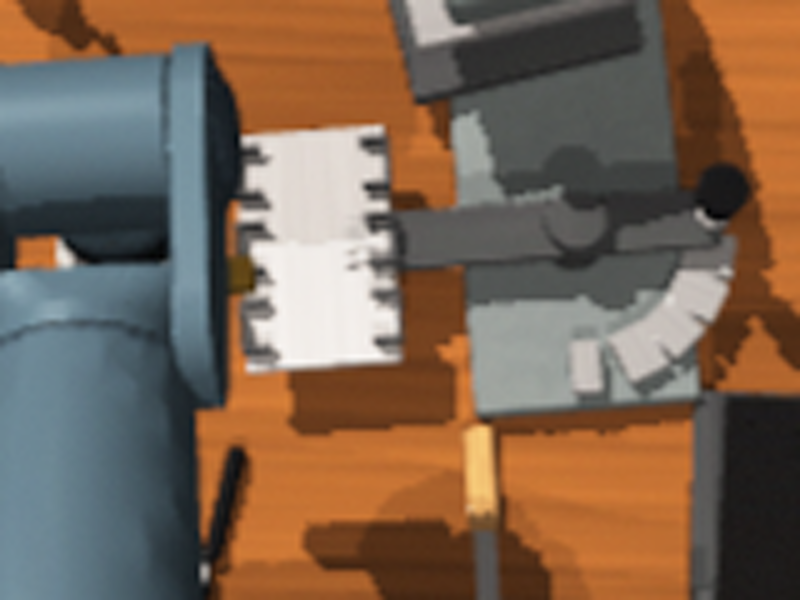

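```bash
python3 -c "
from h import *
t=get('top');w=get('wrist')
P={k:onz(t,u,.05)[:2] for k,u in dict(TR=(307,165.2),BR=(310,212),BL=(279.6,214.4),TL=(276.6,167.4)).items()}
for k in P: print(k,P[k].round(4))
print(np.mean(list(P.values()),0))
# wrist: pallet outer corner px
crop(w,240,160,460,340,3.6,'w6.png')
for u in [(430.5,208.5),(292,213)]: print('wrist',onz(w,u,.05,True).round(4))
for p in [(.509,.092,.05),(.561,.0975,.05),(.613,.1025,.05)]: print(proj(w,p,True),proj(t,p))
"
```

```text
TR [0.6438 0.054 ]
BR [0.4858 0.0382]
BL [0.4749 0.136 ]
TL [0.6332 0.1544]
[0.55943304 0.09566064]
wrist [0.6334 0.1576 0.05  ]
wrist [0.4788 0.1394 0.05  ]
[315.86369668 254.80448987] [293.70164806 204.50597562]
[361.64461226 253.52220972] [292.74771813 188.97362736]
[405.29314838 251.92416165] [291.96084744 173.701855  ]
```

View pics/w6.png

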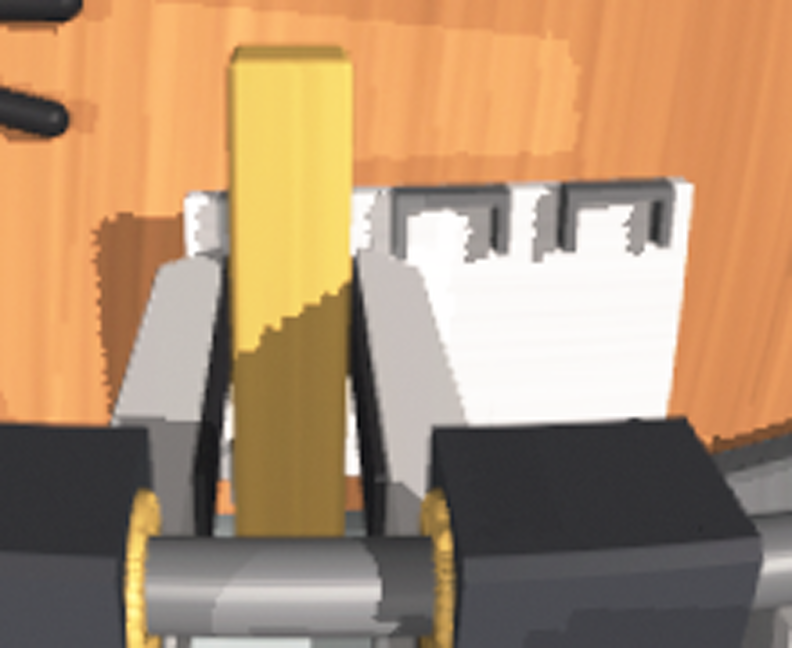

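Request:
arm_command --hand '[255,255,255,255,255,255,255]' --pt "0 -0.8 37" --pt "0 -0.8 37" --pt "0 0 0" --pt "30 0 0" --pt "30 0 0" --pt "25 0 0" --pt "0 0 0" --roll '[0,0,-0.8,0,0,0,0]'

```text
time: 11.1
tcp_pos: [0.5102, 0.1022, 0.0784]
tool_rot: [1.141, 1.244, -1.092]
contact_force: [-0.2, -0.1, -3.2]
finger_gap: 0.0196
```

```bash
python3 -c "
from h import *
plan(.5091,.0917,.055,6)
w=get('wrist');crop(w,240,160,460,340,3.6,'w7.png')
plan(.5091,.0917,.055,6)
"
```

```text
tcp [0.5102 0.1022 0.0784] psi 6.89 axis [ 0.033  0.009 -0.999] d [23.2 -3.2 10.4] gap 0.0196 q6 -0.15 t 11.1
roll 0.8947641072998067
tcp [0.5115 0.1022 0.0799] psi 6.9 axis [ 0.036  0.009 -0.999] d [24.7 -4.6 10.2] gap 0.0199 q6 -0.15 t 11.15
roll 0.8959863022099626
```

View pics/w7.png

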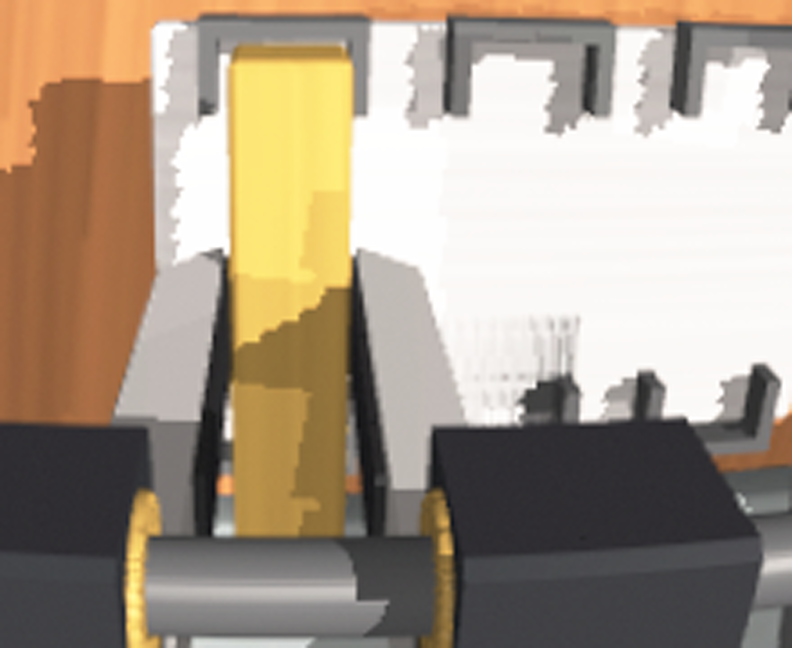

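```bash
python3 -c "
from h import *
plan(.5091,.0917,.055,6)
w=get('wrist');crop(w,240,160,460,340,3.6,'w8.png')
def q(u,z): return onz(w,(240+u[0]/3.6,160+u[1]/3.6),z,True)[:2]
for n,a,b in [('low',(200,18),(368,18)),('mid',(447,18),(613,20))]:
  A,B=q(a,.06),q(b,.06);d=(B-A);print(n,A.round(4),B.round(4),np.linalg.norm(d).round(4),np.degrees(np.arctan2(d[1],d[0])),((A+B)/2).round(4))
# bar end: top face far edge z = tcp+.0347
z=state()['tcp_pos'][2]+.0347
A,B=q((232,60),z),q((351,60),z);d=B-A;print('bar end',A,B,np.linalg.norm(d),np.degrees(np.arctan2(d[1],d[0])),(A+B)/2)
plan(.5091,.0917,.055,6)
"
```

```text
tcp [0.5115 0.1022 0.0799] psi 6.9 axis [ 0.036  0.009 -0.999] d [24.7 -4.6 10.2] gap 0.0199 q6 -0.15 t 11.15
roll 0.8959863022099626
low [0.4897 0.1411] [0.5234 0.145 ] 0.034 6.645295359737915 [0.5066 0.1431]
mid [0.5396 0.1471] [0.5751 0.1513] 0.0358 6.892428016502607 [0.5574 0.1492]
bar end [0.49660734 0.14426809] [0.51467565 0.14635569] 0.01818851482684812 6.590713796228209 [0.50564149 0.14531189]
tcp [0.5126 0.1018 0.081 ] psi 6.88 axis [ 0.039  0.009 -0.999] d [25.8 -5.7  9.7] gap 0.0196 q6 -0.15 t 11.2
roll 0.8833998187110126
```

View pics/w8.png

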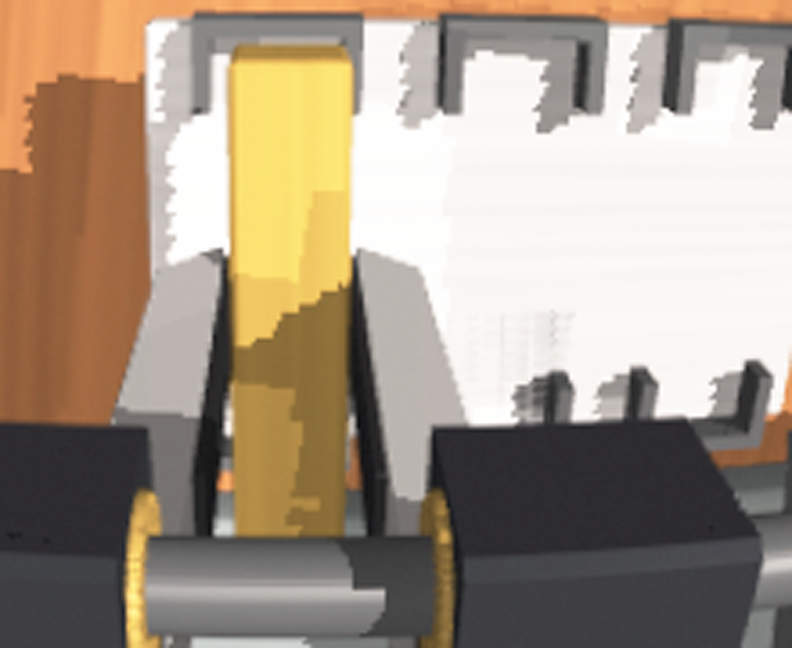

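Request:
arm_command --hand '[255,255,255,255,255,255]' --pt "0 -1 9" --pt "0 0 0" --pt "12 0 0" --pt "12 0 0" --pt "0 0 0" --pt "0 0 0" --roll '[0.3,0,0,0,0,0]'

```text
time: 11.95
tcp_pos: [0.5159, 0.0926, 0.0585]
tool_rot: [1.15, 1.233, -1.089]
contact_force: [0.5, -0.0, -4.0]
finger_gap: 0.0194
```

```bash
python3 -c "
from h import *
w=get('wrist');w=get('wrist');plan(.5110,.0920,.0353,6.5);w=get('wrist');crop(w,240,160,460,340,3.6,'w9.png')
import pickle;pickle.dump(w,open('w9.pkl','wb'))
"
```

```text
tcp [0.5159 0.0926 0.0586] psi 6.57 axis [ 0.044  0.009 -0.999] d [23.1 -6.   0.1] gap 0.0196 q6 -0.17 t 12.05
roll 0.0699541749246464
```

View pics/w9.png

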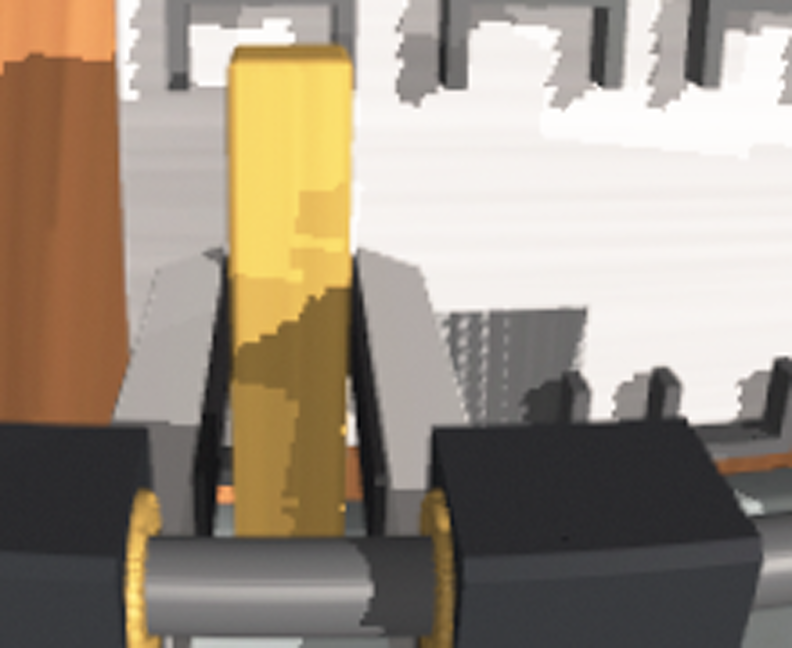

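```bash
python3 -c "
from h import *
import pickle
w=pickle.load(open('w9.pkl','rb'));crop(w,270,140,430,260,5,'w10.png')"
```

```text
(no output)
```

View pics/w10.png

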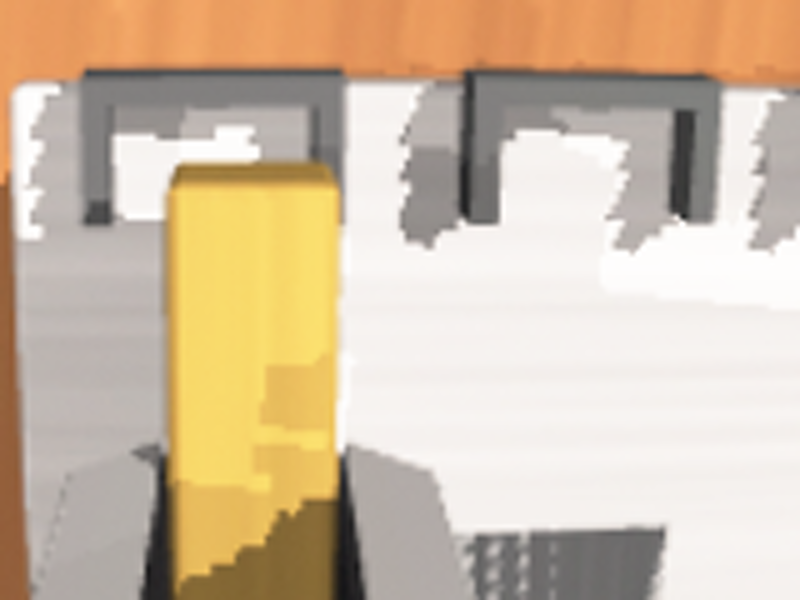

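```bash
cat >> h.py <<'E'
def brk(w,off,k,a,b,z=.06):
    q=lambda u,z:onz(w,(off[0]+u[0]/k,off[1]+u[1]/k),z,True)[:2]
    A,B=q(a,z),q(b,z);d=B-A;return (A+B)/2,np.linalg.norm(d),np.degrees(np.arctan2(d[1],d[0]))
E
python3 -c "
from h import *
import pickle
w=pickle.load(open('w9.pkl','rb'))
y=np.radians(6.5);u=np.array([-np.sin(y),np.cos(y)])
for n,a,b in [('low',(84,74),(343,76)),('mid',(467,75),(718,80))]:
  m,l,an=brk(w,(270,140),5,a,b);print(n,m,l,an,'slot centre',m-.0525*u)
zt=state()['tcp_pos'][2]+.0347
m,l,an=brk(w,(270,140),5,(170,185),(337,183),zt);print('bar',m,l,an,'centre',m-.045*u)
plan(.51,.092,.0353,6.5)
"
```

```text
low [0.50529399 0.14305384] 0.033901587904541244 5.768774484919289 slot centre [0.51123716 0.09089132]
mid [0.55606171 0.14884276] 0.0352434091473749 6.4200499484952 slot centre [0.56200487 0.09668024]
bar [0.50990017 0.13557897] 0.01848199189609821 6.872924085224921 centre [0.51499432 0.09086824]
tcp [0.5161 0.0926 0.0588] psi 6.57 axis [ 0.044  0.009 -0.999] d [23.2 -7.1  0. ] gap 0.0195 q6 -0.17 t 12.1
roll 0.07111642503900839
```

Request:
arm_command --hand '[255,255,255,255]' --pt "0 -4 0" --pt "6 -1 0" --pt "6 0 0" --pt "0 0 0" --roll '[0,0,0,0]'

```text
time: 12.6
tcp_pos: [0.5114, 0.0921, 0.0461]
tool_rot: [1.15, 1.232, -1.088]
contact_force: [0.7, -0.7, -3.7]
finger_gap: 0.02
```

```bash
python3 -c "
from h import *
import pickle
get('wrist');plan(.512,.0925,.0353,6.5)
w=get('wrist');pickle.dump(w,open('w11.pkl','wb'));crop(w,270,120,430,240,5,'w11.png')
plan(.512,.0925,.0353,6.5)"
```

```text
tcp [0.5117 0.0921 0.0464] psi 6.58 axis [ 0.046  0.009 -0.999] d [11.1 -0.1 -0.3] gap 0.0194 q6 -0.17 t 12.65
roll 0.0760055108045492
tcp [0.5119 0.0921 0.0467] psi 6.58 axis [ 0.046  0.009 -0.999] d [11.4 -0.4 -0.3] gap 0.02 q6 -0.17 t 12.7
roll 0.0792851869271658
```

View pics/w11.png

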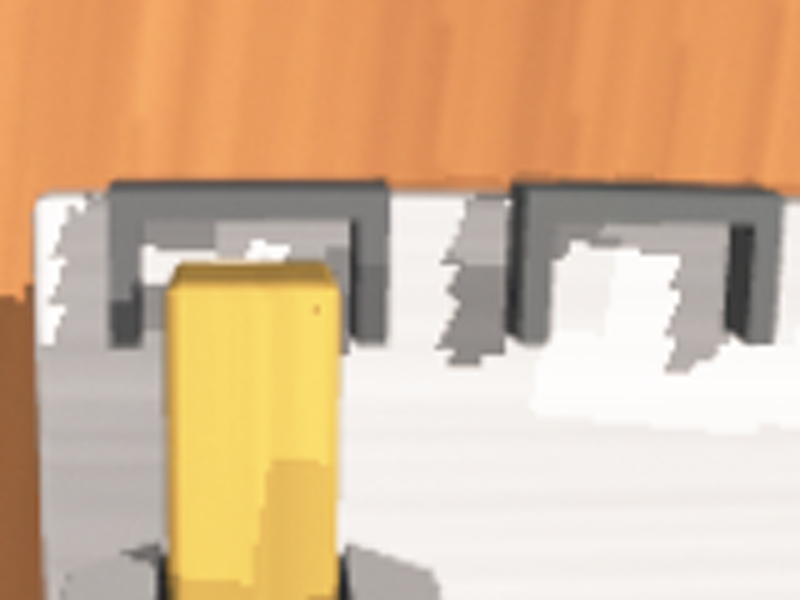

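```bash
python3 -c "
from h import *
import pickle
w=pickle.load(open('w11.pkl','rb'))
y=np.radians(6.5);u=np.array([-np.sin(y),np.cos(y)])
for n,a,b in [('low',(110,188),(388,188)),('mid',(515,188),(778,192))]:
  m,l,an=brk(w,(270,120),5,a,b);print(n,m,l,an,'slot centre',m-.0525*u)
zt=state()['tcp_pos'][2]+.0347
m,l,an=brk(w,(270,120),5,(168,288),(340,288),zt);print('bar',m,l,an,'centre',m-.045*u)
"
```

```text
low [0.50517898 0.14297672] 0.034287922997047915 6.314167589374463 slot centre [0.51112214 0.09081419]
mid [0.55579281 0.14890814] 0.035471411017298955 6.7689698717602855 slot centre [0.56173598 0.09674561]
bar [0.50571369 0.13469018] 0.019035536093098403 6.15415263833894 centre [0.51080783 0.08997945]
```

Request:
arm_command --hand '[255,255,255]' --pt "6 -0.5 -0.7" --pt "4.5 0 0" --pt "0 0 0" --roll '[0,0,0]'

```text
time: 13.08
tcp_pos: [0.5127, 0.0929, 0.0363]
tool_rot: [1.151, 1.23, -1.087]
contact_force: [-0.6, 0.3, -0.9]
finger_gap: 0.0201
```

```bash
python3 -c "
from h import *
import pickle
get('wrist');plan(.512,.0925,.0353,6.5);print(state()['contact_force'])
w=get('wrist');crop(w,270,120,430,240,5,'w12.png')"
```

```text
tcp [0.5127 0.0929 0.0364] psi 6.58 axis [ 0.048  0.009 -0.999] d [ 1.1 -0.8  0.3] gap 0.0193 q6 -0.17 t 13.125
roll 0.07712944096266483
[-0.31356051  0.03513678 -2.169762  ]
```

View pics/w12.png

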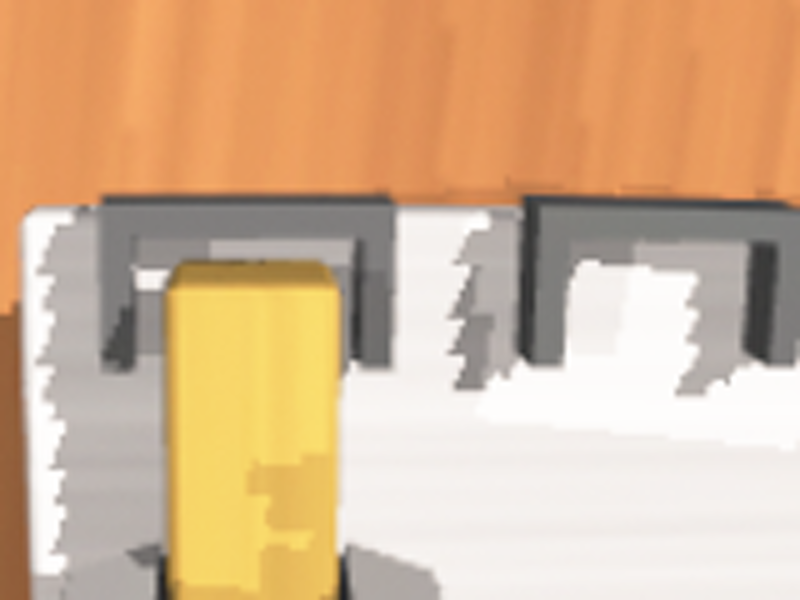

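Bar A sits inside its bracket (bar 168–340 against bracket 103–393). I'll lower the last millimetre, release it and lift.

Request:
arm_command --hand '[255,140,140,140,140,140,140,140]' --pt "1 0 0" --pt "0 0 0" --pt "0 0 0" --pt "0 0 0" --pt "-20 0 0" --pt "-40 0 0" --pt "-50 0 0" --pt "0 0 0" --roll '[0,0,0,0,0,0,0,0]'

```text
time: 14.18
tcp_pos: [0.5084, 0.0918, 0.1497]
tool_rot: [1.152, 1.228, -1.085]
contact_force: [1.0, -0.1, 0.2]
finger_gap: 0.0425
```

```bash
python3 -c "
from h import *
plan(.4734,.381,.15,-80);
w=get('wrist');cv2.imwrite('pics/w13.png',w['frame'][:,:,::-1])
for b in bars(w,True,(250,150,400,400),.07): print(b)
for b in bars(w,True,(100,0,600,100),.024): print(b)
t=get('top')
for b in bars(t,False,(170,190,245,250),.024): print('top',b)
"
```

```text
tcp [0.5084 0.0918 0.1497] psi 6.58 axis [ 0.051  0.008 -0.999] d [   0.3   -1.6 -291.3] gap 0.0425 q6 -0.17 t 14.175
roll 86.57947775061989
(array([0.51233685, 0.09185037]), np.float32(18.620852), np.float32(89.77198), np.float32(96.38524), array([319.89302326, 196.33488372]))
top (array([0.44543008, 0.37529913]), np.float32(21.00644), np.float32(90.29132), np.float32(10.969618), array([207.36666667, 222.08333333]))
```

View pics/w13.png

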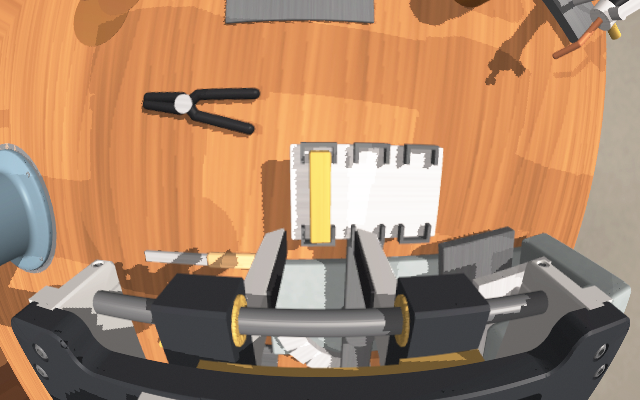

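Request:
arm_command --hand '[120,120,120,120,120,120,120]' --pt "0 -4.7 -48" --pt "0 -4.7 -48" --pt "0 -4.7 -48" --pt "0 -4.7 -48" --pt "0 -4.7 -48" --pt "0 -4.7 -48" --pt "0 0 0" --roll '[0,0,0,0,0,0,0]'

```text
time: 15.15
tcp_pos: [0.4355, 0.3797, 0.1298]
tool_rot: [1.136, 1.244, -1.112]
contact_force: [-0.7, 1.0, 0.3]
finger_gap: 0.0498
```

Request:
arm_command --hand '[120,120,120,120,120,120,120,120,120,120]' --pt "0 0 0" --pt "0 0 0" --pt "0 0 0" --pt "0 0 0" --pt "0 0 0" --pt "0 0 0" --pt "0 0 0" --pt "0 0 0" --pt "0 0 0" --pt "0 0 0" --roll '[9.5,9.5,9.5,9.5,9.5,9.5,9.5,9.5,9.5,0]'

```text
time: 16.4
tcp_pos: [0.4288, 0.3648, 0.1108]
tool_rot: [2.135, 0.123, -2.152]
contact_force: [-0.8, -0.5, 0.9]
finger_gap: 0.0494
```

```bash
python3 -c "
from h import *
get('wrist');plan(.4454,.3753,.06,-79);
w=get('wrist');cv2.imwrite('pics/w14.png',w['frame'][:,:,::-1])
for b in bars(w,True,(150,100,450,230),.024): print(b)
"
```

```text
tcp [0.4287 0.3648 0.1108] psi -82.31 axis [-0.007 -0.019 -1.   ] d [ 50.4  -9.1 -18.4] gap 0.0495 q6 1.95 t 16.45
roll -3.310136748288272
(array([0.44740613, 0.37485089]), np.float32(19.763845), np.float32(89.61762), np.float32(11.447761), array([309.43518519, 174.04166667]))
```

View pics/w14.png

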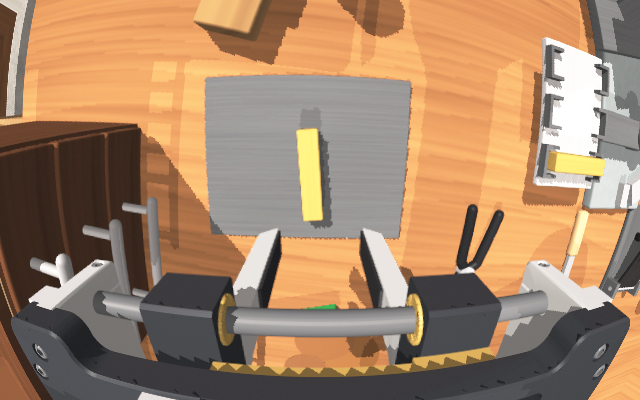

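Request:
arm_command --hand '[120,120,120,120,120,120]' --pt "0 -9 -18.5" --pt "0 0 0" --pt "25 0 0" --pt "25 0 0" --pt "15 0 0" --pt "0 0 0" --roll '[-3.2,0,0,0,0,0]'

```text
time: 17.25
tcp_pos: [0.4441, 0.3734, 0.0434]
tool_rot: [2.099, 0.186, -2.121]
contact_force: [-0.3, -0.5, -0.6]
finger_gap: 0.0498
```

```bash
python3 -c "
from h import *
get('wrist')
w=get('wrist');b=bars(w,True,(150,100,450,300),.024);print(b);p=b[0][0]
plan(p[0],p[1],-.011,b[0][3]-90);
"
```

```text
[(array([0.44824036, 0.37500751]), np.float32(19.01865), np.float32(90.74141), np.float32(11.536901), array([317.51398601, 213.4965035 ]))]
tcp [0.4454 0.3742 0.045 ] psi -78.79 axis [-0.005 -0.019 -1.   ] d [56.  -1.2 -3.5] gap 0.0496 q6 1.89 t 17.35
roll -0.3310251853750117
```

Request:
arm_command --hand '[120,120,120,120,120,255,255,255,255,255]' --pt "20 -1.2 -2.5" --pt "20 0 0" --pt "12 0 0" --pt "2 0 0" --pt "0 0 0" --pt "0 0 0" --pt "0 0 0" --pt "0 0 0" --pt "0 0 0" --pt "0 0 0" --roll '[0,0,0,0,0,0,0,0,0,0]'

```text
time: 18.6
tcp_pos: [0.4493, 0.3759, -0.0104]
tool_rot: [2.108, 0.19, -2.114]
contact_force: [0.4, -0.7, -0.5]
finger_gap: 0.0195
```

```bash
python3 -c "
from h import *
plan(.4480,.375,-.011);
"
```

```text
tcp [ 0.4493  0.3759 -0.0104] psi -78.79 axis [-0.001 -0.017 -1.   ] d [0.6 0.6 1.4] gap 0.0195 q6 1.9 t 18.6
```

Request:
arm_command --hand '[255,255,255,255,255,255,255,255,255,255,255,255]' --pt "-20 0 0" --pt "-45 0 0" --pt "-50 0 0" --pt "-50 0 0" --pt "0 0 0" --pt "0 0 0" --pt "0 0 0" --pt "0 0 0" --pt "0 0 0" --pt "0 0 0" --pt "0 0 0" --pt "0 0 0" --roll '[0,0,0,0,-10,-10,-10,-10,-10,-10,-10,-10]'

```text
time: 20.1
tcp_pos: [0.4453, 0.3777, 0.1686]
tool_rot: [1.146, 1.231, -1.168]
contact_force: [-0.1, 0.5, -3.3]
finger_gap: 0.0196
```

```bash
python3 -c "
from h import *
plan(.5617,.105,.13,6.6);
"
```

```text
tcp [0.4453 0.3777 0.1686] psi 3.92 axis [-0.003 -0.016 -1.   ] d [ 42.7  97.7 279.4] gap 0.0196 q6 0.45 t 20.1
roll -2.684671558328546
```

Request:
arm_command --hand '[255,255,255,255,255,255,255,255,255]' --pt "0 14 40" --pt "0 14 40" --pt "0 14 40" --pt "0 14 40" --pt "0 14 40" --pt "0 14 40" --pt "0 14 36" --pt "0 0 0" --pt "0 0 0" --roll '[0,0,0,0,0,0,0,0,-1.8]'

```text
time: 21.22
tcp_pos: [0.5622, 0.1022, 0.179]
tool_rot: [1.12, 1.248, -1.139]
contact_force: [-0.1, 1.3, -3.3]
finger_gap: 0.0195
```

```bash
python3 -c "
from h import *
get('wrist')
plan(.5617,.0967,.08,6.6);
"
```

```text
tcp [0.5623 0.1023 0.179 ] psi 6.12 axis [-0.001 -0.014 -1.   ] d [99.1 -1.   4.1] gap 0.0199 q6 -0.11 t 21.275
roll -0.48112533404022884
```

Request:
arm_command --hand '[255,255,255,255,255,255,255]' --pt "0 -1 2.7" --pt "25 0 0" --pt "30 0 0" --pt "30 0 0" --pt "18 0 0" --pt "0 0 0" --pt "0 0 0" --roll '[-0.4,0,0,0,0,0,0]'

```text
time: 22.15
tcp_pos: [0.5615, 0.1024, 0.0763]
tool_rot: [1.109, 1.253, -1.123]
contact_force: [-0.8, -0.1, -4.6]
finger_gap: 0.0194
```

```bash
python3 -c "
from h import *
import pickle
get('wrist');get('wrist');get('wrist')
plan(.5617,.0967,.0356,6.6);
w=get('wrist');pickle.dump(w,open('w15.pkl','wb'));crop(w,220,100,420,250,4,'w15.png')
plan(.5617,.0967,.0356,6.6);
"
```

```text
tcp [0.5616 0.1022 0.0764] psi 7.05 axis [ 0.004 -0.014 -1.   ] d [40.9 -0.6  4.9] gap 0.0199 q6 -0.13 t 22.3
roll 0.4545586601164757
tcp [0.5615 0.1021 0.0763] psi 7.05 axis [ 0.004 -0.014 -1.   ] d [40.7 -0.5  4.8] gap 0.0198 q6 -0.13 t 22.35
roll 0.45261717358675924
```

View pics/w15.png

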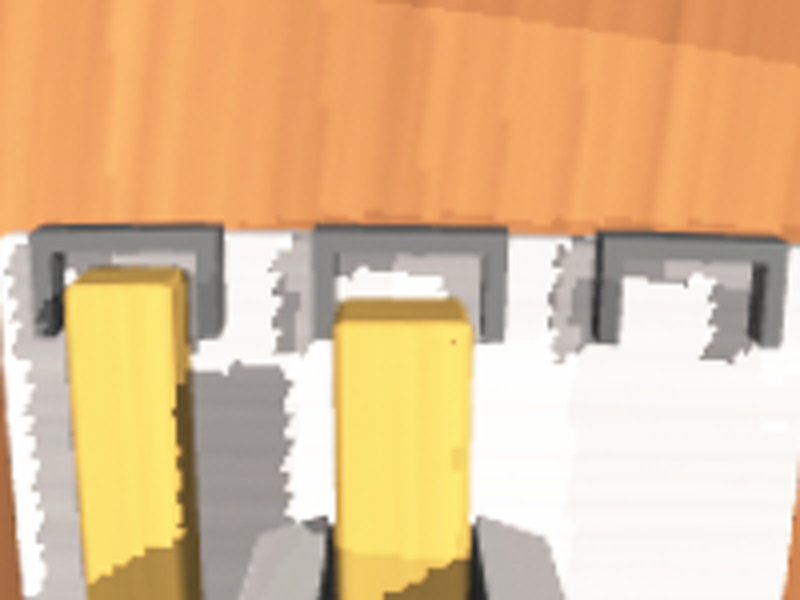

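```bash
python3 -c "
from h import *
import pickle
w=pickle.load(open('w15.pkl','rb'))
y=np.radians(6.5);u=np.array([-np.sin(y),np.cos(y)])
for n,a,b in [('low',(32,231),(222,231)),('mid',(317,231),(506,232)),('hi',(600,236),(785,242))]:
  m,l,an=brk(w,(220,100),4,a,b);print(n,m,l,an,'slot centre',m-.0525*u)
zt=state()['tcp_pos'][2]+.0344
m,l,an=brk(w,(220,100),4,(336,320),(468,320),zt);print('bar',m,l,an,'centre',m-.045*u)
"
```

```text
low [0.50666339 0.14301472] 0.03541139118104189 6.007053000173743 slot centre [0.51260656 0.0908522 ]
mid [0.55786975 0.14883487] 0.033587192025199206 6.876792031200776 slot centre [0.56381292 0.09667235]
hi [0.60873843 0.15437891] 0.034831717556326997 6.469850962508648 slot centre [0.6146816  0.10221639]
bar [0.55665614 0.1440806 ] 0.01827086135957031 7.13855635043716 centre [0.56175029 0.09936987]
```

Request:
arm_command --hand '[255,255,255,255,255,255]' --pt "0 0.6 2.8" --pt "0 0 0" --pt "10 0 0" --pt "10 0 0" --pt "8 0 0" --pt "0 0 0" --roll '[0.5,0,0,0,0,0]'

```text
time: 23.1
tcp_pos: [0.5626, 0.0986, 0.0465]
tool_rot: [1.116, 1.248, -1.13]
contact_force: [0.1, 0.5, -3.6]
finger_gap: 0.0197
```

```bash
python3 -c "
from h import *
import pickle
get('wrist');get('wrist')
w=get('wrist');pickle.dump(w,open('w16.pkl','wb'));crop(w,220,100,420,250,4,'w16.png')
plan(.5617,.0967,.0356,6.6);
"
```

```text
tcp [0.5637 0.0987 0.0479] psi 6.5 axis [ 0.006 -0.014 -1.   ] d [12.3 -2.3  1.5] gap 0.0196 q6 -0.12 t 23.25
roll -0.09906248991086386
```

View pics/w16.png

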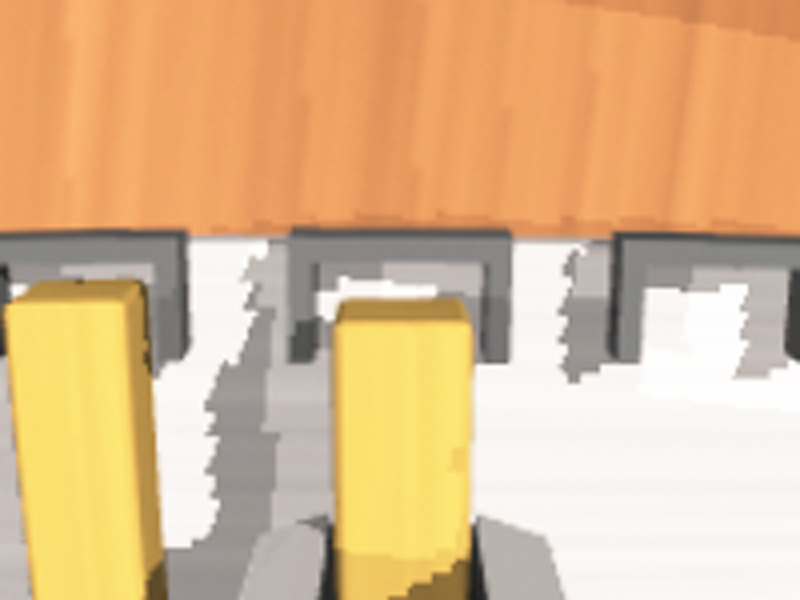

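```bash
python3 -c "
from h import *
import pickle
w=pickle.load(open('w16.pkl','rb'))
y=np.radians(6.5);u=np.array([-np.sin(y),np.cos(y)])
m,l,an=brk(w,(220,100),4,(290,235),(511,236));print(m,l,an,'slot centre',m-.0525*u)
zt=state()['tcp_pos'][2]+.0344
m,l,an=brk(w,(220,100),4,(335,320),(471,320),zt);print('bar',m,l,an,'centre',m-.045*u)
"
```

```text
[0.5577176  0.14894825] 0.03410576610833461 6.303892234838464 slot centre [0.56366076 0.09678572]
bar [0.55895293 0.14072958] 0.018765934610410782 6.561756561800998 centre [0.56404707 0.09601885]
```

Within 1 mm. Lowering and releasing.

Request:
arm_command --hand '[255,255,255,255]' --pt "6 -0.4 -0.7" --pt "5 0 0" --pt "0 0 0" --pt "1 0 0" --roll '[0,0,0,0]'

```text
time: 23.75
tcp_pos: [0.564, 0.0992, 0.0359]
tool_rot: [1.118, 1.245, -1.127]
contact_force: [0.2, -1.2, -2.9]
finger_gap: 0.0199
```

```bash
python3 -c "
from h import *
import pickle
get('wrist')
w=get('wrist');crop(w,220,100,420,250,4,'w17.png')
plan(.5617,.0967,.0356,6.6);print(state()['contact_force'])
"
```

```text
tcp [0.564  0.0992 0.036 ] psi 6.5 axis [ 0.008 -0.014 -1.   ] d [ 0.4 -2.6  2.2] gap 0.0198 q6 -0.12 t 23.85
roll -0.09801625393356517
[-0.35040181 -0.22331222 -3.01370587]
```

View pics/w17.png

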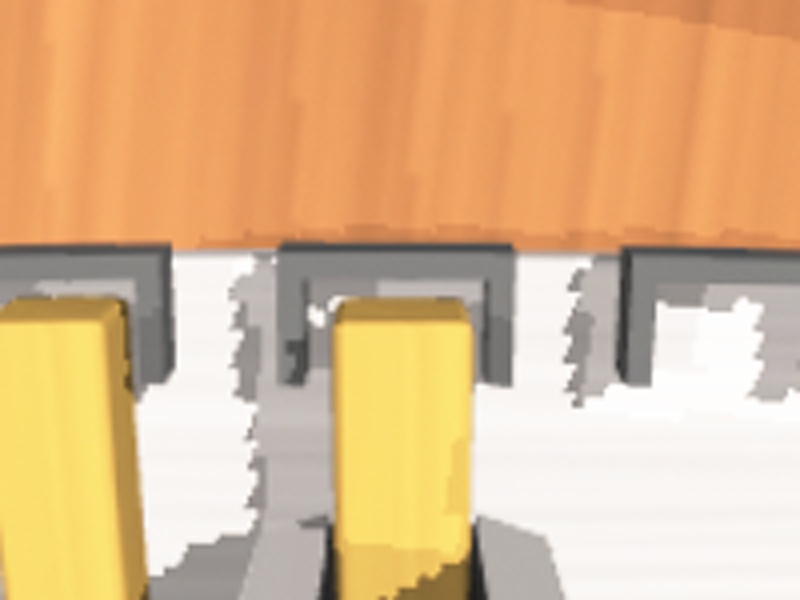

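Request:
arm_command --hand '[255,150,150,150,150,150,150,150,150]' --pt "0.5 -0.7 0" --pt "0 0 0" --pt "0 0 0" --pt "0 0 0" --pt "-20 0 0" --pt "-40 0 0" --pt "-40 0 0" --pt "-40 0 0" --pt "0 0 0" --roll '[0,0,0,0,0,0,0,0,0]'

```text
time: 24.98
tcp_pos: [0.565, 0.1012, 0.1887]
tool_rot: [1.123, 1.237, -1.12]
contact_force: [-0.2, -0.1, -0.8]
finger_gap: 0.0389
```

```bash
python3 -c "
from h import *
get('wrist')
plan(.587,-.162,.17,6.5);
w=get('wrist');cv2.imwrite('pics/w18.png',w['frame'][:,:,::-1])
for b in bars(w,True,(200,120,420,400),.07): print(b)
"
```

```text
tcp [0.5636 0.1012 0.1862] psi 6.51 axis [ 0.015 -0.014 -1.   ] d [ 20.3  -6.9 263.9] gap 0.0386 q6 -0.12 t 25.025
roll 0.013631767778662152
(array([ 0.48320145, -0.09692564]), np.float32(9.208417), np.float32(78.88109), np.float32(91.52875), array([241.37234043, 323.53191489]))
(array([0.5128869 , 0.09130203]), np.float32(19.571018), np.float32(87.98835), np.float32(96.694214), array([270.55789474, 189.08421053]))
(array([0.56357397, 0.09730211]), np.float32(18.756378), np.float32(90.39778), np.float32(96.93843), array([318.2746114 , 188.87564767]))
```

View pics/w18.png

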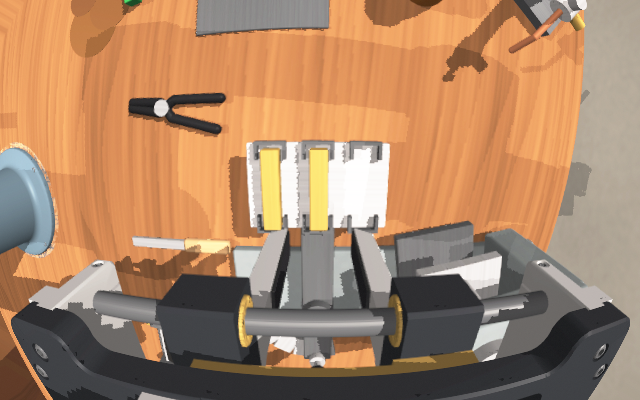

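Request:
arm_command --hand '[60,60,60,60,60,60,60,60,60,60]' --pt "-10 0 20" --pt "0 -1.2 44" --pt "0 -1.2 44" --pt "0 -1.2 44" --pt "0 -1.2 44" --pt "0 -1.2 40" --pt "0 0 24" --pt "0 0 0" --pt "0 0 0" --pt "0 0 0" --roll '[0,0,0,0,0,0,0,10.5,10.5,0]'

```text
time: 26.32
tcp_pos: [0.5777, -0.1767, 0.1883]
tool_rot: [1.388, 1.07, -1.414]
contact_force: [0.6, 0.1, 0.8]
finger_gap: 0.072
```

```bash
python3 -c "
from h import *
get('wrist');get('wrist')
plan(.5866,-.162,.17,-15);
w=get('wrist');cv2.imwrite('pics/w19.png',w['frame'][:,:,::-1])
print(proj(w,(.5866,-.162,.113),True))
s=get('scene');crop(s,200,120,400,270,4,'s4.png')
"
```

```text
tcp [ 0.5779 -0.1762  0.1884] psi -15.08 axis [-0.01 -0.01 -1.  ] d [ 18.2   4.8 -16.2] gap 0.072 q6 -0.21 t 26.425
roll -0.07907545174893471
[325.44469706 181.28869236]
```

View pics/w19.png

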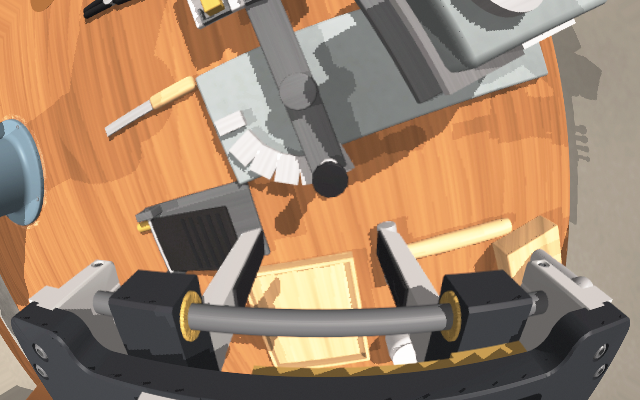

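View pics/s4.png

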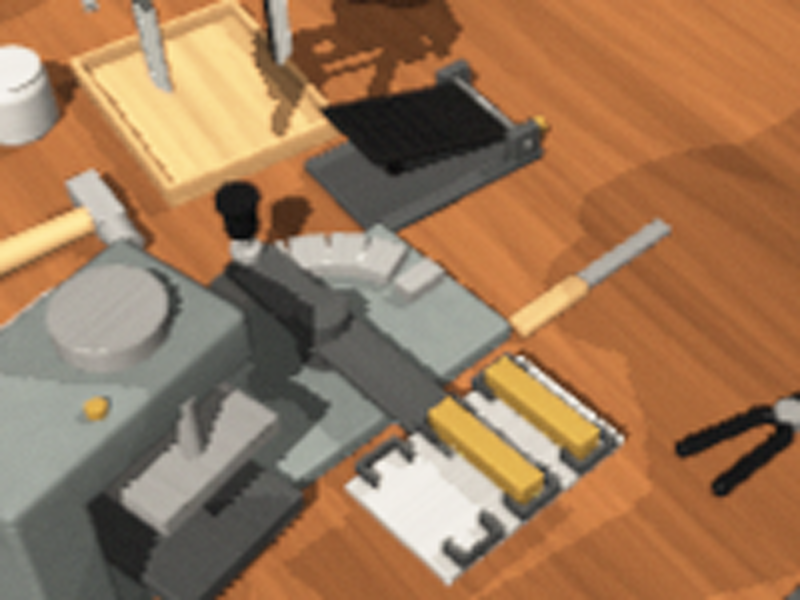

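```bash
python3 -c "
from h import *
w=get('wrist');t=get('top');s=get('scene')
f=w['frame'];g=cv2.cvtColor(f,cv2.COLOR_RGB2HSV);k=cv2.inRange(g,(0,0,0),(180,255,50));z=np.zeros_like(k);z[150:205,300:360]=k[150:205,300:360]
c=max(cv2.findContours(z,0,1)[0],key=cv2.contourArea);(a,r)=cv2.minEnclosingCircle(c);print(a,r,cv2.contourArea(c))
print('cap',onz(w,(330,180),.113,True), onz(w,(330,180),.106,True))
print('tri', tri(w,(330,180),s,(200+238/4,120+190/4),True), )
print('pivot',onz(w,(299,91),.075,True))
crop(w,290,140,370,210,8,'w20.png')
"
```

```text
(329.22967529296875, 179.6240692138672) 17.61101722717285 497.5
cap [ 0.59139242 -0.16159412  0.113     ] [ 0.59115226 -0.16318131  0.106     ]
tri (array([ 0.58967614, -0.15954801,  0.11740531]), np.float64(0.004268687433227934))
pivot [ 0.58351524 -0.07317986  0.075     ]
```

View pics/w20.png

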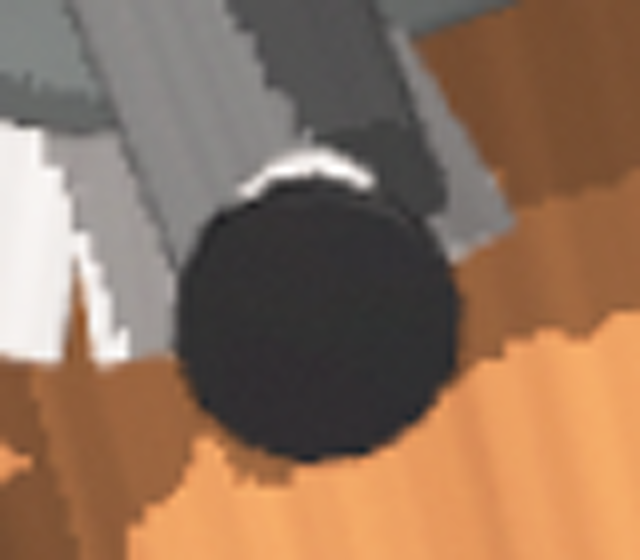

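Request:
arm_command --hand '[60,60,60,60,60,60]' --pt "0 9.3 -17.7" --pt "0 0 0" --pt "25 0 0" --pt "25 0 0" --pt "10 0 0" --pt "0 0 0" --roll '[0,0,0,0,0,0]'

```text
time: 27.42
tcp_pos: [0.5945, -0.1591, 0.1288]
tool_rot: [1.385, 1.069, -1.407]
contact_force: [0.4, -0.1, -0.1]
finger_gap: 0.0719
```

```bash
python3 -c "
from h import *
get('wrist');get('wrist')
plan(.5915,-.1615,.069,-15);
w=get('wrist');crop(w,220,130,420,280,4,'w21.png');print(proj(w,(.5915,-.1615,.113),True),onz(w,(0,0),.1,True))
"
```

```text
tcp [ 0.5952 -0.1595  0.13  ] psi -14.86 axis [-0.004 -0.013 -1.   ] d [61.  -3.   2.1] gap 0.0721 q6 -0.17 t 27.525
roll 0.14276947041392418
[315.54145287 223.18496982] [0.28479824 0.19733094 0.1       ]
```

View pics/w21.png

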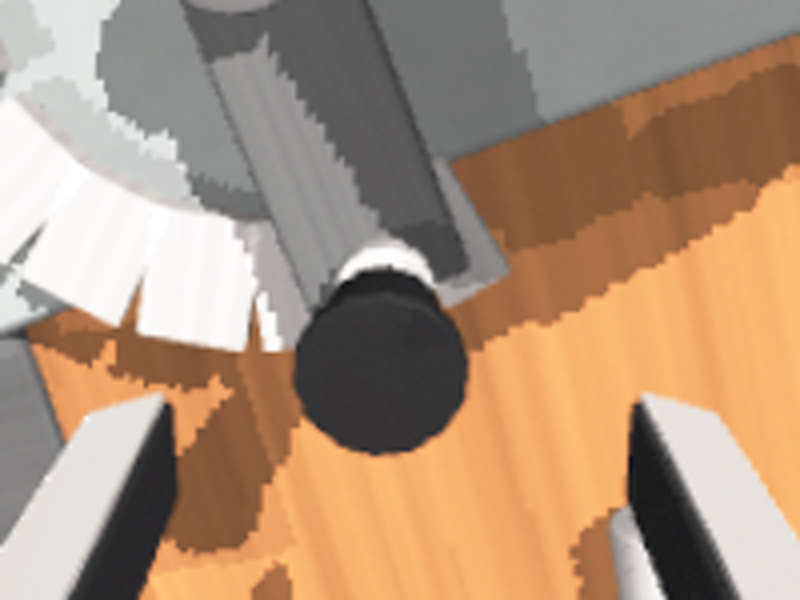

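Request:
arm_command --hand '[60,60,60,60,60,60]' --pt "0 -3.2 1.5" --pt "25 0 0" --pt "25 0 0" --pt "9 0 0" --pt "0 0 0" --pt "0 0 0" --roll '[0,0,0,0,0,0]'

```text
time: 28.32
tcp_pos: [0.5948, -0.1631, 0.0762]
tool_rot: [1.388, 1.057, -1.4]
contact_force: [-0.1, -0.4, 0.3]
finger_gap: 0.0721
```

```bash
python3 -c "
from h import *
get('wrist')
plan(.5915,-.1615,.069,-15);
w=get('wrist');crop(w,220,130,420,280,4,'w22.png');print(state()['contact_force'])
"
```

```text
tcp [ 0.5948 -0.1632  0.0763] psi -14.87 axis [ 0.006 -0.018 -1.   ] d [ 7.2 -3.7 -0.9] gap 0.0721 q6 -0.18 t 28.375
roll 0.12960801725228066
[0.70770229 0.05314268 0.25905045]
```

View pics/w22.png

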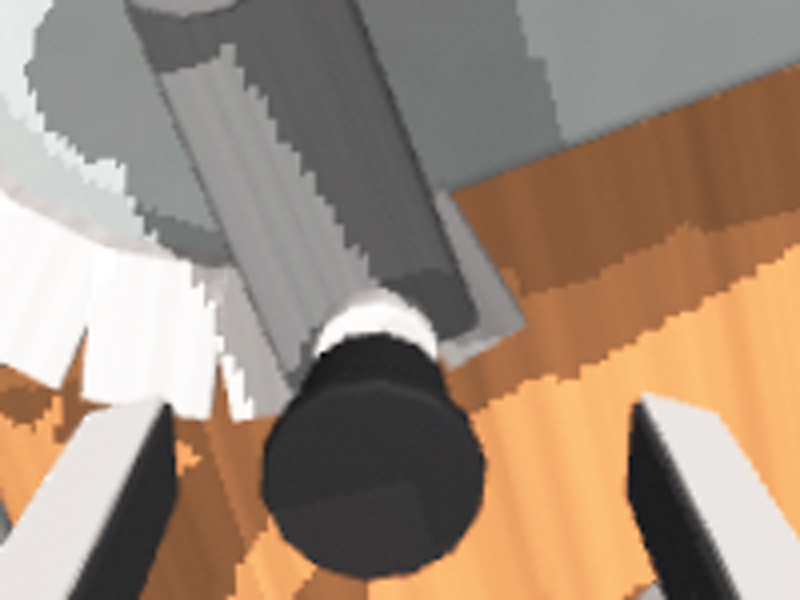

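Request:
arm_command --hand '[60,60,255,255,255,255,255]' --pt "6 -4.3 -0.9" --pt "0 0 0" --pt "0 0 0" --pt "0 0 0" --pt "0 0 0" --pt "0 0 0" --pt "0 0 0" --roll '[0,0,0,0,0,0,0]'

```text
time: 29.3
tcp_pos: [0.5911, -0.1613, 0.0709]
tool_rot: [1.388, 1.055, -1.399]
contact_force: [-1.0, 1.4, -0.1]
finger_gap: 0.033
```

```bash
python3 -c "
from h import *
get('wrist')
plan(.5915,-.1615,.069,-15);
w=get('wrist');crop(w,220,130,420,280,4,'w23.png');print(state()['contact_force'])
"
```

```text
tcp [ 0.5911 -0.1613  0.0709] psi -14.86 axis [ 0.007 -0.019 -1.   ] d [1.9 0.4 0. ] gap 0.0324 q6 -0.18 t 29.35
roll 0.14302135829265694
[-0.56775832  0.3706369   0.1925275 ]
```

View pics/w23.png

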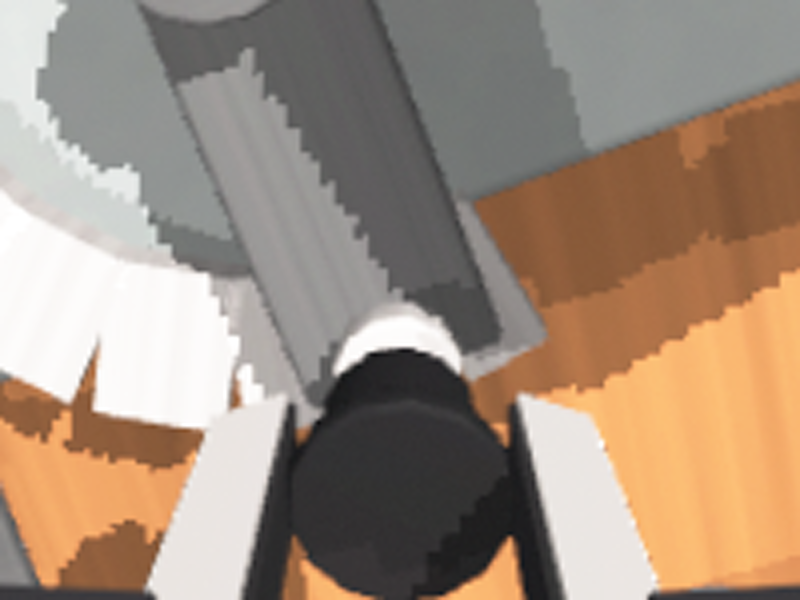

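Request:
arm_command --hand '[255,255,255,255,255]' --pt "0 0 0" --pt "-6 0 0" --pt "-6 0 0" --pt "-5 0 0" --pt "0 0 0" --roll '[0,0,0,0,0]'

```text
time: 30.02
tcp_pos: [0.5905, -0.1613, 0.0864]
tool_rot: [1.389, 1.055, -1.399]
contact_force: [3.2, -1.1, -7.2]
finger_gap: 0.033
```

```bash
python3 -c "
from h import *
get('wrist')
plan(.5915,-.1615,.069,-15);
w=get('wrist');crop(w,220,130,420,280,4,'w24.png');print(state()['contact_force'])
s=get('scene');crop(s,200,120,400,270,4,'s5.png')
"
```

```text
tcp [ 0.5904 -0.1613  0.0861] psi -14.92 axis [ 0.007 -0.019 -1.   ] d [17.1  0.9 -0.3] gap 0.033 q6 -0.18 t 30.075
roll 0.08472938532398189
[ 3.06967614 -1.98688073 -7.45432474]
```

View pics/w24.png

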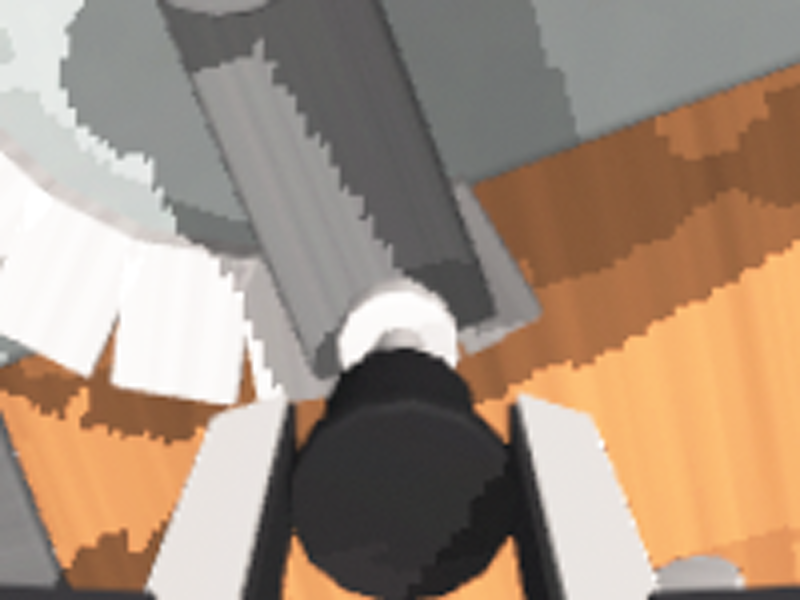

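View pics/s5.png

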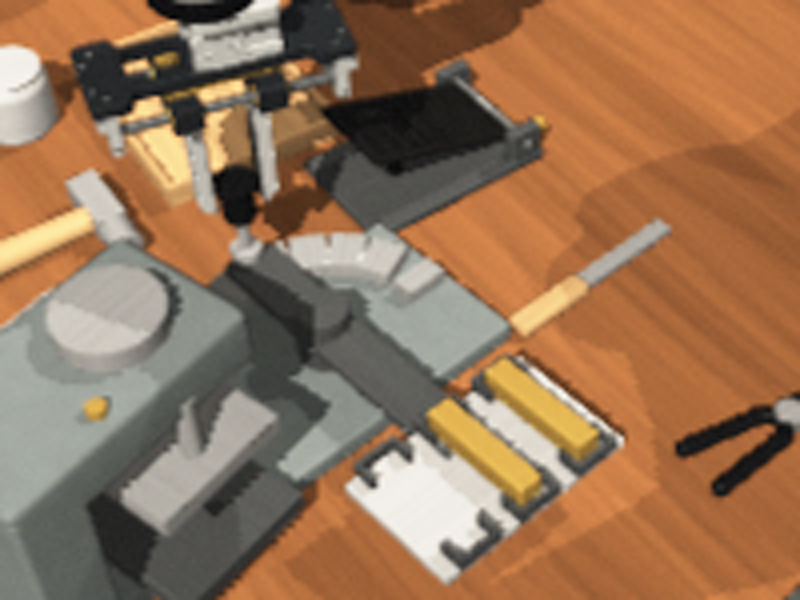

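Request:
arm_command --hand '[255,255,255]' --pt "-1 -6 1.8" --pt "-0.5 -12 3.7" --pt "0 0 0" --roll '[4,8,0]'

```text
time: 30.55
tcp_pos: [0.5706, -0.1611, 0.0864]
tool_rot: [1.539, 0.926, -1.55]
contact_force: [1.3, -1.9, -7.5]
finger_gap: 0.0326
```

```bash
cat > knob.py <<'E'
from h import *
P=np.array([.582,-.072])
s=state();T=R.from_rotvec(s['tool_rot']).as_matrix();psi=np.degrees(np.arctan2(T[1,1],T[0,1]))
g=(s['tcp_pos']-T[:,0]*.035)[:2]-P
print('tcp',s['tcp_pos'].round(4),'psi',psi.round(1),'axis',T[:,0].round(3),'r',np.linalg.norm(g).round(4),'theta',np.degrees(np.arctan2(g[1],g[0])).round(1),'F',s['contact_force'].round(1),'gap',round(s['finger_gap'],4),'q',s['qpos'].round(2))
E
python3 knob.py
```

```text
tcp [ 0.5706 -0.1611  0.0864] psi -27.2 axis [ 0.005 -0.019 -1.   ] r 0.0892 theta -97.5 F [ 1.3 -1.9 -7.5] gap 0.0326 q [-0.46  0.21  1.78 -0.02  1.13  0.02]
```

Request:
arm_command --hand '[255,255,255,255]' --pt "-0.5 -12 3.7" --pt "-0.5 -12 3.7" --pt "-0.5 -12 3.7" --pt "0 0 0" --roll '[8,8,8,0]'

```text
time: 31.05
tcp_pos: [0.535, -0.1489, 0.0869]
tool_rot: [1.824, 0.622, -1.827]
contact_force: [0.1, -1.8, -8.0]
finger_gap: 0.0327
```

```bash
python3 knob.py
```

```text
tcp [ 0.535  -0.1489  0.0869] psi -51.3 axis [ 0.005 -0.018 -1.   ] r 0.0897 theta -121.7 F [ 0.1 -1.8 -8. ] gap 0.0327 q [-0.47  0.13  1.88 -0.02  1.12  0.43]
```

Request:
arm_command --hand '[255,255,255,255,255]' --pt "-0.3 -12 3.7" --pt "-0.3 -12 3.7" --pt "-0.3 -12 3.7" --pt "-0.3 -12 3.7" --pt "0 0 0" --roll '[8,8,8,8,0]'

```text
time: 31.68
tcp_pos: [0.5033, -0.1148, 0.0877]
tool_rot: [2.157, 0.106, -2.14]
contact_force: [-1.2, 4.3, -6.6]
finger_gap: 0.0332
```

```bash
python3 knob.py
```

```text
tcp [ 0.5033 -0.1148  0.0877] psi -83.1 axis [ 0.009 -0.022 -1.   ] r 0.0895 theta -152.0 F [-1.2  4.3 -6.6] gap 0.0332 q [-0.43  0.03  1.98 -0.02  1.11  1.02]
```

Request:
arm_command --hand '[255,255,255]' --pt "0 -9 2.8" --pt "0 -8 2.4" --pt "0 0 0" --roll '[5,5,0]'

```text
time: 32.05
tcp_pos: [0.497, -0.1003, 0.0871]
tool_rot: [-2.221, 0.077, 2.204]
contact_force: [-0.9, -1.8, -8.0]
finger_gap: 0.0328
```

```bash
python3 knob.py;python3 -c "
from h import *
s=get('scene');crop(s,160,120,360,270,4,'s6.png')
t=get('top');crop(t,290,70,450,220,5,'t7.png')"
```

```text
tcp [ 0.497  -0.1003  0.0871] psi -92.5 axis [ 0.007 -0.026 -1.   ] r 0.0895 theta -162.2 F [-0.9 -1.8 -8. ] gap 0.0328 q [-0.41  0.01  2.   -0.02  1.11  1.21]
```

View pics/s6.png

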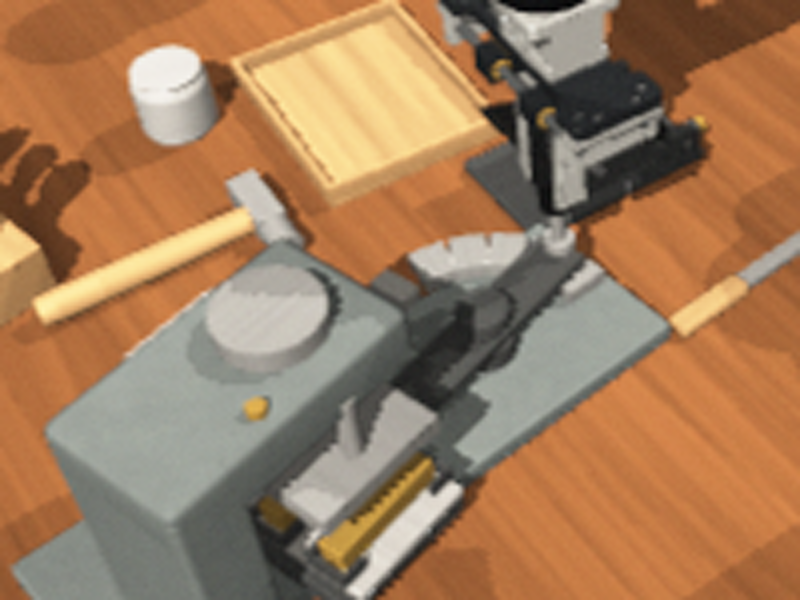

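View pics/t7.png

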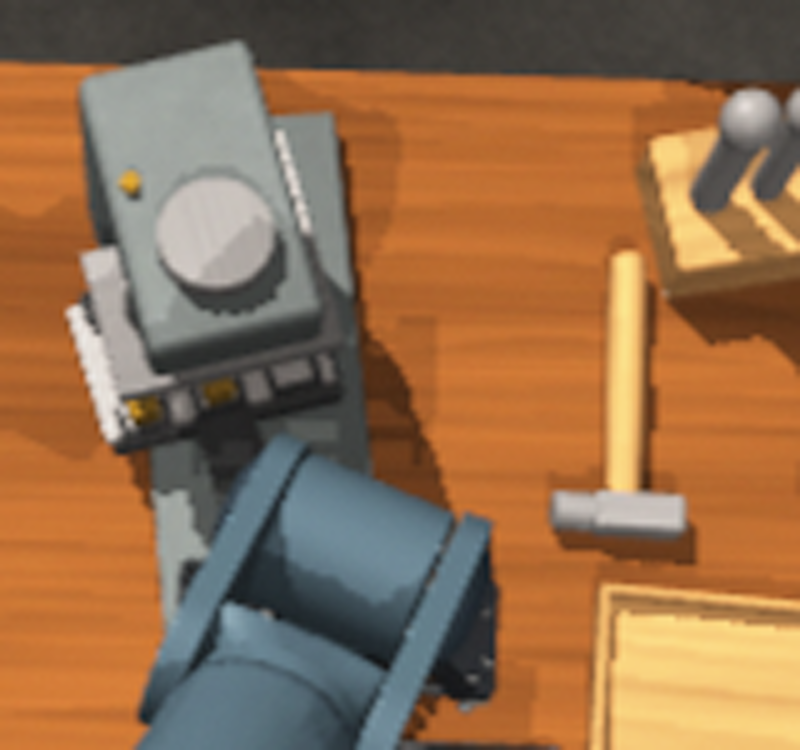

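Request:
arm_command --hand '[255,255,255]' --pt "0 -4.5 1" --pt "0 0 0" --pt "4 0 0" --roll '[2.5,0,0]'

```text
time: 32.52
tcp_pos: [0.4961, -0.0978, 0.0829]
tool_rot: [-2.2, 0.12, 2.186]
contact_force: [-2.3, -1.1, -6.8]
finger_gap: 0.033
```

```bash
python3 knob.py
```

```text
tcp [ 0.4961 -0.0978  0.0829] psi -94.7 axis [ 0.005 -0.028 -1.   ] r 0.0895 theta -163.9 F [-2.3 -1.1 -6.8] gap 0.033 q [-0.4   0.02  2.01 -0.03  1.1   1.26]
```

Request:
arm_command --hand '[255,255,255]' --pt "0 -2.5 0.7" --pt "4 0 0" --pt "4 0 0" --roll '[1,0,0]'

```text
time: 32.9
tcp_pos: [0.4959, -0.0969, 0.0749]
tool_rot: [-2.193, 0.141, 2.178]
contact_force: [-3.5, -0.6, -4.4]
finger_gap: 0.0331
```

```bash
python3 knob.py
```

```text
tcp [ 0.4959 -0.0969  0.0749] psi -95.6 axis [ 0.005 -0.031 -1.   ] r 0.0895 theta -164.6 F [-3.5 -0.6 -4.4] gap 0.0331 q [-0.4   0.03  2.01 -0.03  1.09  1.28]
```

Request:
arm_command --hand '[255,255,255]' --pt "4 0 0" --pt "0 0 0" --pt "0 0 0" --roll '[0,0,0]'

```text
time: 33.28
tcp_pos: [0.4959, -0.0969, 0.0711]
tool_rot: [-2.192, 0.14, 2.179]
contact_force: [-4.3, -0.9, -3.8]
finger_gap: 0.0326
```

```bash
python3 knob.py
```

```text
tcp [ 0.4959 -0.0969  0.0711] psi -95.6 axis [ 0.004 -0.031 -1.   ] r 0.0895 theta -164.6 F [-4.3 -0.9 -3.8] gap 0.0326 q [-0.4   0.03  2.01 -0.03  1.08  1.28]
```

Request:
arm_command --hand '[60,60,60,60,60,60,60]' --pt "0 0 0" --pt "0 0 0" --pt "0 0 0" --pt "-20 0 0" --pt "-40 0 0" --pt "-45 0 0" --pt "0 0 0" --roll '[0,0,0,0,0,0,0]'

```text
time: 34.15
tcp_pos: [0.5016, -0.0948, 0.185]
tool_rot: [-2.213, 0.144, 2.16]
contact_force: [0.3, 0.2, -0.3]
finger_gap: 0.0719
```

```bash
python3 knob.py;python3 -c "
from h import *
s=get('scene');crop(s,200,120,380,270,4.4,'s7.png')
w=get('wrist');cv2.imwrite('pics/w25.png',w['frame'][:,:,::-1])"
```

```text
tcp [ 0.5016 -0.0948  0.185 ] psi -95.7 axis [ 0.023 -0.035 -0.999] r 0.084 theta -165.1 F [ 0.3  0.2 -0.3] gap 0.0719 q [-0.4  -0.11  1.93 -0.02  1.29  1.28]
```

View pics/s7.png

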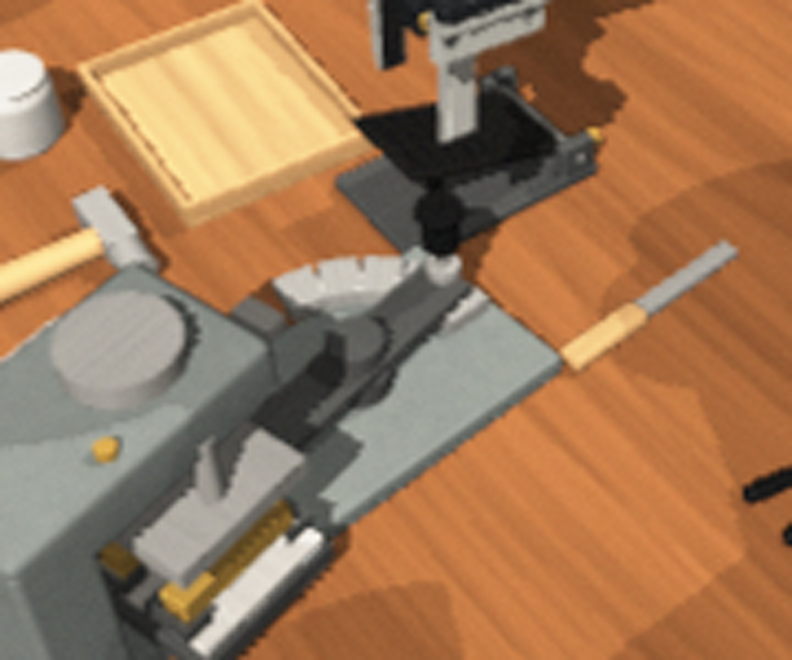

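View pics/w25.png

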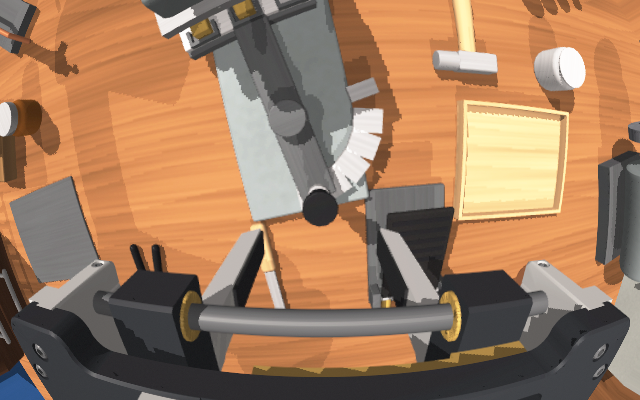

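```bash
python3 -c "
from h import *
s=get('scene');t=get('top');w=get('wrist')
print('cap tri',tri(w,(320,207),s,(200+438/4.4,120+200/4.4),True))
crop(t,350,200,420,290,8,'t8.png');crop(s,260,120,350,190,8,'s8.png');crop(w,350,170,470,310,5,'w26.png')
"
```

```text
cap tri (array([ 0.49411551, -0.09552025,  0.11697003]), np.float64(0.0032282238520103504))
```

View pics/t8.png

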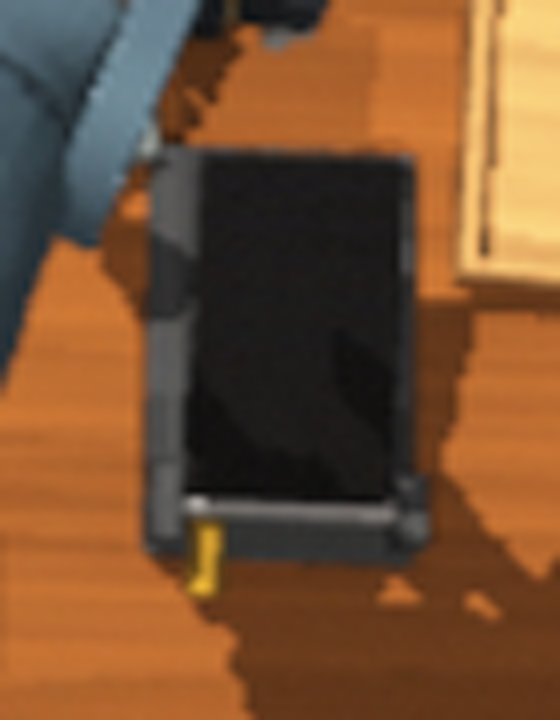

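View pics/s8.png

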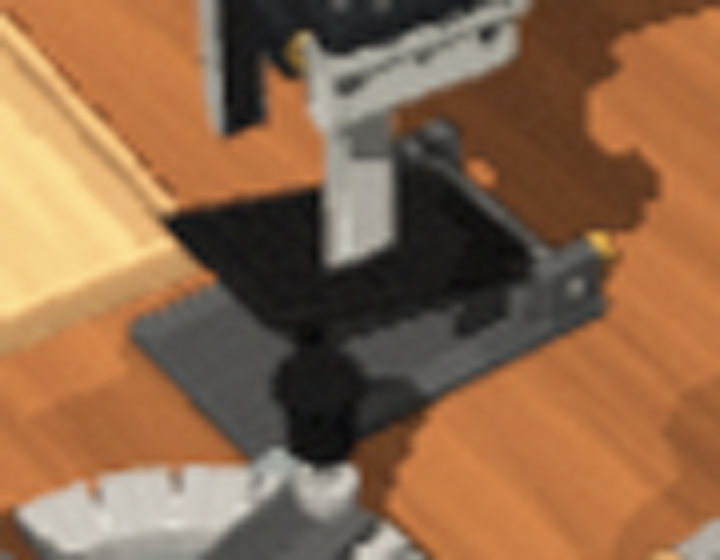

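View pics/w26.png

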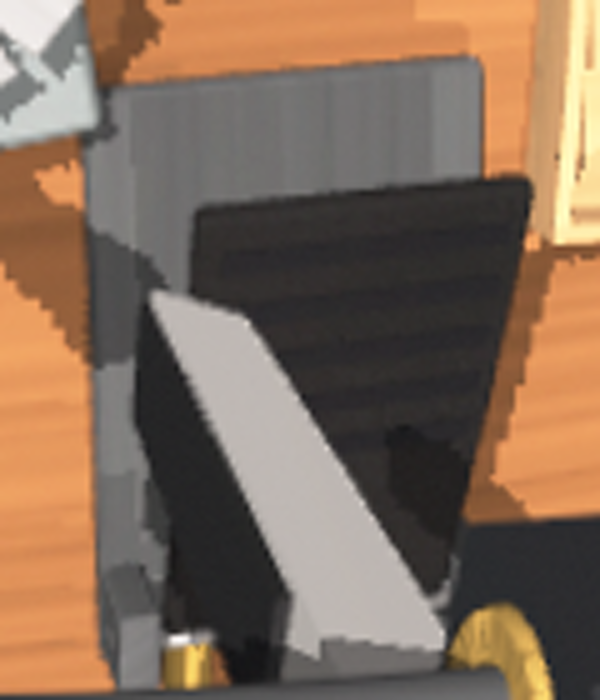

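```bash
python3 -c "
from h import *
t=get('top');w=get('wrist')
for a,b in [((375.4,219.5),(390,212)),((400.9,219.8),(456,206))]: print(tri(t,a,w,b,False,True), onz(t,a,.066),onz(w,b,.066,True))
print('hinge',onz(t,(350+195/8,200+505/8),.03),onz(t,(350+395/8,200+512/8),.03))
plan(.465,-.2,.1)
"
```

```text
(array([ 0.4652835 , -0.17204568,  0.06211206]), np.float64(0.0011799865189868425)) [ 0.46438406 -0.17098431  0.066     ] [ 0.46669324 -0.17170215  0.066     ]
(array([ 0.46539242, -0.25132073,  0.06801526]), np.float64(0.0003052486005285334)) [ 0.46586745 -0.25183309  0.066     ] [ 0.46463669 -0.25217127  0.066     ]
hinge [ 0.32953578 -0.1726059   0.03      ] [ 0.32922416 -0.25225027  0.03      ]
tcp [ 0.4978 -0.0935  0.1787] psi -95.65 axis [ 0.011 -0.03  -0.999] d [ 81.5 106.9  23.3] gap 0.0721 q6 1.28 t 34.5
```

Request:
arm_command --hand '[255,255,255,255,255,255,255,255]' --pt "0 41 15.3" --pt "0 41 15.3" --pt "0 41 15.3" --pt "0 0 0" --pt "25 0 0" --pt "30 0 0" --pt "30 0 0" --pt "0 0 0" --roll '[0,0,0,0,0,0,0,0]'

```text
time: 35.5
tcp_pos: [0.4386, -0.2127, 0.0895]
tool_rot: [-2.192, 0.13, 2.176]
contact_force: [0.8, -0.1, -1.2]
finger_gap: 0.0005
```

```bash
python3 -c "
from h import *
get('wrist');plan(.440,-.212,.04)
w=get('wrist');cv2.imwrite('pics/w27.png',w['frame'][:,:,::-1])
s=get('scene');crop(s,200,100,380,250,4.4,'s9.png')"
```

```text
tcp [ 0.4397 -0.2136  0.0912] psi -95.46 axis [ 0.009 -0.026 -1.   ] d [51.1 -2.9  0.4] gap 0.0005 q6 1.0 t 35.55
```

View pics/w27.png

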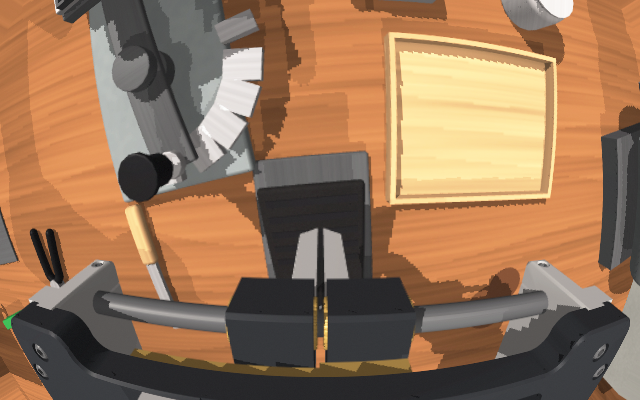

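View pics/s9.png

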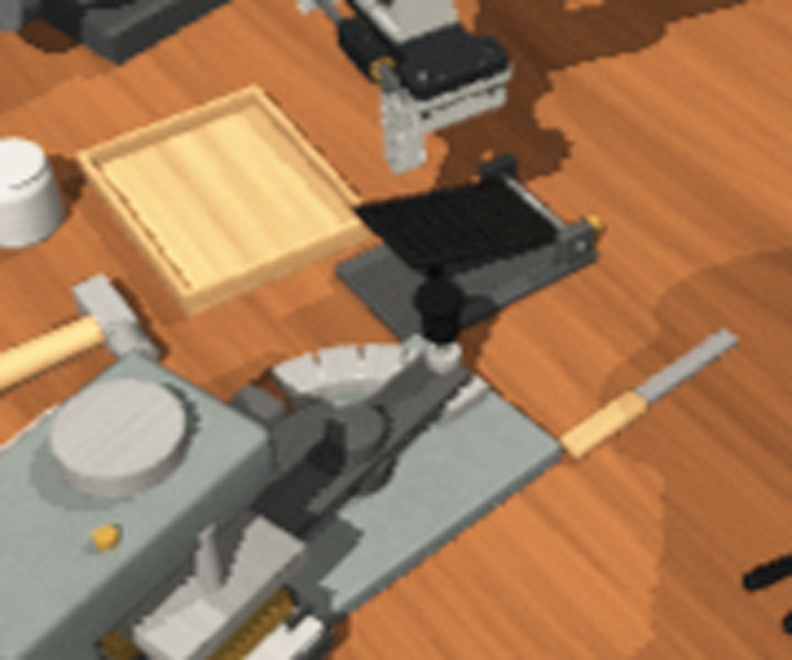

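Request:
arm_command --hand '[255,255,255,255]' --pt "20 -2 0" --pt "20 0 0" --pt "12 0 0" --pt "0 0 0" --roll '[0,0,0,0]'

```text
time: 36.15
tcp_pos: [0.4469, -0.2174, 0.0467]
tool_rot: [-2.216, 0.143, 2.164]
contact_force: [-0.2, -0.2, -0.4]
finger_gap: 0.0
```

```bash
python3 -c "
from h import *
plan(.440,-.212,.04);print(state()['contact_force'])"
```

```text
tcp [ 0.4469 -0.2174  0.0467] psi -95.44 axis [ 0.022 -0.037 -0.999] d [ 6.4 -4.9  7.5] gap 0.0 q6 1.0 t 36.15
[-0.17770897 -0.15059329 -0.35116746]
```

Position corrections go in first, then a stepwise press.

Request:
arm_command --hand '[255,255,255,255,255]' --pt "0 -5 5" --pt "10 0 0" --pt "10 0 0" --pt "8 0 0" --pt "0 0 0" --roll '[0,0,0,0,0]'

```text
time: 36.78
tcp_pos: [0.4476, -0.2139, 0.0222]
tool_rot: [-2.227, 0.146, 2.153]
contact_force: [-2.9, 1.3, 6.1]
finger_gap: 0.0005
```

```bash
python3 -c "
from h import *
plan(.440,-.212,.005);print(state()['contact_force'])"
```

```text
tcp [ 0.4476 -0.2139  0.0222] psi -95.5 axis [ 0.032 -0.04  -0.999] d [16.8 -1.8  8.3] gap 0.0005 q6 1.01 t 36.775
[-2.87579496  1.32847589  6.07329009]
```

Request:
arm_command --hand '[255,255,255,255]' --pt "7 0 2" --pt "6 0 2" --pt "4 0 1" --pt "0 0 0" --roll '[0,0,0,0]'

```text
time: 37.28
tcp_pos: [0.4483, -0.2149, 0.0087]
tool_rot: [-2.237, 0.149, 2.142]
contact_force: [-4.1, 1.8, 8.6]
finger_gap: 0.0004
```

```bash
python3 -c "
from h import *
plan(.440,-.212,.005);print(state()['contact_force'])
s=get('scene');crop(s,200,100,380,250,4.4,'s10.png')"
```

```text
tcp [ 0.4483 -0.2149  0.0087] psi -95.59 axis [ 0.041 -0.041 -0.998] d [ 3.3 -2.2  8.7] gap 0.0004 q6 1.0 t 37.275
[-4.05008061  1.79505753  8.62140509]
```

View pics/s10.png

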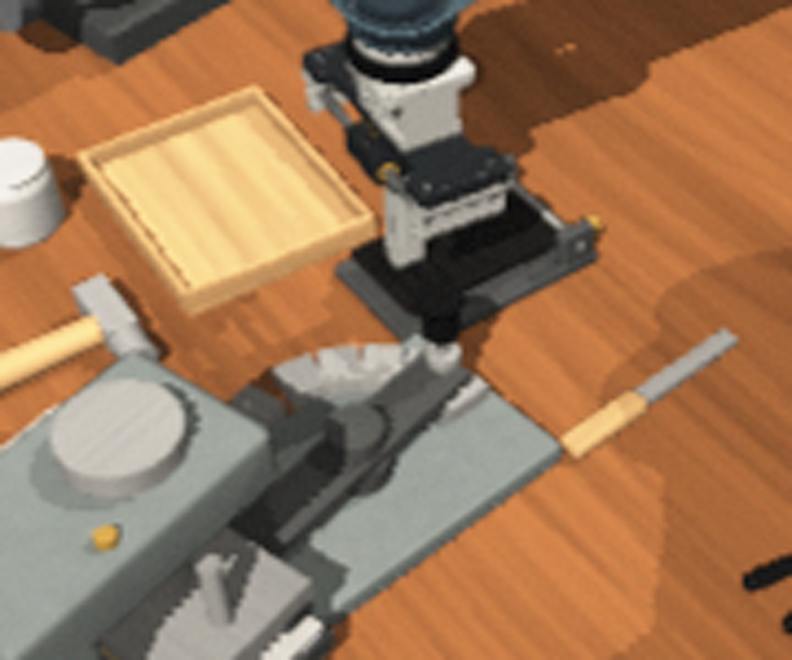

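Request:
arm_command --hand '[255,255,255]' --pt "3 0 1" --pt "3 0 0" --pt "2 0 0" --roll '[0,0,0]'

```text
time: 37.7
tcp_pos: [0.4483, -0.2149, 0.0072]
tool_rot: [-2.231, 0.144, 2.147]
contact_force: [-10.5, 6.7, 25.6]
finger_gap: 0.0005
```

Request:
arm_command --hand '[255,255,255,255,255,255,255,255,255,255]' --pt "1.5 0 0" --pt "1.5 0 0" --pt "1.5 0 0" --pt "1.5 0 0" --pt "1.5 0 0" --pt "1.5 0 0" --pt "1.5 0 0" --pt "1.5 0 0" --pt "1.5 0 0" --pt "1.5 0 0" --roll '[0,0,0,0,0,0,0,0,0,0]'

```text
time: 38.95
tcp_pos: [0.4479, -0.2147, 0.0074]
tool_rot: [-2.211, 0.131, 2.165]
contact_force: [-5.4, 4.6, 18.2]
finger_gap: 0.0001
```

```bash
python3 -c "
from h import *
plan(.440,-.212,.005);print(state()['contact_force'])
s=get('scene');crop(s,200,100,380,250,4.4,'s11.png')"
```

```text
tcp [ 0.4479 -0.2147  0.0074] psi -95.24 axis [ 0.02  -0.029 -0.999] d [ 2.2 -2.   8.1] gap 0.0001 q6 1.0 t 38.95
[-5.36735378  4.64388038 18.23897387]
```

View pics/s11.png

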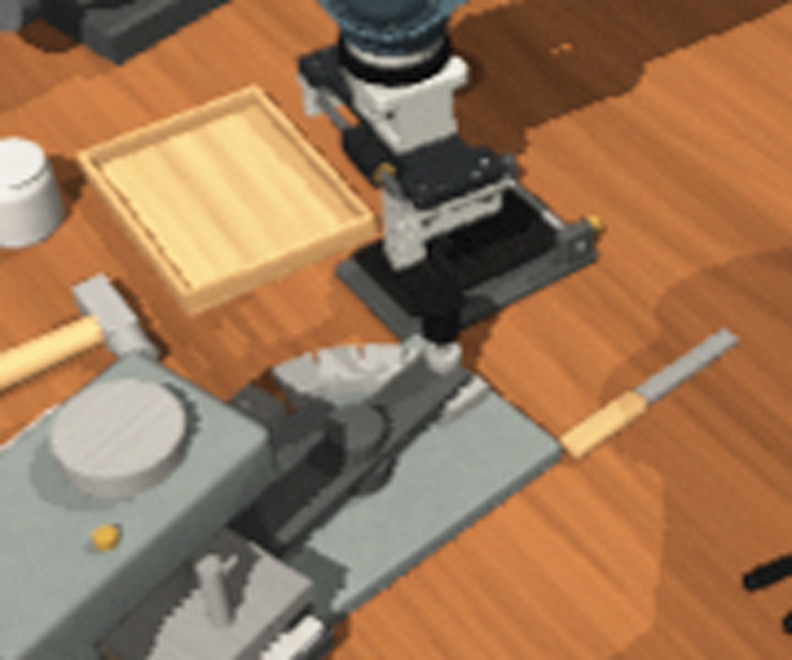

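Request:
arm_command --hand '[255,255,255,255,60,60,60,60]' --pt "-20 0 0" --pt "-40 0 0" --pt "-50 0 0" --pt "-45 0 0" --pt "0 0 0" --pt "0 0 0" --pt "0 0 0" --pt "0 0 0" --roll '[0,0,0,0,0,0,0,0]'

```text
time: 40.0
tcp_pos: [0.4411, -0.2094, 0.1611]
tool_rot: [-2.198, 0.127, 2.176]
contact_force: [-0.4, 0.4, 1.0]
finger_gap: 0.0372
```

```bash
python3 -c "
from h import *
plan(.4955,-.0969,.15,-95.6);print(state()['contact_force'])
s=get('scene');crop(s,200,100,380,250,4.4,'s12.png')"
```

```text
tcp [ 0.4411 -0.2094  0.1611] psi -95.2 axis [ 0.009 -0.026 -1.   ] d [   8.6 -117.2  -43.9] gap 0.0372 q6 1.0 t 40.0
roll 0.3967160442583122
[-0.41483103  0.41034115  0.95892812]
```

View pics/s12.png

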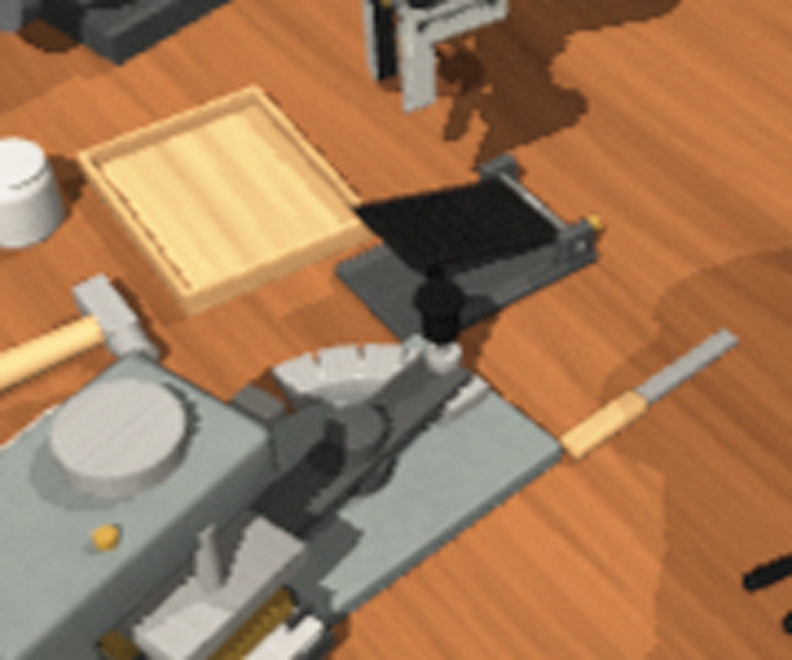

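Request:
arm_command --hand '[60,60,60,60,60,60,60,60]' --pt "0 -39 -14.6" --pt "0 -39 -14.6" --pt "0 -37 -14" --pt "0 0 0" --pt "20 0 0" --pt "15 0 0" --pt "0 0 0" --pt "0 0 0" --roll '[0,0,0,0,0,0,0,0]'

```text
time: 41.05
tcp_pos: [0.494, -0.0989, 0.1191]
tool_rot: [-2.189, 0.13, 2.18]
contact_force: [-0.5, 0.4, 0.7]
finger_gap: 0.0716
```

```bash
python3 -c "
from h import *
get('wrist');get('wrist');plan(.4955,-.0969,.0709,-95.6)
w=get('wrist');crop(w,220,130,420,280,4,'w28.png')"
```

```text
tcp [ 0.4941 -0.0987  0.1192] psi -95.41 axis [ 0.003 -0.025 -1.   ] d [48.3 -3.1 -0.9] gap 0.072 q6 1.26 t 41.15
roll 0.19417974114995218
```

View pics/w28.png

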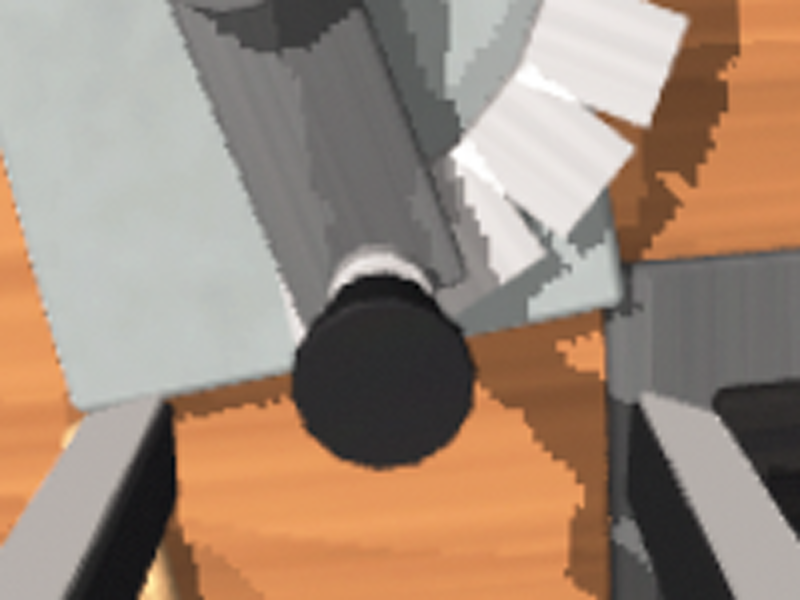

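Request:
arm_command --hand '[60,60,60,60,60]' --pt "0 -3.5 0" --pt "20 0 0" --pt "20 0 0" --pt "7 0 0" --pt "0 0 0" --roll '[0,0,0,0,0]'

```text
time: 41.82
tcp_pos: [0.4969, -0.0963, 0.0739]
tool_rot: [-2.197, 0.131, 2.175]
contact_force: [0.3, 0.4, -0.2]
finger_gap: 0.0719
```

```bash
python3 -c "
from h import *
get('wrist');plan(.4957,-.0969,.0709,-95.6)
w=get('wrist');crop(w,220,130,420,280,4,'w29.png')"
```

```text
tcp [ 0.4971 -0.0965  0.0742] psi -95.37 axis [ 0.009 -0.027 -1.   ] d [3.3 0.5 1.4] gap 0.0715 q6 1.27 t 41.875
roll 0.2297638197655658
```

View pics/w29.png

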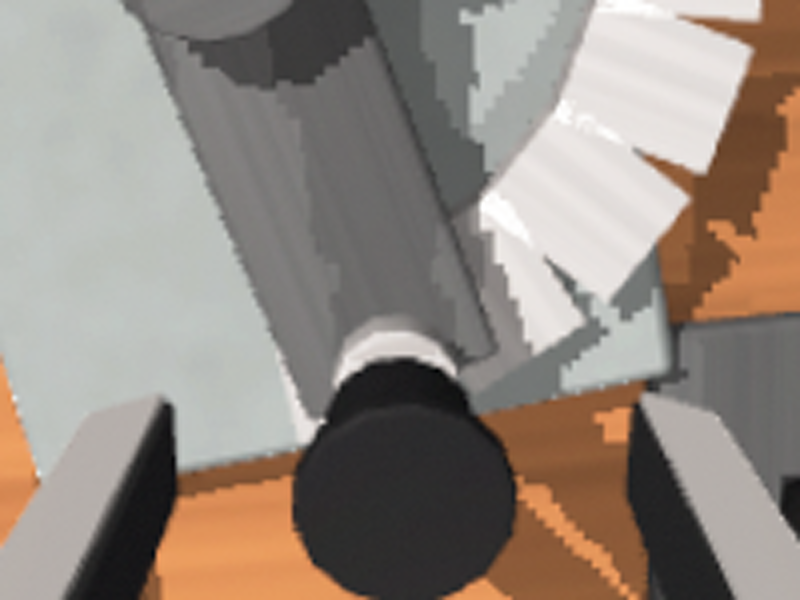

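Centred. Grip and lift.

Request:
arm_command --hand '[60,255,255,255,255,255,255,255,255,255,255]' --pt "3 0.3 1" --pt "0 0 0" --pt "0 0 0" --pt "0 0 0" --pt "0 0 0" --pt "0 0 0" --pt "0 0 0" --pt "-6 0 0" --pt "-6 0 0" --pt "-5 0 0" --pt "0 0 0" --roll '[0,0,0,0,0,0,0,0,0,0,0]'

```text
time: 43.3
tcp_pos: [0.4974, -0.0969, 0.0895]
tool_rot: [-2.204, 0.134, 2.169]
contact_force: [4.5, -0.5, -8.6]
finger_gap: 0.0326
```

```bash
python3 knob.py; python3 -c "
from h import *
s=get('scene');crop(s,200,100,380,250,4.4,'s13.png')"
```

```text
tcp [ 0.4974 -0.0969  0.0895] psi -95.4 axis [ 0.014 -0.029 -0.999] r 0.0884 theta -164.3 F [ 4.5 -0.5 -8.6] gap 0.0326 q [-0.4   0.    2.01 -0.02  1.11  1.27]
```

View pics/s13.png

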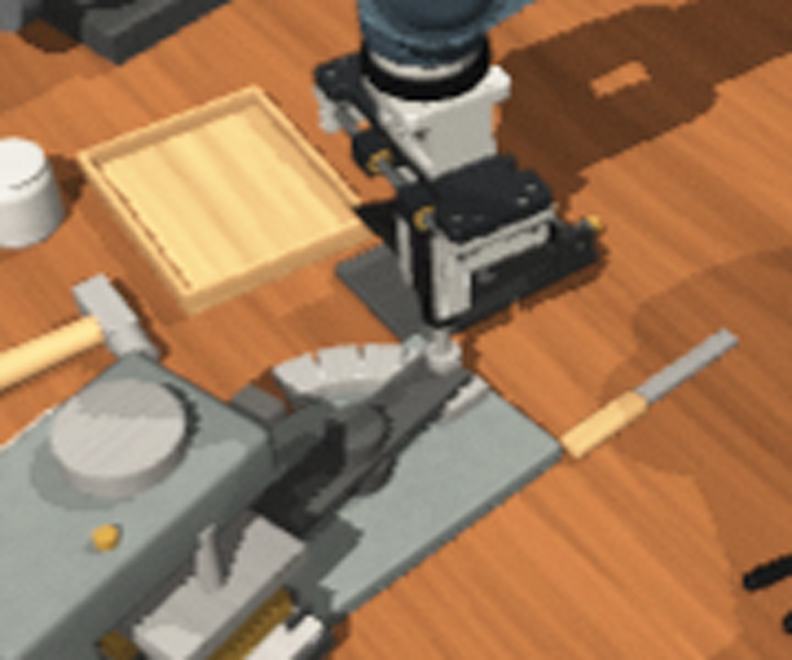

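Request:
arm_command --hand '[255,255,255]' --pt "1 6 -1.7" --pt "0 11.4 -5.0" --pt "0 0 0" --roll '[-4,-8,0]'

```text
time: 43.72
tcp_pos: [0.5043, -0.1134, 0.0883]
tool_rot: [2.164, 0.1, -2.13]
contact_force: [4.8, -1.7, -7.3]
finger_gap: 0.0327
```

```bash
python3 knob.py
```

```text
tcp [ 0.5043 -0.1134  0.0883] psi -83.2 axis [ 0.017 -0.025 -1.   ] r 0.0882 theta -152.7 F [ 4.8 -1.7 -7.3] gap 0.0327 q [-0.43  0.03  1.98 -0.02  1.1   1.03]
```

Request:
arm_command --hand '[255,255,255,255,255]' --pt "0.3 11.6 -4.3" --pt "0 11.4 -4.8" --pt "0 11.4 -5.0" --pt "0 11.4 -5.2" --pt "0 0 0" --roll '[-8,-8,-8,-8,0]'

```text
time: 44.35
tcp_pos: [0.5344, -0.1456, 0.0851]
tool_rot: [1.82, 0.638, -1.812]
contact_force: [-1.9, 0.8, -7.2]
finger_gap: 0.0327
```

```bash
python3 knob.py
```

```text
tcp [ 0.5344 -0.1456  0.0851] psi -50.4 axis [ 0.009 -0.014 -1.   ] r 0.0874 theta -123.2 F [-1.9  0.8 -7.2] gap 0.0327 q [-0.47  0.12  1.89 -0.01  1.12  0.42]
```

Request:
arm_command --hand '[255,255,255,255,255]' --pt "-1.5 11.4 -4.6" --pt "-1 11.4 -4.8" --pt "-1 11.4 -4.8" --pt "-0.5 11.4 -4.8" --pt "0 0 0" --roll '[-8,-8,-8,-8,0]'

```text
time: 44.98
tcp_pos: [0.5734, -0.1588, 0.0837]
tool_rot: [1.419, 1.042, -1.448]
contact_force: [-0.6, -2.1, -6.2]
finger_gap: 0.033
```

```bash
python3 knob.py
```

```text
tcp [ 0.5734 -0.1588  0.0837] psi -17.8 axis [-0.011 -0.013 -1.   ] r 0.0868 theta -95.4 F [-0.6 -2.1 -6.2] gap 0.033 q [-0.45  0.23  1.77 -0.02  1.15 -0.13]
```

Request:
arm_command --hand '[255,255,255,255]' --pt "-3 7 -1" --pt "0 7 -1.3" --pt "0 1.5 -0.3" --pt "0 0 0" --roll '[-3,-3,-1,0]'

```text
time: 45.48
tcp_pos: [0.5831, -0.159, 0.0836]
tool_rot: [1.328, 1.123, -1.372]
contact_force: [0.4, -1.2, -4.5]
finger_gap: 0.033
```

```bash
python3 knob.py
```

```text
tcp [ 0.5831 -0.159   0.0836] psi -10.9 axis [-0.025 -0.009 -1.   ] r 0.0867 theta -88.7 F [ 0.4 -1.2 -4.5] gap 0.033 q [-0.44  0.26  1.73 -0.02  1.17 -0.25]
```

Request:
arm_command --hand '[255,255,255,255]' --pt "-2 5 0.5" --pt "0 3.5 0" --pt "0 0 0" --pt "0 0 0" --roll '[0,0,0,0]'

```text
time: 45.98
tcp_pos: [0.5871, -0.1587, 0.0836]
tool_rot: [1.325, 1.134, -1.379]
contact_force: [-1.7, -1.7, -4.1]
finger_gap: 0.0331
```

```bash
python3 knob.py; python3 -c "
from h import *
s=get('scene');crop(s,200,100,380,250,4.4,'s14.png')
w=get('wrist');crop(w,220,130,420,280,4,'w30.png')"
```

```text
tcp [ 0.5871 -0.1587  0.0836] psi -10.9 axis [-0.037 -0.004 -0.999] r 0.0868 theta -85.8 F [-1.7 -1.7 -4.1] gap 0.0331 q [-0.44  0.28  1.71 -0.02  1.18 -0.24]
```

View pics/s14.png

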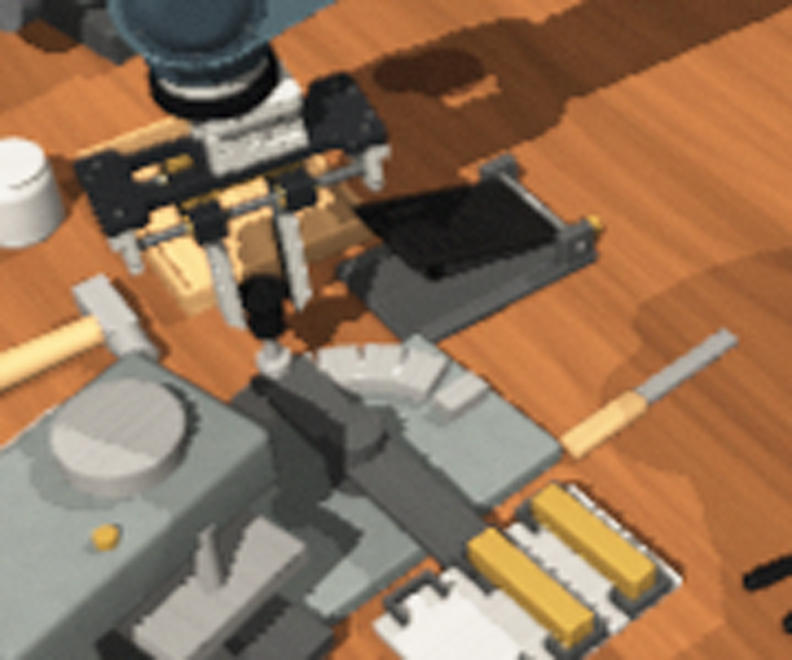

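View pics/w30.png

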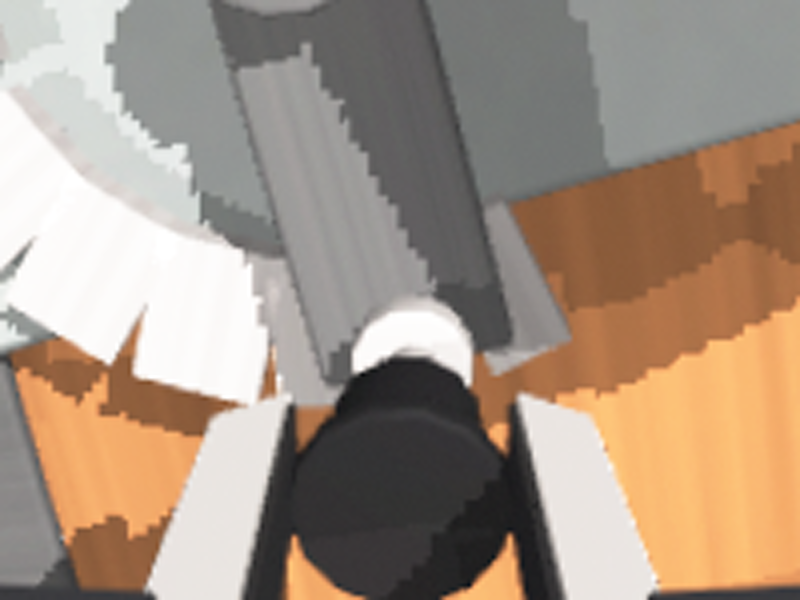

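Request:
arm_command --hand '[255,255,255,255]' --pt "-4 0 0" --pt "-1 5 0" --pt "0 2 0" --pt "0 0 0" --roll '[0,0,0,0]'

```text
time: 46.58
tcp_pos: [0.5902, -0.1582, 0.0854]
tool_rot: [1.323, 1.144, -1.385]
contact_force: [0.3, -0.5, -6.7]
finger_gap: 0.0328
```

```bash
python3 knob.py; python3 -c "
from h import *
w=get('wrist');crop(w,220,130,420,280,4,'w31.png')"
```

```text
tcp [ 0.5902 -0.1582  0.0854] psi -10.9 axis [-0.046  0.    -0.999] r 0.0868 theta -83.5 F [ 0.3 -0.5 -6.7] gap 0.0328 q [-0.44  0.29  1.69 -0.02  1.2  -0.24]
```

View pics/w31.png

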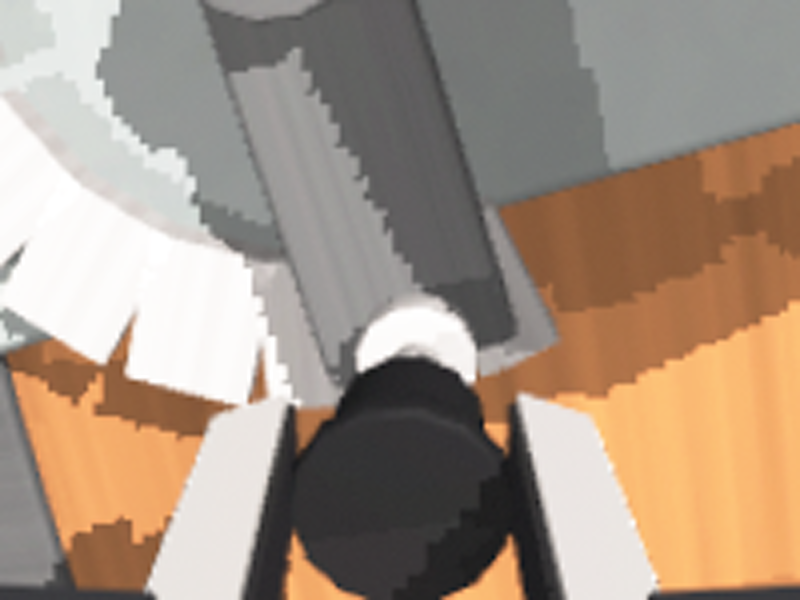

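Request:
arm_command --hand '[255,255,255,255]' --pt "4 0 0" --pt "4 0 0" --pt "3 0 0" --pt "0 0 0" --roll '[0,0,0,0]'

```text
time: 47.12
tcp_pos: [0.5906, -0.1582, 0.0748]
tool_rot: [1.324, 1.143, -1.384]
contact_force: [-0.5, 0.6, -5.0]
finger_gap: 0.0329
```

```bash
python3 knob.py; python3 -c "
from h import *
w=get('wrist');crop(w,220,130,420,280,4,'w32.png')"
```

```text
tcp [ 0.5906 -0.1582  0.0748] psi -10.9 axis [-0.044  0.    -0.999] r 0.0868 theta -83.3 F [-0.5  0.6 -5. ] gap 0.0329 q [-0.44  0.3   1.7  -0.02  1.18 -0.24]
```

View pics/w32.png

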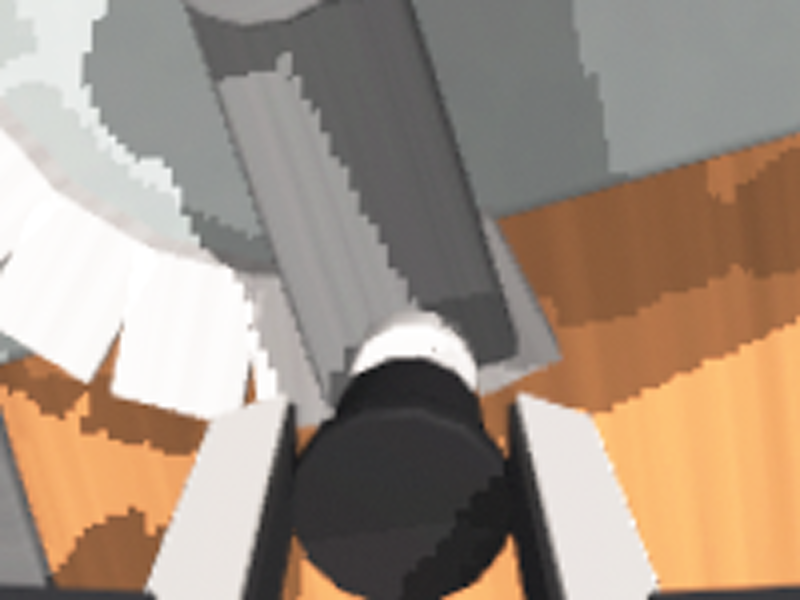

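Request:
arm_command --hand '[255,255,255]' --pt "4 0 0" --pt "1 0 0" --pt "0 0 0" --roll '[0,0,0]'

```text
time: 47.55
tcp_pos: [0.5908, -0.1582, 0.074]
tool_rot: [1.323, 1.144, -1.384]
contact_force: [-1.4, 0.5, -4.7]
finger_gap: 0.0326
```

```bash
python3 knob.py
```

```text
tcp [ 0.5908 -0.1582  0.074 ] psi -10.9 axis [-0.045  0.    -0.999] r 0.0868 theta -83.1 F [-1.4  0.5 -4.7] gap 0.0326 q [-0.44  0.3   1.7  -0.02  1.18 -0.24]
```

Request:
arm_command --hand '[60,60,60,60,60,60,60,60]' --pt "0 0 0" --pt "0 0 0" --pt "0 0 0" --pt "0 0 0" --pt "-20 0 0" --pt "-40 0 0" --pt "-50 0 0" --pt "0 0 0" --roll '[0,0,0,0,0,0,0,0]'

```text
time: 48.55
tcp_pos: [0.5995, -0.16, 0.1952]
tool_rot: [1.325, 1.132, -1.377]
contact_force: [0.5, 0.1, 0.4]
finger_gap: 0.0718
```

```bash
python3 knob.py; python3 -c "
from h import *
get('wrist');w=get('wrist');s=get('scene');cv2.imwrite('pics/w33.png',w['frame'][:,:,::-1]);crop(s,200,100,380,250,4.4,'s15.png')
f=w['frame']
for b in bars(w,True,(100,0,400,230),.07): print(b)
"
```

```text
tcp [ 0.5995 -0.16    0.1952] psi -10.9 axis [-0.034 -0.005 -0.999] r 0.0898 theta -78.0 F [0.5 0.1 0.4] gap 0.0718 q [-0.43  0.19  1.6  -0.02  1.38 -0.24]
(array([0.56431958, 0.05339925]), np.float32(6.095237), np.float32(20.207144), np.float32(163.0501), array([255.56097561,   1.43902439]))
(array([0.51261462, 0.06221757]), np.float32(20.943968), np.float32(36.27303), np.float32(96.88981), array([210.1744186 ,  10.58139535]))
```

View pics/w33.png

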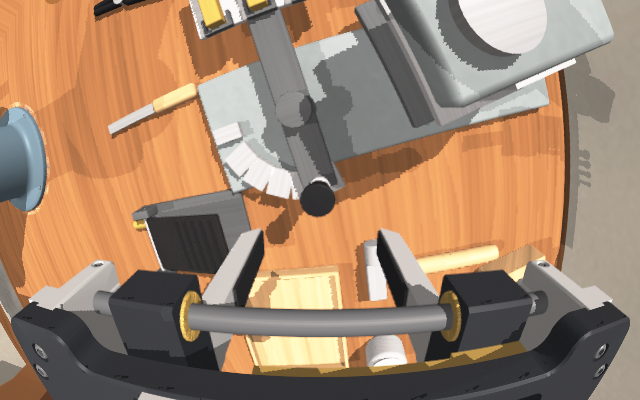

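View pics/s15.png

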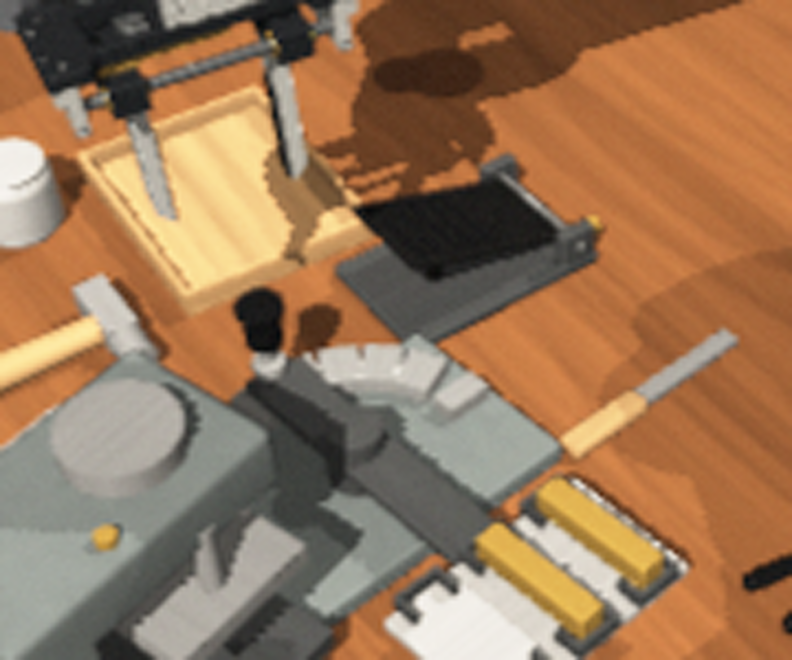

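```bash
python3 -c "
from h import *
s=get('scene');a=cv2.imread('pics/scene0.png')[155:205,235:300];b=s['frame'][155:205,235:300,::-1]
cv2.imwrite('pics/cmp.png',np.hstack([cv2.resize(x,None,fx=6,fy=6,interpolation=cv2.INTER_NEAREST) for x in (a,b)]))
for x in (a,b):
  g=cv2.inRange(x,(0,0,0),(45,45,45));g[:,45:]=0;c=max(cv2.findContours(g,0,1)[0],key=cv2.contourArea);print(cv2.boundingRect(c),cv2.contourArea(c))
"
```

```text
(19, 11, 10, 14) 93.0
(19, 11, 10, 14) 90.0
```

View pics/cmp.png

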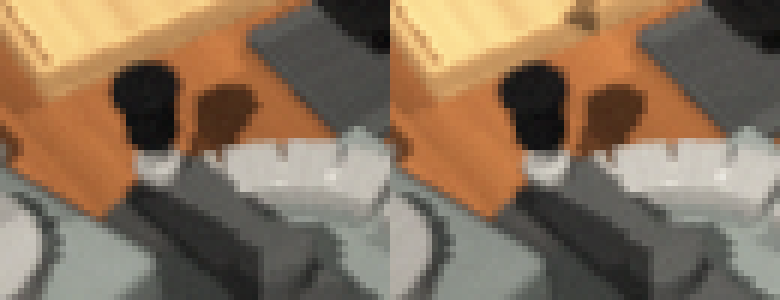

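Request:
arm_command --hand '[140,140,140,140,140,140,140,140,140,140]' --pt "0 0 0" --pt "0 0 0" --pt "0 0 0" --pt "0 -1 -43" --pt "0 -1 -43" --pt "0 -1 -43" --pt "0 -1 -43" --pt "0 -1 -43" --pt "0 -1 -43" --pt "0 0 0" --roll '[-8.8,-8.8,0,0,0,0,0,0,0,0]'

```text
time: 50.0
tcp_pos: [0.5513, 0.1059, 0.1778]
tool_rot: [1.109, 1.313, -1.177]
contact_force: [0.6, -0.5, -0.2]
finger_gap: 0.0425
```

```bash
python3 -c "
from h import *
get('wrist');get('wrist')
plan(.5636,.0973,.08,6.7);
w=get('wrist');cv2.imwrite('pics/w34.png',w['frame'][:,:,::-1])
for b in bars(w,True,(200,120,420,260),.07): print(b)
"
```

```text
tcp [0.5519 0.1037 0.1779] psi 5.76 axis [-0.067  0.007 -0.998] d [96.8 17.4  8.8] gap 0.0425 q6 -0.12 t 50.1
roll -0.9443960189485665
(array([0.50857394, 0.08997505]), np.float32(20.180601), np.float32(89.14513), np.float32(98.17577), array([285.        , 197.79473684]))
(array([0.55924799, 0.09648412]), np.float32(19.566404), np.float32(88.73722), np.float32(97.61608), array([333.5       , 198.00510204]))
```

View pics/w34.png

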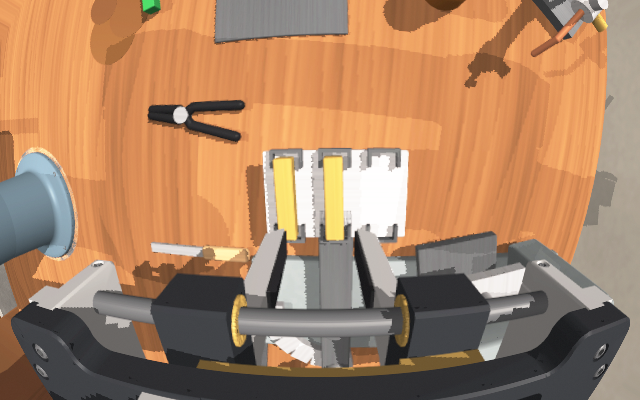

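```bash
python3 -c "
from h import *
s=get('scene');a=cv2.imread('pics/scene0.png')[195:275,270:370];b=s['frame'][195:275,270:370,::-1]
cv2.imwrite('pics/cmp2.png',np.hstack([cv2.resize(x,None,fx=4,fy=4,interpolation=cv2.INTER_NEAREST) for x in (a,b)]))
t=get('top');a=cv2.imread('pics/top0.png')[155:230,265:365];b=t['frame'][155:230,265:365,::-1]
cv2.imwrite('pics/cmp3.png',np.hstack([cv2.resize(x,None,fx=4,fy=4,interpolation=cv2.INTER_NEAREST) for x in (a,b)]))
for b in bars(s,False,(270,190,370,280),.07): print(b)
"
```

```text
(array([0.56285132, 0.09917786]), np.float32(25.70178), np.float32(89.0711), np.float32(98.45069), array([322.11111111, 231.11111111]))
(array([0.51083722, 0.09340002]), np.float32(26.926235), np.float32(92.14946), np.float32(95.86897), array([336.51428571, 220.2       ]))
```

View pics/cmp2.png

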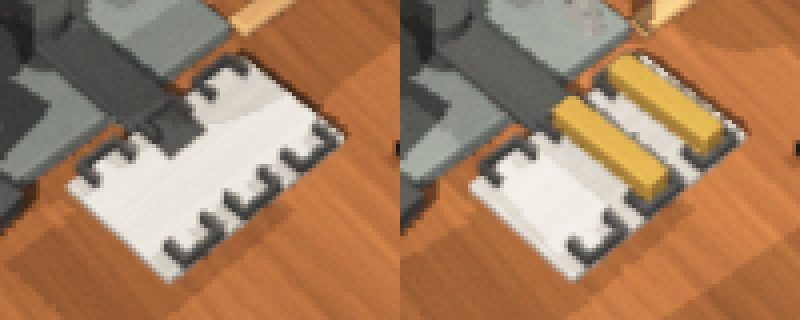

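View pics/cmp3.png

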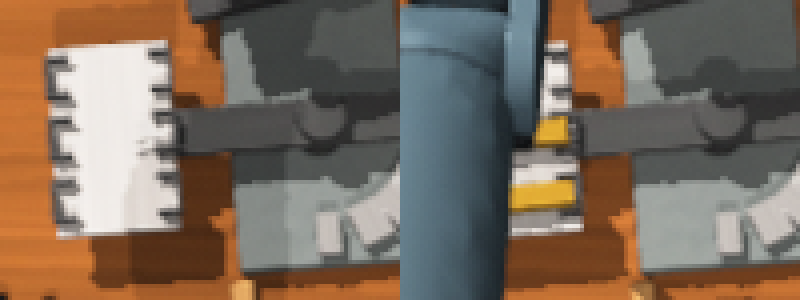

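```bash
python3 -c "
from h import *
import cv2
s=get('scene');a=cv2.imread('pics/scene0.png');b=s['frame'][:,:,::-1].copy()
# sub-pixel shift of the knob patch and of the static/pallet patches
def sh(x0,y0,x1,y1):
    A=cv2.cvtColor(a[y0:y1,x0:x1],cv2.COLOR_BGR2GRAY).astype(np.float32);B=cv2.cvtColor(b[y0:y1,x0:x1],cv2.COLOR_BGR2GRAY).astype(np.float32)
    M=np.eye(2,3,dtype=np.float32);cc,M=cv2.findTransformECC(A,B,M,cv2.MOTION_TRANSLATION);return M[:,2],cc
print('knob',sh(250,163,268,182),'tail',sh(258,183,285,205),'pallet out',sh(288,232,325,272),'frame',sh(175,190,240,240))
d=s['extrinsics'];p=np.array([.592,-.162,.113]);print('1mm lift px',proj(s,p+[0,0,.001])-proj(s,p),'1deg pallet px',proj(s,(.6,.15,.05))-proj(s,(.6-.0038,.15,.05)))
"
```

```text
knob (array([-0.22217172,  0.1698053 ], dtype=float32), 0.9770016400642492) tail (array([-0.1776065 ,  0.04882076], dtype=float32), 0.9961482251086434) pallet out (array([ 0.5735541, -0.1236293], dtype=float32), 0.9568993225864194) frame (array([-0.34905607, -0.29134798], dtype=float32), 0.9035668022075751)
1mm lift px [-0.04565207 -0.25269435] 1deg pallet px [-1.19297774  0.76835266]
```

Request:
arm_command --hand '[140,140,140,140,140,140,140]' --pt "-60 0 0" --pt "-60 0 0" --pt "-40 0 0" --pt "60 0 0" --pt "60 0 0" --pt "40 0 0" --pt "0 0 0" --roll '[0,0,0,0,0,0,0]'

```text
time: 51.18
tcp_pos: [0.5555, 0.0955, 0.1814]
tool_rot: [1.124, 1.3, -1.186]
contact_force: [0.2, -0.8, 0.4]
finger_gap: 0.0423
```

```bash
python3 -c "
from h import *
get('wrist');get('wrist')
plan(.5636,.0973,.08,6.7);"
```

```text
tcp [0.5584 0.0957 0.1858] psi 4.9 axis [-0.053  0.007 -0.999] d [105.4  10.8   0. ] gap 0.0424 q6 -0.12 t 51.275
roll -1.795224763233449
```

Request:
arm_command --hand '[140,140,140,140,140,140,140,140,140,140,140,140]' --pt "-62 0 0" --pt "62 0 0" --pt "-62 0 0" --pt "62 0 0" --pt "-62 0 0" --pt "62 0 0" --pt "-62 0 0" --pt "62 0 0" --pt "-62 0 0" --pt "62 0 0" --pt "0 0 0" --pt "0 0 0" --roll '[0,0,0,0,0,0,0,0,0,0,0,0]'

```text
time: 52.78
tcp_pos: [0.5331, 0.0944, 0.2028]
tool_rot: [1.099, 1.348, -1.232]
contact_force: [0.8, 0.9, 0.5]
finger_gap: 0.0424
```

```bash
python3 -c "
from h import *
get('wrist');get('wrist')
plan(.5636,.0973,.08,6.7);"
```

```text
tcp [0.5323 0.0945 0.2015] psi 4.67 axis [-0.127  0.01  -0.992] d [116.6  46.4   2.1] gap 0.0425 q6 -0.12 t 52.875
roll -2.033688087391681
```

Request:
arm_command --hand '[140,140,140,140,140]' --pt "60 0 0" --pt "50 0 0" --pt "0 0 0" --pt "0 0 0" --pt "0 0 0" --roll '[0,0,0,0,0]'

```text
time: 53.5
tcp_pos: [0.5298, 0.0952, 0.103]
tool_rot: [1.109, 1.331, -1.218]
contact_force: [0.1, -1.4, -0.6]
finger_gap: 0.0426
```

```bash
python3 -c "
from h import *
plan(.5636,.0973,.08,6.7);"
```

```text
tcp [0.5298 0.0952 0.103 ] psi 4.64 axis [-0.104  0.009 -0.995] d [19.4 36.   1. ] gap 0.0426 q6 -0.12 t 53.5
roll -2.0611492427826477
```

Request:
arm_command --hand '[140,140,140,140,140]' --pt "-60 0 0" --pt "-60 0 0" --pt "-60 0 0" --pt "0 0 0" --pt "0 0 0" --roll '[0,0,0,0,0]'

```text
time: 54.12
tcp_pos: [0.5517, 0.0934, 0.2956]
tool_rot: [1.115, 1.32, -1.208]
contact_force: [0.4, 0.2, -1.0]
finger_gap: 0.0422
```

```bash
python3 -c "
from h import *
plan(.5636,.0973,.08,6.7);"
```

```text
tcp [0.5517 0.0934 0.2956] psi 4.63 axis [-0.089  0.009 -0.996] d [213.7  31.2   0.4] gap 0.0422 q6 -0.12 t 54.125
roll -2.0737609049388652
```

Request:
arm_command --hand '[140,140,140,140,140,140,140,140,140,140]' --pt "60 0 0" --pt "60 0 0" --pt "50 0 0" --pt "0 0 0" --pt "0 0 0" --pt "-60 0 0" --pt "-60 0 0" --pt "-50 0 0" --pt "0 0 0" --pt "0 0 0" --roll '[0,0,0,0,0,0,0,0,0,0]'

```text
time: 55.38
tcp_pos: [0.5543, 0.0933, 0.3083]
tool_rot: [1.123, 1.307, -1.197]
contact_force: [-0.2, 0.1, -0.8]
finger_gap: 0.0424
```

```bash
python3 -c "
from h import *
plan(.5636,.0973,.08,6.7);"
```

```text
tcp [0.5543 0.0933 0.3083] psi 4.62 axis [-0.073  0.008 -0.997] d [227.1  25.9  -0. ] gap 0.0424 q6 -0.12 t 55.375
roll -2.0820686835380116
```

Request:
arm_command --hand '[140,140,140,140,140,140,140,140,140,140,140,140]' --pt "60 0 0" --pt "0 0 0" --pt "0 0 0" --pt "60 0 0" --pt "0 0 0" --pt "0 0 0" --pt "60 0 0" --pt "0 0 0" --pt "0 0 0" --pt "-60 0 0" --pt "0 0 0" --pt "0 0 0" --roll '[0,0,0,0,0,0,0,0,0,0,0,0]'

```text
time: 56.88
tcp_pos: [0.5626, 0.0938, 0.2165]
tool_rot: [1.143, 1.272, -1.166]
contact_force: [-0.2, -0.4, 0.1]
finger_gap: 0.0426
```

```bash
python3 -c "
from h import *
plan(.5636,.0973,.08,6.7);"
```

```text
tcp [0.5626 0.0938 0.2165] psi 4.6 axis [-0.028  0.007 -1.   ] d [136.4   5.   -2.2] gap 0.0426 q6 -0.12 t 56.875
roll -2.0999626547120442
```

Request:
arm_command --hand '[140,140,140,140,140,140,140,140]' --pt "0 4 -2" --pt "0 0 0" --pt "60 0 0" --pt "0 0 0" --pt "0 0 0" --pt "45 0 0" --pt "0 0 0" --pt "0 0 0" --roll '[-2,0,0,0,0,0,0,0]'

```text
time: 57.88
tcp_pos: [0.5704, 0.097, 0.1199]
tool_rot: [1.121, 1.278, -1.128]
contact_force: [0.3, 0.5, -0.1]
finger_gap: 0.0424
```

```bash
python3 -c "
from h import *
get('wrist')
w=get('wrist');cv2.imwrite('pics/w35.png',w['frame'][:,:,::-1]);b=bars(w,True,(200,120,420,330),.07)
for x in b: print(x)
plan(.563,.0973,.0353,6.7)"
```

```text
(array([ 0.49488995, -0.03340364]), np.float32(3.9636974), np.float32(32.110943), np.float32(86.60135), array([233.66, 317.96]))
(array([0.5596543 , 0.09635373]), np.float32(19.293173), np.float32(88.63568), np.float32(97.468124), array([308.74042553, 204.33617021]))
(array([0.50922421, 0.08981628]), np.float32(21.288261), np.float32(90.25138), np.float32(98.17113), array([249.17256637, 203.55752212]))
tcp [0.5698 0.097  0.1192] psi 6.77 axis [-0.015  0.007 -1.   ] d [84.  -5.6 -0.4] gap 0.0423 q6 -0.15 t 57.975
roll 0.07216290522637792
```

View pics/w35.png

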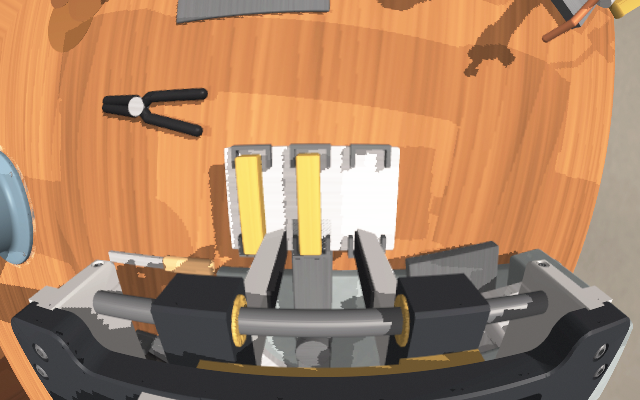

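Request:
arm_command --hand '[140,140,140,140,140,140]' --pt "0 -10 -0.5" --pt "0 0 0" --pt "25 0 0" --pt "20 0 0" --pt "0 0 0" --pt "0 0 0" --roll '[-0.7,0,0,0,0,0]'

```text
time: 58.72
tcp_pos: [0.5613, 0.0965, 0.0787]
tool_rot: [1.114, 1.278, -1.113]
contact_force: [0.8, 0.1, 0.1]
finger_gap: 0.042
```

```bash
python3 -c "
from h import *
get('wrist')
w=get('wrist');crop(w,220,130,420,280,4,'w36.png');b=bars(w,True,(200,100,420,270),.07)
for x in b: print(x)
plan(.5597,.0963,.0353,7.5)"
```

```text
(array([0.5082189 , 0.05409127]), np.float32(7.1086445), np.float32(9.476837), np.float32(9.935241), array([244.88372093, 264.86046512]))
(array([0.50620529, 0.10561649]), np.float32(19.948013), np.float32(59.85311), np.float32(98.61469), array([246.85714286, 200.76497696]))
(array([0.55900275, 0.10089951]), np.float32(18.884626), np.float32(83.60089), np.float32(97.820526), array([319.51273885, 216.8343949 ]))
tcp [0.5613 0.0965 0.0787] psi 7.54 axis [-0.006  0.006 -1.   ] d [43.4 -1.4  0.3] gap 0.0423 q6 -0.17 t 58.825
roll 0.03573504891681978
```

View pics/w36.png

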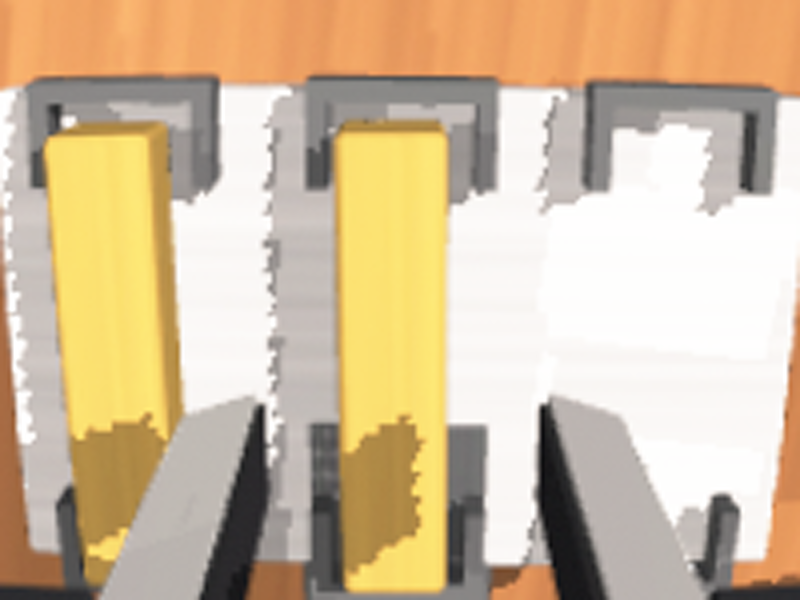

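Request:
arm_command --hand '[155,155,155,155,155,155]' --pt "0 -1.4 0" --pt "16 0 0" --pt "16 0 0" --pt "9 0 0" --pt "0 0 0" --pt "0 0 0" --roll '[0,0,0,0,0,0]'

```text
time: 59.58
tcp_pos: [0.5596, 0.0966, 0.035]
tool_rot: [1.114, 1.278, -1.113]
contact_force: [0.5, -0.2, 1.0]
finger_gap: 0.0369
```

```bash
python3 -c "
from h import *
plan(.5597,.0963,.0353,7.5);print(state()['contact_force'])
w=get('wrist');crop(w,220,130,420,280,4,'w37.png')"
```

```text
tcp [0.5596 0.0966 0.035 ] psi 7.54 axis [-0.007  0.006 -1.   ] d [-0.3  0.1  0.3] gap 0.0369 q6 -0.17 t 59.575
roll 0.03654497022318992
[ 0.46185617 -0.18168465  0.97863368]
```

View pics/w37.png

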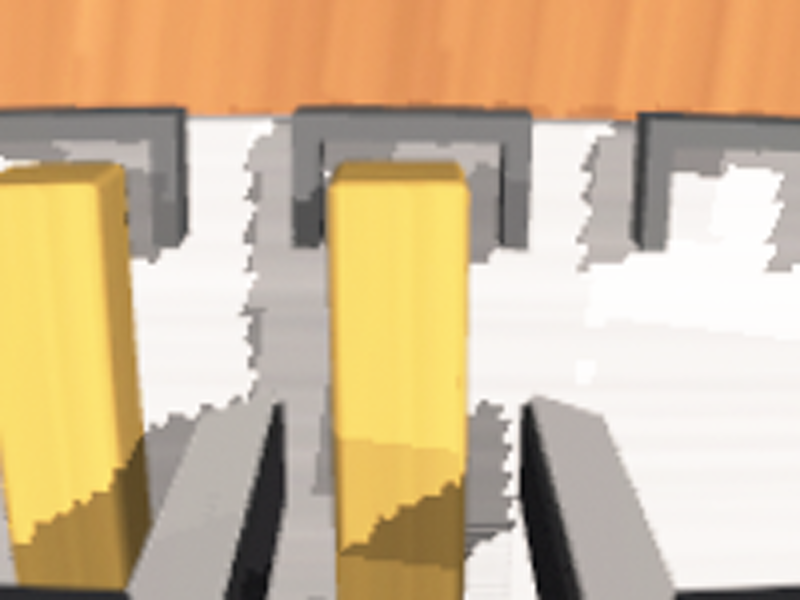

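Aligned. Close, lift, and turn towards the tray.

Request:
arm_command --hand '[255,255,255,255,255,255,255,255,255,255,255]' --pt "0 0 0" --pt "0 0 0" --pt "0 0 0" --pt "0 0 0" --pt "-20 0 0" --pt "-40 0 0" --pt "-50 0 0" --pt "-50 0 0" --pt "-50 0 0" --pt "0 0 0" --pt "0 0 0" --roll '[0,0,0,0,0,0,0,0,0,0,0]'

```text
time: 61.0
tcp_pos: [0.5578, 0.0954, 0.2537]
tool_rot: [1.112, 1.281, -1.115]
contact_force: [-0.3, -0.4, -4.0]
finger_gap: 0.0196
```

```bash
python3 -c "
from h import *
plan(.50,-.36,.2,-93.4);print(state()['contact_force'])"
```

```text
tcp [0.5578 0.0954 0.2537] psi 7.55 axis [-0.01   0.006 -1.   ] d [  51.5 -116.6  444.2] gap 0.0196 q6 -0.17 t 61.0
roll 100.9520257972102
[-0.26240048 -0.42583019 -4.04303091]
```

Request:
arm_command --hand '[255,255,255,255,255,255,255,255,255,255,255]' --pt "0 -8 30" --pt "0 -12.6 50" --pt "0 -12.6 50" --pt "0 -12.6 50" --pt "0 -12.6 50" --pt "0 -12.6 50" --pt "0 -12.6 50" --pt "0 -12.6 50" --pt "0 -12.6 50" --pt "0 -12.6 45" --pt "0 0 0" --roll '[0,0,0,0,0,0,0,0,0,0,0]'

```text
time: 62.38
tcp_pos: [0.4848, -0.3982, 0.2164]
tool_rot: [1.112, 1.333, -1.127]
contact_force: [0.7, 1.2, -3.3]
finger_gap: 0.0195
```

Request:
arm_command --hand '[255,255,255,255,255,255,255,255,255,255,255]' --pt "0 0 0" --pt "0 0 0" --pt "0 0 0" --pt "0 0 0" --pt "0 0 0" --pt "0 0 0" --pt "0 0 0" --pt "0 0 0" --pt "0 0 0" --pt "0 0 0" --pt "0 0 0" --roll '[10,10,10,10,10,10,10,10,10,9,0]'

```text
time: 63.75
tcp_pos: [0.4781, -0.3769, 0.1899]
tool_rot: [-2.061, 0.002, 2.24]
contact_force: [-0.1, 0.4, -4.4]
finger_gap: 0.0201
```

```bash
python3 -c "
from h import *
get('wrist')
plan(.4987,-.418,.06,-93.4);print(state()['contact_force'])
w=get('wrist');cv2.imwrite('pics/w38.png',w['frame'][:,:,::-1])"
```

```text
tcp [ 0.4781 -0.3769  0.1898] psi -94.16 axis [-0.081  0.071 -0.994] d [124.4  47.9 -34.3] gap 0.0196 q6 0.8 t 63.8
roll -0.7574395511534817
[ 0.27461411 -0.27940783 -4.33540374]
```

View pics/w38.png

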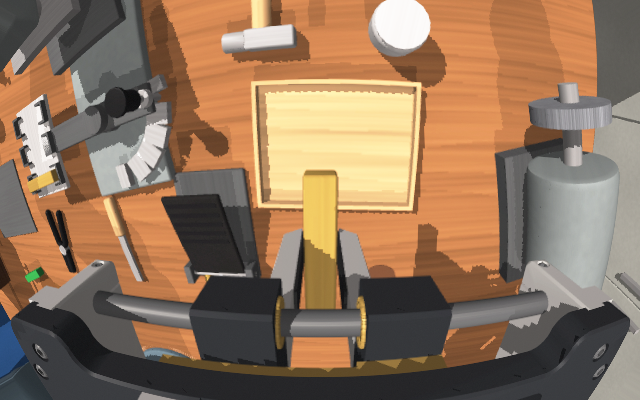

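Request:
arm_command --hand '[255,255,255,255,255,255,255,255,255,255,255,255]' --pt "-60 0 0" --pt "0 0 0" --pt "0 0 0" --pt "-60 0 0" --pt "0 0 0" --pt "0 0 0" --pt "60 0 0" --pt "0 0 0" --pt "0 0 0" --pt "60 0 0" --pt "0 0 0" --pt "0 0 0" --roll '[0,0,0,0,0,0,0,0,0,0,0,0]'

```text
time: 65.35
tcp_pos: [0.4776, -0.3755, 0.1877]
tool_rot: [-2.059, -0.013, 2.246]
contact_force: [0.4, -0.0, -2.1]
finger_gap: 0.0199
```

```bash
python3 -c "
from h import *
plan(.4987,-.418,.06,-93.4);print(state()['contact_force'])"
```

```text
tcp [ 0.4776 -0.3755  0.1877] psi -93.68 axis [-0.084  0.076 -0.994] d [121.9  50.  -34.8] gap 0.0199 q6 0.79 t 65.35
roll -0.28017345134227867
[ 0.39748082 -0.03873166 -2.06364605]
```

Request:
arm_command --hand '[255,255,255,255,255,255,255,255,255,255,255]' --pt "-60 0 0" --pt "-60 0 0" --pt "-60 0 0" --pt "0 0 0" --pt "0 0 0" --pt "60 0 0" --pt "0 0 0" --pt "0 0 0" --pt "60 0 0" --pt "0 0 0" --pt "0 0 0" --roll '[0,0,0,0,0,0,0,0,0,0,0]'

```text
time: 66.72
tcp_pos: [0.4902, -0.3883, 0.2706]
tool_rot: [-2.099, 0.015, 2.233]
contact_force: [0.2, -0.3, -2.5]
finger_gap: 0.0199
```

```bash
python3 -c "
from h import *
plan(.4987,-.418,.06,-93.4);print(state()['contact_force'])"
```

```text
tcp [ 0.4902 -0.3883  0.2706] psi -93.59 axis [-0.06   0.049 -0.997] d [208.   38.6 -23.5] gap 0.0199 q6 0.79 t 66.725
roll -0.18806183333072113
[ 0.22680644 -0.2762607  -2.5017683 ]
```

Improving. Remaining descent in single pulses.

Request:
arm_command --hand '[255,255,255,255,255,255,255,255,255,255]' --pt "60 0 0" --pt "0 0 0" --pt "0 0 0" --pt "60 0 0" --pt "0 0 0" --pt "0 0 0" --pt "0 25 -12" --pt "0 0 0" --pt "0 0 0" --pt "0 0 0" --roll '[0,0,0,0,0,0,0,0,0,0]'

```text
time: 67.97
tcp_pos: [0.5102, -0.4259, 0.1894]
tool_rot: [-2.165, 0.061, 2.212]
contact_force: [0.7, -0.1, -3.9]
finger_gap: 0.0196
```

```bash
python3 -c "
from h import *
plan(.4987,-.418,.06,-93.4);print(state()['contact_force'])
w=get('wrist');cv2.imwrite('pics/w39.png',w['frame'][:,:,::-1])"
```

```text
tcp [ 0.5102 -0.4259  0.1894] psi -93.47 axis [-0.021  0.005 -1.   ] d [129.6  -6.6   9.1] gap 0.0196 q6 0.77 t 67.975
roll -0.07147057254545075
[ 0.66977264 -0.09004399 -3.8892897 ]
```

View pics/w39.png

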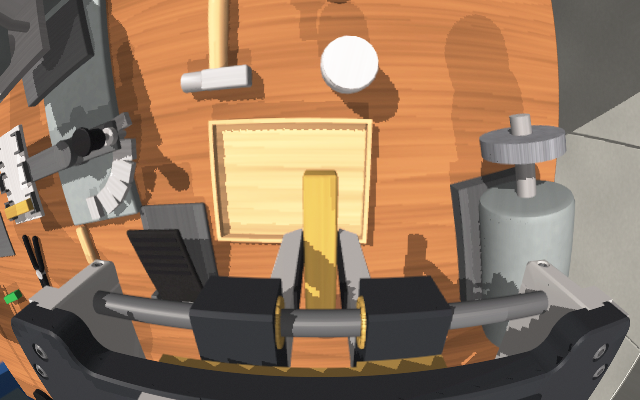

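```bash
python3 -c "
from h import *
w=get('wrist')
P=[onz(w,u,.02,True)[:2] for u in [(210,121),(372,120),(370,243),(217,240)]]
print(np.round(P,4),np.mean(P,0));
"
```

```text
[[ 0.5893 -0.2947]
 [ 0.5756 -0.4922]
 [ 0.4162 -0.487 ]
 [ 0.4307 -0.2807]] [ 0.50293294 -0.38862873]
```

Request:
arm_command --hand '[255,255,255,255,255,255,255]' --pt "0 -6.5 9" --pt "0 0 0" --pt "35 0 0" --pt "35 0 0" --pt "30 0 0" --pt "0 0 0" --pt "0 0 0" --roll '[0,0,0,0,0,0,0]'

```text
time: 68.95
tcp_pos: [0.4988, -0.4172, 0.0888]
tool_rot: [-2.167, 0.062, 2.211]
contact_force: [0.4, 0.3, -2.9]
finger_gap: 0.0197
```

```bash
python3 -c "
from h import *
get('wrist');plan(.4987,-.418,-.009,-93.4);print(state()['contact_force'])
w=get('wrist');cv2.imwrite('pics/w40.png',w['frame'][:,:,::-1])"
```

```text
tcp [ 0.4986 -0.417   0.0886] psi -93.45 axis [-0.02   0.004 -1.   ] d [97.6  1.3 -2.1] gap 0.0199 q6 0.77 t 69.0
roll -0.04761162423315568
[-0.64003565  0.2740381  -3.75694982]
```

View pics/w40.png

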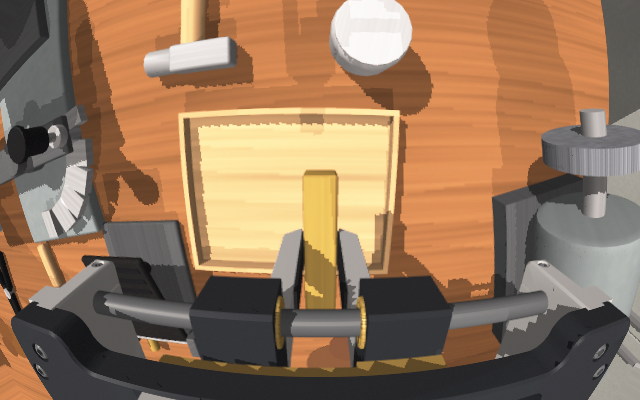

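Request:
arm_command --hand '[255,255,255,255,255,255]' --pt "30 1 -2" --pt "30 0 0" --pt "20 0 0" --pt "8 0 0" --pt "0 0 0" --pt "0 0 0" --roll '[0,0,0,0,0,0]'

```text
time: 69.8
tcp_pos: [0.504, -0.4236, 0.0076]
tool_rot: [-2.185, 0.075, 2.205]
contact_force: [0.5, 0.3, -3.8]
finger_gap: 0.0196
```

```bash
python3 -c "
from h import *
get('wrist');plan(.4995,-.418,-.009,-93.4);print(state()['contact_force'])
w=get('wrist');cv2.imwrite('pics/w41.png',w['frame'][:,:,::-1])"
```

```text
tcp [ 0.5041 -0.4236  0.0077] psi -93.43 axis [-0.009 -0.008 -1.   ] d [16.7 -5.5  4.8] gap 0.0194 q6 0.77 t 69.85
roll -0.03408731914620944
[ 0.25065299  0.56865764 -3.4867014 ]
```

View pics/w41.png

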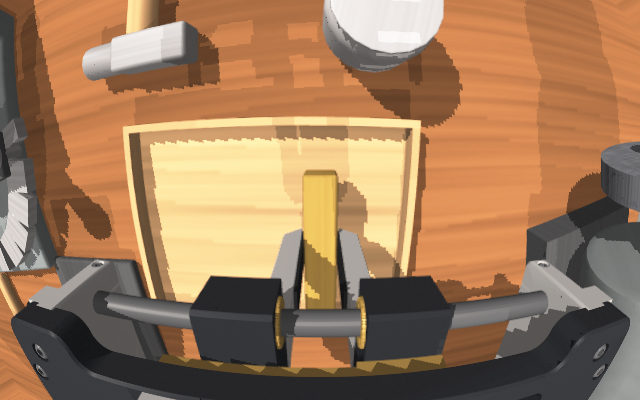

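Request:
arm_command --hand '[255,255,255,255]' --pt "0 -4 4" --pt "9 0 0" --pt "6 0 0" --pt "0 0 0" --roll '[0,0,0,0]'

```text
time: 70.4
tcp_pos: [0.5, -0.4193, -0.0077]
tool_rot: [-2.186, 0.076, 2.205]
contact_force: [0.4, -0.3, -3.1]
finger_gap: 0.0196
```

```bash
python3 -c "
from h import *
plan(.4995,-.418,-.010,-93.4);print(state()['contact_force'])"
```

```text
tcp [ 0.5    -0.4193 -0.0077] psi -93.43 axis [-0.009 -0.009 -1.   ] d [ 2.3 -1.3  0.6] gap 0.0196 q6 0.77 t 70.4
roll -0.029589309619950654
[ 0.44717004 -0.29130089 -3.1306854 ]
```

Request:
arm_command --hand '[255,255,150,150,150,150,150,150,150,150,150]' --pt "2 0 0" --pt "0 0 0" --pt "0 0 0" --pt "0 0 0" --pt "0 0 0" --pt "-20 0 0" --pt "-50 0 0" --pt "-60 0 0" --pt "-60 0 0" --pt "-60 0 0" --pt "0 0 0" --roll '[0,0,0,0,0,0,0,0,0,0,0]'

```text
time: 71.78
tcp_pos: [0.5038, -0.4187, 0.259]
tool_rot: [-2.201, 0.087, 2.2]
contact_force: [-0.2, -0.4, 0.0]
finger_gap: 0.0389
```

```bash
python3 -c "
from h import *
get('wrist');plan(.5092,.0898,.24,7.9)
w=get('wrist');cv2.imwrite('pics/w42.png',w['frame'][:,:,::-1])
for b in bars(w,True,(240,120,400,240),.025): print(b)"
```

```text
tcp [ 0.5027 -0.4176  0.2554] psi -93.43 axis [-0.004 -0.015 -1.   ] d [   7.9 -507.    23.9] gap 0.039 q6 0.77 t 71.825
roll -101.32785359929301
(array([ 0.50053113, -0.41962439]), np.float32(18.880224), np.float32(88.47905), np.float32(176.85257), array([318.80985915, 170.43661972]))
```

View pics/w42.png

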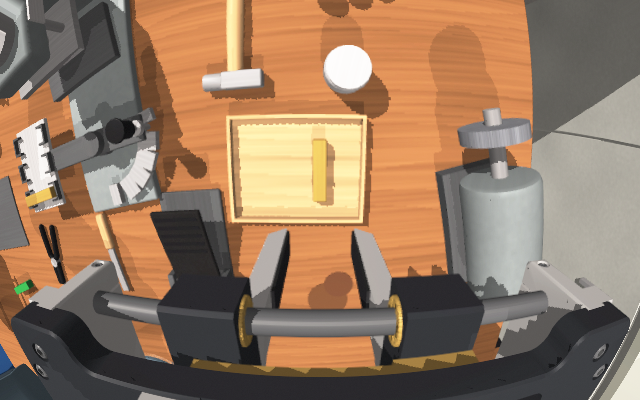

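Request:
arm_command --hand '[140,140,140,140,140,140,140,140,140,140,140,140]' --pt "0 -30 1" --pt "0 -50 2.4" --pt "0 -50 2.4" --pt "0 -50 2.4" --pt "0 -50 2.4" --pt "0 -50 2.4" --pt "0 -50 2.4" --pt "0 -50 2.4" --pt "0 -50 2.4" --pt "0 -50 2.4" --pt "0 -20 1" --pt "0 0 0" --roll '[0,0,0,0,0,0,0,0,0,0,0,0]'

```text
time: 73.38
tcp_pos: [0.4931, 0.1047, 0.2238]
tool_rot: [-2.128, 0.06, 2.243]
contact_force: [-1.0, -1.2, -0.2]
finger_gap: 0.0426
```

Request:
arm_command --hand '[140,140,140,140,140,140,140,140,140,140,140,140]' --pt "0 0 0" --pt "0 0 0" --pt "0 0 0" --pt "0 0 0" --pt "0 0 0" --pt "0 0 0" --pt "0 0 0" --pt "0 0 0" --pt "0 0 0" --pt "0 0 0" --pt "0 0 0" --pt "0 0 0" --roll '[-10,-10,-10,-10,-10,-10,-10,-10,-10,-9,0,0]'

```text
time: 74.88
tcp_pos: [0.4844, 0.0912, 0.2081]
tool_rot: [1.08, 1.338, -1.163]
contact_force: [0.4, 0.1, -0.4]
finger_gap: 0.0424
```

```bash
python3 -c "
from h import *
get('wrist');plan(.5092,.0898,.12,7.9)
w=get('wrist');cv2.imwrite('pics/w43.png',w['frame'][:,:,::-1])
for b in bars(w,True,(200,120,420,260),.07): print(b)"
```

```text
tcp [0.4845 0.0913 0.2081] psi 7.67 axis [-0.082  0.007 -0.997] d [85.8 31.3  6.3] gap 0.0425 q6 -0.18 t 74.925
roll -0.22693737549724347
(array([0.50790552, 0.08927237]), np.float32(18.67852), np.float32(88.69872), np.float32(98.32263), array([350.26111111, 189.57777778]))
```

Fix the tilt: first a sustained climb, then single down-pulses.

Request:
arm_command --hand '[140,140,140,140,140,140,140,140,140,140,140]' --pt "-60 0 0" --pt "-60 0 0" --pt "-60 0 0" --pt "0 0 0" --pt "0 0 0" --pt "60 0 0" --pt "0 0 0" --pt "0 0 0" --pt "60 0 0" --pt "0 0 0" --pt "0 0 0" --roll '[0,0,0,0,0,0,0,0,0,0,0]'

```text
time: 76.35
tcp_pos: [0.4917, 0.0905, 0.2758]
tool_rot: [1.086, 1.331, -1.164]
contact_force: [-0.1, 0.7, 0.4]
finger_gap: 0.0426
```

```bash
python3 -c "
from h import *
plan(.5085,.0896,.12,7.9)"
```

```text
tcp [0.4917 0.0905 0.2758] psi 7.33 axis [-0.077  0.007 -0.997] d [154.   28.3   5.6] gap 0.0426 q6 -0.17 t 76.35
roll -0.5744164250214396
```

Request:
arm_command --hand '[140,140,140,140,140,140,140,140,140,140,140,140]' --pt "60 0 0" --pt "0 0 0" --pt "0 0 0" --pt "60 0 0" --pt "0 0 0" --pt "0 0 0" --pt "-15 0 0" --pt "-20 0 0" --pt "-20 0 0" --pt "-20 0 0" --pt "-15 0 0" --pt "0 0 0" --roll '[0,0,0,0,0,0,0,0,0,0,0,0]'

```text
time: 77.85
tcp_pos: [0.511, 0.0898, 0.2922]
tool_rot: [1.113, 1.278, -1.121]
contact_force: [0.7, 0.8, -0.4]
finger_gap: 0.0422
```

```bash
python3 -c "
from h import *
plan(.5085,.0896,.12,7.9)"
```

```text
tcp [0.511  0.0898 0.2922] psi 7.29 axis [-0.012  0.004 -1.   ] d [172.2  -0.6   0.9] gap 0.0422 q6 -0.17 t 77.85
roll -0.608865986943016
```

Tilt is nearly zero. Descend with moderate steps.

Request:
arm_command --hand '[140,140,140,140,140,140,140,140]' --pt "25 0 0" --pt "30 0 0" --pt "30 0 0" --pt "30 0 0" --pt "25 0 0" --pt "0 0 0" --pt "0 0 0" --pt "30 0 0" --roll '[-0.6,0,0,0,0,0,0,0]'

```text
time: 78.85
tcp_pos: [0.5118, 0.0905, 0.1224]
tool_rot: [1.108, 1.277, -1.107]
contact_force: [-0.9, -1.0, -1.3]
finger_gap: 0.0426
```

```bash
python3 -c "
from h import *
get('wrist');get('wrist')
w=get('wrist');cv2.imwrite('pics/w44.png',w['frame'][:,:,::-1])
for b in bars(w,True,(200,100,420,290),.07): print(b)
plan(.5085,.0896,.0353,8.2)"
```

```text
(array([0.50793344, 0.08950708]), np.float32(18.946571), np.float32(89.21685), np.float32(98.03322), array([321.61603376, 206.72151899]))
tcp [0.5083 0.0906 0.1191] psi 7.92 axis [-0.013  0.004 -1.   ] d [83.8  1.1  1.5] gap 0.0422 q6 -0.19 t 79.0
roll -0.2812432763352888
```

View pics/w44.png

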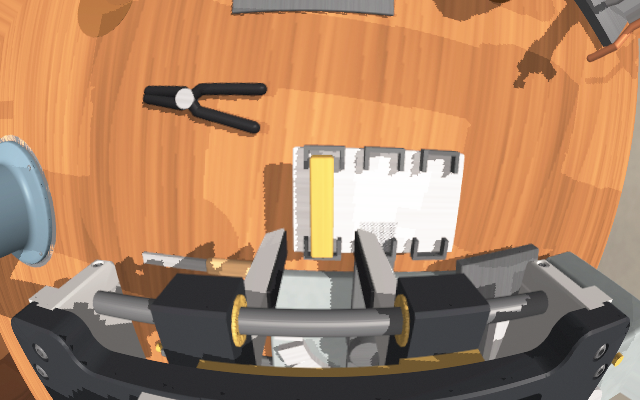

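Request:
arm_command --hand '[140,140,140,140,140,140,140]' --pt "20 0 1" --pt "22 0 0" --pt "20 0 0" --pt "10 0 0" --pt "0 0 0" --pt "8 0 0" --pt "0 0 0" --roll '[0,0,0,0,0,0,0]'

```text
time: 79.88
tcp_pos: [0.5166, 0.0896, 0.0485]
tool_rot: [1.111, 1.27, -1.101]
contact_force: [0.6, 0.2, -0.4]
finger_gap: 0.0422
```

```bash
python3 -c "
from h import *
plan(.508,.0896,.0353,8.0);print(state()['contact_force'])
w=get('wrist');crop(w,220,130,420,280,4,'w45.png')"
```

```text
tcp [0.5166 0.0896 0.0485] psi 7.93 axis [ 0.005  0.003 -1.   ] d [13.2 -8.6 -1.1] gap 0.0422 q6 -0.19 t 79.875
roll -0.07089358799606771
[ 0.59089759  0.18694604 -0.40579899]
```

View pics/w45.png

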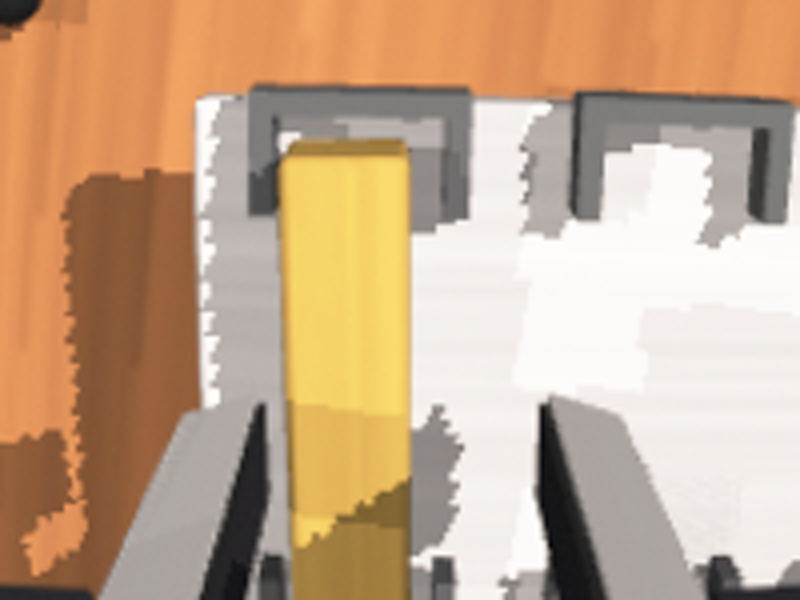

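Shift −8 mm along the jaw, lower, then close and lift.

Request:
arm_command --hand '[140,140,140,140,255,255,255,255]' --pt "0 -8 0" --pt "0 0 0" --pt "12 0 0" --pt "0 0 0" --pt "0 0 0" --pt "0 0 0" --pt "0 0 0" --pt "0 0 0" --roll '[0,0,0,0,0,0,0,0]'

```text
time: 80.92
tcp_pos: [0.5088, 0.0885, 0.0365]
tool_rot: [1.112, 1.269, -1.1]
contact_force: [0.4, 0.0, -0.7]
finger_gap: 0.0197
```

```bash
python3 -c "
from h import *
plan(.508,.0896,.0353,8.0);print(state()['contact_force'])"
```

```text
tcp [0.5088 0.0885 0.0365] psi 7.93 axis [ 0.007  0.003 -1.   ] d [ 1.2 -0.7 -1.2] gap 0.0197 q6 -0.19 t 80.925
roll -0.06768412434146853
[ 0.44005344  0.03436394 -0.70572296]
```

Request:
arm_command --hand '[255,255,255,255,255,255,255]' --pt "-20 0 0" --pt "-40 0 0" --pt "-50 0 0" --pt "-50 0 0" --pt "-50 0 0" --pt "0 0 0" --pt "0 0 0" --roll '[0,0,0,0,0,0,0]'

```text
time: 81.8
tcp_pos: [0.5022, 0.0879, 0.244]
tool_rot: [1.106, 1.281, -1.111]
contact_force: [-0.4, -0.5, -3.9]
finger_gap: 0.0196
```

```bash
python3 -c "
from h import *
plan(.5023,-.36,.23,-93.4);print(state()['contact_force'])"
```

```text
tcp [0.5022 0.0879 0.244 ] psi 7.91 axis [-0.009  0.004 -1.   ] d [ 12.2 -61.5 443.7] gap 0.0196 q6 -0.19 t 81.8
roll 101.31345210477502
[-0.42679443 -0.4882444  -3.85335023]
```

Request:
arm_command --hand '[255,255,255,255,255,255,255,255,255,255,255]' --pt "0 -4 30" --pt "0 -7 50" --pt "0 -7 50" --pt "0 -7 50" --pt "0 -7 50" --pt "0 -7 50" --pt "0 -7 50" --pt "0 -7 50" --pt "0 -6 40" --pt "0 -3 24" --pt "0 0 0" --roll '[0,0,0,0,0,0,0,0,0,0,0]'

```text
time: 83.18
tcp_pos: [0.4875, -0.3656, 0.2005]
tool_rot: [1.108, 1.338, -1.124]
contact_force: [0.0, 0.1, -3.7]
finger_gap: 0.0196
```

Request:
arm_command --hand '[255,255,255,255,255,255,255,255,255,255,255,255]' --pt "0 0 0" --pt "0 0 0" --pt "0 0 0" --pt "0 0 0" --pt "0 0 0" --pt "0 0 0" --pt "0 0 0" --pt "0 0 0" --pt "0 0 0" --pt "0 0 0" --pt "0 0 0" --pt "0 0 0" --roll '[10,10,10,10,10,10,10,10,10,9,0,0]'

```text
time: 84.68
tcp_pos: [0.4803, -0.3418, 0.175]
tool_rot: [-2.065, -0.008, 2.247]
contact_force: [0.1, 0.8, -3.7]
finger_gap: 0.0196
```

```bash
python3 -c "
from h import *
plan(.5023,-.36,.23,-93.4);print(state()['contact_force'])"
```

```text
tcp [ 0.4803 -0.3418  0.175 ] psi -93.59 axis [-0.082  0.069 -0.994] d [-57.7  13.2 -18.1] gap 0.0196 q6 0.83 t 84.675
roll -0.1879191963395499
[ 0.07669001  0.83054043 -3.67343422]
```

Request:
arm_command --hand '[255,255,255,255,255,255,255,255,255,255,255,255]' --pt "-15 0 0" --pt "-20 0 0" --pt "-20 0 0" --pt "-20 0 0" --pt "-20 0 0" --pt "-15 0 0" --pt "60 0 0" --pt "0 0 0" --pt "0 0 0" --pt "60 0 0" --pt "0 0 0" --pt "0 0 0" --roll '[0,0,0,0,0,0,0,0,0,0,0,0]'

```text
time: 86.18
tcp_pos: [0.4879, -0.3494, 0.1896]
tool_rot: [-2.098, 0.009, 2.238]
contact_force: [0.1, 0.7, -3.3]
finger_gap: 0.0193
```

```bash
python3 -c "
from h import *
plan(.5023,-.36,.23,-93.4);print(state()['contact_force'])"
```

```text
tcp [ 0.4879 -0.3494  0.1896] psi -93.33 axis [-0.063  0.05  -0.997] d [-41.7   7.9 -12.3] gap 0.0193 q6 0.82 t 86.175
roll 0.07069863289328282
[ 0.05792681  0.69267303 -3.33268502]
```

Request:
arm_command --hand '[255,255,255,255,255,255,255,255,255,255,255,255]' --pt "-60 0 0" --pt "-60 0 0" --pt "-40 0 0" --pt "0 0 0" --pt "0 0 0" --pt "60 0 0" --pt "0 0 0" --pt "0 0 0" --pt "60 0 0" --pt "0 0 0" --pt "0 0 0" --pt "0 0 0" --roll '[0,0,0,0,0,0,0,0,0,0,0,0]'

```text
time: 87.68
tcp_pos: [0.4985, -0.3594, 0.2543]
tool_rot: [-2.136, 0.035, 2.224]
contact_force: [0.3, -0.4, -3.4]
finger_gap: 0.0197
```

```bash
python3 -c "
from h import *
plan(.5023,-.36,.23,-93.4);print(state()['contact_force'])"
```

```text
tcp [ 0.4985 -0.3594  0.2543] psi -93.28 axis [-0.04   0.026 -0.999] d [24.1  1.  -4.9] gap 0.0197 q6 0.82 t 87.675
roll 0.12406139070185418
[ 0.29716504 -0.43512286 -3.43319864]
```

Request:
arm_command --hand '[255,255,255,255,255,255,255,255,255,255]' --pt "60 0 0" --pt "0 0 0" --pt "0 0 0" --pt "60 0 0" --pt "0 0 0" --pt "0 0 0" --pt "40 0 0" --pt "20 0 0" --pt "0 0 0" --pt "0 0 0" --roll '[0,0,0,0,0,0,0,0,0,0]'

```text
time: 88.92
tcp_pos: [0.5097, -0.3731, 0.1074]
tool_rot: [-2.197, 0.077, 2.201]
contact_force: [0.1, -0.3, -3.3]
finger_gap: 0.0195
```

```bash
python3 -c "
from h import *
get('wrist');plan(.5025,-.358,-.009,-93.4);print(state()['contact_force'])
w=get('wrist');cv2.imwrite('pics/w46.png',w['frame'][:,:,::-1])"
```

```text
tcp [ 0.5097 -0.3732  0.1075] psi -93.24 axis [-0.002 -0.013 -1.   ] d [116.3 -16.3   7.9] gap 0.0199 q6 0.83 t 88.975
roll 0.15849315053660007
[ 0.02133948 -0.44711909 -3.65452613]
```

View pics/w46.png

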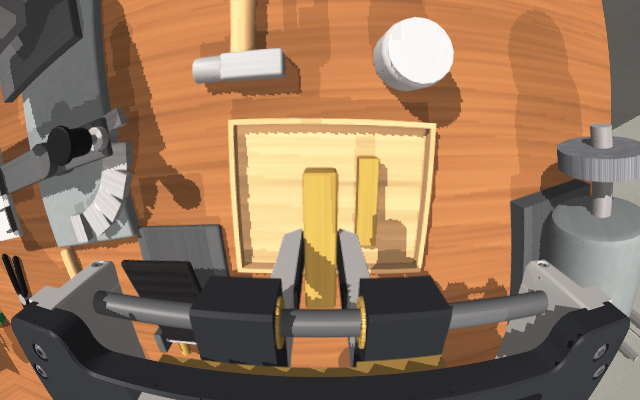

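Request:
arm_command --hand '[255,255,255,255,255,255,255,255]' --pt "0 -16 6" --pt "0 0 0" --pt "30 0 0" --pt "30 0 0" --pt "20 0 0" --pt "0 0 0" --pt "15 0 0" --pt "0 0 0" --roll '[0,0,0,0,0,0,0,0]'

```text
time: 90.02
tcp_pos: [0.5066, -0.3584, 0.0141]
tool_rot: [-2.207, 0.082, 2.198]
contact_force: [-0.1, 1.1, -3.9]
finger_gap: 0.0195
```

```bash
python3 -c "
from h import *
get('wrist');plan(.5025,-.358,-.009,-93.4);print(state()['contact_force'])
w=get('wrist');cv2.imwrite('pics/w47.png',w['frame'][:,:,::-1])"
```

```text
tcp [ 0.5075 -0.3592  0.0154] psi -93.17 axis [ 0.006 -0.021 -1.   ] d [24.3 -1.5  5.2] gap 0.0196 q6 0.84 t 90.075
roll 0.2306589928638232
[ 0.34967674 -0.14913864 -3.54068985]
```

View pics/w47.png

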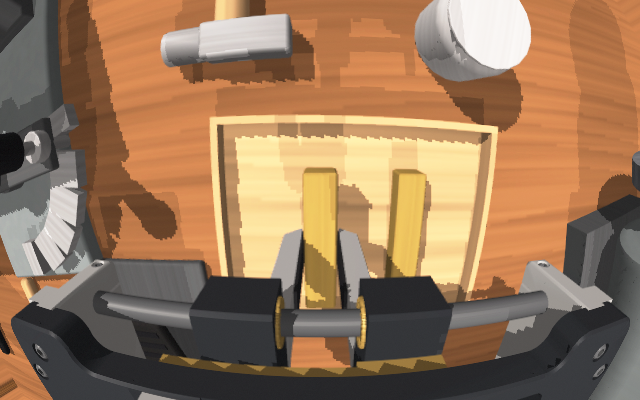

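Request:
arm_command --hand '[255,255,255,255]' --pt "8 -1 4" --pt "8 0 0" --pt "5 0 0" --pt "0 0 0" --roll '[0,0,0,0]'

```text
time: 90.62
tcp_pos: [0.5043, -0.3594, -0.0055]
tool_rot: [-2.214, 0.086, 2.195]
contact_force: [-0.3, 0.5, -3.3]
finger_gap: 0.0197
```

```bash
python3 -c "
from h import *
plan(.5025,-.358,-.0085,-93.4);print(state()['contact_force'])"
```

```text
tcp [ 0.5043 -0.3594 -0.0055] psi -93.18 axis [ 0.008 -0.023 -1.   ] d [ 3.  -1.4  1.9] gap 0.0197 q6 0.84 t 90.625
roll 0.2217719570111285
[-0.26973262  0.49829197 -3.30616345]
```

Request:
arm_command --hand '[255,255,160,160,160,160,160,160,160,160,160]' --pt "2.5 0 0" --pt "0 0 0" --pt "0 0 0" --pt "0 0 0" --pt "0 0 0" --pt "-20 0 0" --pt "-50 0 0" --pt "-60 0 0" --pt "-60 0 0" --pt "-60 0 0" --pt "0 0 0" --roll '[0,0,0,0,0,0,0,0,0,0,0]'

```text
time: 92.0
tcp_pos: [0.504, -0.355, 0.261]
tool_rot: [-2.23, 0.097, 2.188]
contact_force: [-0.7, 0.5, -0.2]
finger_gap: 0.035
```

```bash
python3 -c "
from h import *
get('wrist')
w=get('wrist');cv2.imwrite('pics/w48.png',w['frame'][:,:,::-1]);t=get('top');s=get('scene');cv2.imwrite('pics/s16.png',s['frame'][:,:,::-1]);cv2.imwrite('pics/t16.png',t['frame'][:,:,::-1])
for b in bars(w,True,(235,125,365,225),.025,lo=(20,150,110)): print(b)
a=cv2.imread('pics/scene0.png');b=s['frame'][:,:,::-1].copy()
def sh(x0,y0,x1,y1):
    A=cv2.cvtColor(a[y0:y1,x0:x1],cv2.COLOR_BGR2GRAY).astype(np.float32);B=cv2.cvtColor(b[y0:y1,x0:x1],cv2.COLOR_BGR2GRAY).astype(np.float32)
    M=np.eye(2,3,dtype=np.float32);cc,M=cv2.findTransformECC(A,B,M,cv2.MOTION_TRANSLATION);return M[:,2].round(2),round(cc,3)
print('knob',sh(250,163,268,182),'pallet',sh(288,205,357,272))
plan(.5,-.36,.2);print(state()['contact_force'])"
```

```text
knob (array([-0.25,  0.2 ], dtype=float32), 0.981) pallet (array([-0.06, -0.95], dtype=float32), 0.912)
tcp [ 0.5009 -0.3521  0.2505] psi -93.18 axis [ 0.006 -0.021 -1.   ] d [50.7  6.9  0.8] gap 0.035 q6 0.84 t 92.2
[-0.17896409 -0.37081378  0.33460714]
```

View pics/w48.png

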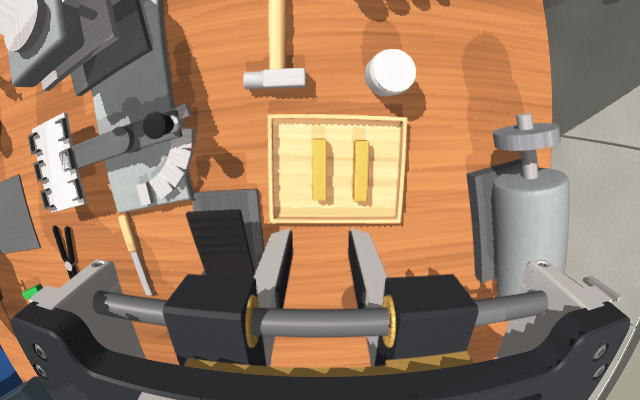

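View pics/s16.png

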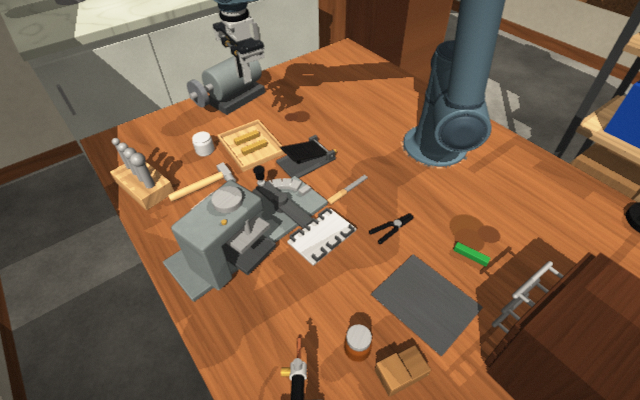

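View pics/t16.png

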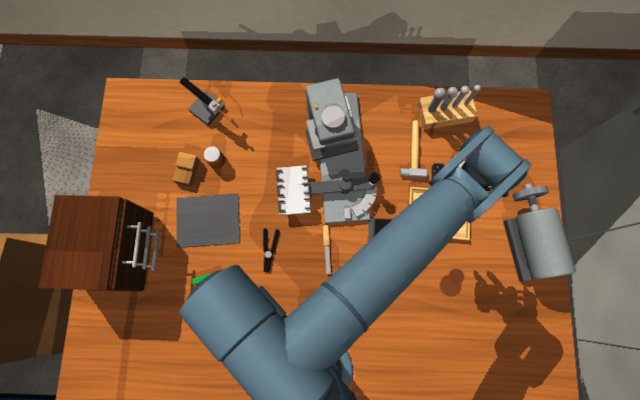

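```bash
python3 -c "
from h import *
w=get('wrist')
for b in bars(w,True,(285,130,385,210),.025,lo=(18,120,100)): print(b)
print(bot.sign_off(), state()['time'])"
```

```text
(array([ 0.50126886, -0.41927985]), np.float32(22.51687), np.float32(90.814156), np.float32(176.76355), array([363.61904762, 168.31972789]))
(array([ 0.50598199, -0.35948627]), np.float32(19.859375), np.float32(89.977684), np.float32(177.19809), array([321.42567568, 167.00675676]))
the job is handed in; nothing more can be done
the job is handed in; nothing more can be done
```

I handed the job in at about 92 s of the 210 s allowed; no verdict was reported. There were two bars on the plate. I loaded both into slots, swung the table under the ram and let the plunger drop home. I held the pedal on its stop for about 1.25 s, swung the table back until the plunger was home, and laid both bars in the tray.

**Last checks that agreed**
- **Bars:** they lie along the tray at about (0.501, −0.419) and (0.506, −0.359), both near the 90 x 20 mm size, about 60 mm apart and clear of the walls.
- **Plunger:** the knob's picture matches the start picture to about 0.3 px, so it reads as home.
- **Rest of the scene:** the pedal is up, the bystanders look unmoved, and the gripper is open and clear of everything.

**What disagreed or went wrong**
- **Fingertips:** both cameras put the real fingertips about 22 mm behind the reported TCP, where the text says 8 mm ahead. My first grasp closed above the bar because of this, and I corrected every later height for it.
- **Knocked bar:** one bar was knocked aside by about 3 cm during the run, and I found it again before picking it up.
- **Table angle:** after the return swing, the bars in the slots read about 1° turned from before. I took this as play at the locked loading station (the negative side, near its end stop). The last picture match on the pallet was weaker than on the knob, with a shift of about 1 px.

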